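Change over the culture shaker

TASK

The shaker run is over: turn the black wing knob anticlockwise until it clicks past its detent, to unlock the platform, before you touch any of the flasks. Then drop every used flask into the yellow waste bin and stand every fallen bottle upright on the platform. When everything is in place turn the knob clockwise until it clicks back into locked, and leave the tube rack and the tip box where they are.

Things in the scene. Friction and masses are not known exactly. Their poses are not given: they have to be found in the camera images.
- platform (a point): Centre of the top of the shaker's black rubber platform, 80 mm above the bench. Axes turn with the shaker: x away from its control deck, y to the left. Inside its rim the platform measures 188 mm in x and 258 mm in y; the rim stands 10 mm above the rubber. The control deck lies on the robot's side, 60 mm above the bench.
- lock (a joint): Platform lock, rad: a black wing knob on an upright axis on the control deck, turned anticlockwise seen from above as the value grows. 0 = locked, 1.4 = unlocked; it has stops there. A stiff detent lies between (top at 0.7, about 0.15 N m): let go short of the top, it springs back; past it, it snaps over to the other stop.
- lock_grip (a point): On the knob's axis (160 mm from the platform's centre towards the control deck), at the height to grip: its wing is a bar 56 mm long, 14 mm thick, 34 mm tall, of which 11 mm stand above this point. x runs along the bar and turns with the knob.
- bin: Waste bin, open on top, fixed: yellow round tub with a red rim, 160 mm tall, inside 162 mm across at the bottom and 182 mm at the mouth. Origin: centre of its underside.
- flask0: A used culture flask (two or three are there, the others absent), lying flat on the shaker platform: clear flat body 70 x 54 x 26 mm (along its x, y, z) with a cloudy bottom, and a neck with a white cap 27 mm across reaching to 70 mm from the origin along +x. Origin: centre of the underside of the flat body. About 70 g. Best gripped over its 54 mm width.
- flask1: A used culture flask (two or three are there, the others absent), lying flat on the shaker platform: clear flat body 70 x 54 x 26 mm (along its x, y, z) with a cloudy bottom, and a neck with a white cap 27 mm across reaching to 70 mm from the origin along +x. Origin: centre of the underside of the flat body. About 70 g. Best gripped over its 54 mm width.
- flask2: A used culture flask (two or three are there, the others absent), lying flat on the shaker platform: clear flat body 70 x 54 x 26 mm (along its x, y, z) with a cloudy bottom, and a neck with a white cap 27 mm across reaching to 70 mm from the origin along +x. Origin: centre of the underside of the flat body. About 70 g. Best gripped over its 54 mm width.
- bottle0: A square white plastic bottle (two or three are there, the others absent), lying fallen on the bench at the start: body 50 x 50 x 100 mm, shoulder, round grey cap 34 mm across, 130 mm tall overall. Origin: centre of its foot; its z axis runs from foot to cap (so z is level when fallen, up when standing). About 200 g, centre of mass 55 mm from the foot.
- bottle1: A square white plastic bottle (two or three are there, the others absent), lying fallen on the bench at the start: body 50 x 50 x 100 mm, shoulder, round grey cap 34 mm across, 130 mm tall overall. Origin: centre of its foot; its z axis runs from foot to cap (so z is level when fallen, up when standing). About 200 g, centre of mass 55 mm from the foot.
- bottle2: A square white plastic bottle (two or three are there, the others absent), lying fallen on the bench at the start: body 50 x 50 x 100 mm, shoulder, round grey cap 34 mm across, 130 mm tall overall. Origin: centre of its foot; its z axis runs from foot to cap (so z is level when fallen, up when standing). About 200 g, centre of mass 55 mm from the foot.
- tube_rack: Bystander: orange tube rack, 100 x 200 x 45 mm (57 mm with tubes), loose; origin under its centre.
- tip_box: Bystander: blue box of pipette tips with a clear lid, 85 x 120 x 78 mm, loose; origin under its centre.
There are look-alikes about, which are no part of the job. Leave any red look-alike of the bottle2 alone. Leave any brown look-alike of the flask0 alone.

How it is judged:
By the outcome, as a careful person would: the job done as asked, in the order asked, and still so for the second after the job is handed in, with the robot touching nothing.
Of flask0, flask1, flask2 only 2 to 3 are there at a start; the rules pass over those that are not, and their reading is None.
Of bottle0, bottle1, bottle2 only 2 to 3 are there at a start; the rules pass over those that are not, and their reading is None.
At some moment in a run one of flask0, flask1, flask2 may be knocked a few centimetres aside while the robot is not near it.
Once in a run the grip may slacken for a moment while it holds something.
It also fails if it takes over 210 s, if anything falls off the work surface, if the arm or the gripper's body presses on something with over 40 N, if the wrist force passes 120 N, or if a joint passes its speed limit or range.

ROBOT

A 6-joint arm with a two-finger parallel gripper is mounted at the origin on the work surface. World frame = base frame: x ahead of the robot, y to its left, z up, the work surface at z = 0. Lengths are in m, angles in rad, forces in N, time in s.
With the tool pointing down it reaches from about 0.35 to 0.975 m from the base axis. Payload 4.9 kg.
Tool frame: the origin (TCP) lies between the finger pads; the fingertips stand 17 mm ahead of it and the grasp point (between the pads) lies 2 mm behind it; z points along the fingers, y is the direction in which the jaws open and shut (so a half turn about z gives the same grasp; the last joint's range is limited). The gripper opens to 85 mm and grips with 20 to 120 N. Pads are 22 mm wide; open, the fingers measure 114 mm over their backs; the gripper's body (76 mm by 85 mm) begins 54 mm behind the grasp point. The pads swing forward as they close: fully open they stand 13 mm farther back than shut.
Start: joints at [1.023, 0.053, 1.613, -0, 1.476, -0.119], TCP at [0.26, 0.568, 0.21] pointing down, gripper open.
Joint ranges: [-3.01, 3.01], [-1.01, 2.22], [0.06, 2.58], [-1.02, 4.17], [0.09, 2.62], [-3.14, 3.14]. Speed limits (rad/s): [2.57, 2.57, 3.14, 3.14, 3.14, 3.14].

INTERFACE

Orientations are given as a unit quaternion [w, x, y, z].
In Python, from plant import state, grab_frame, camera_model, job_done, find_in, silhouettes, landmark_of gives the robot as it stands.
- The arm moves only by the shell command python3 -m crank 'ROWS'. ROWS is JSON, a list of rows, each an object with "angular": the turn, a rotation vector about the tool's x, y, z each as a share of 5 degrees, from -1 to 1, a list of three; "delta_pos": the shift along the tool's x, y, z each as a share of 3 cm, from -1 to 1, a list of three; "gripper": the opening, from 0 (shut) to 1 (fully open). In form: [{"angular": [ax, ay, az], "delta_pos": [tx, ty, tz], "gripper": gripper}, ...]. A call has 1 to 12 rows; each row shifts and turns the commanded pose from where the row before left it, along the tool's axes as they then stand; what a row does not reach is not made up. A row lasts 1/8 s, in which the tool goes at most 62.5 mm and 10.7 degrees, less where a joint would pass 70% of its speed; a pose out of reach is approached as far as the arm can. A call with a number of a shift or a turn outside -1 to 1 is refused whole. A call with a gripper value outside its range is refused whole. The fingers move at their own pace and stop on an object; the grip force is fixed at half the most. Time passes only in rows, so rows that do not move let the fingers close. It gives the time, the measured TCP pose, the force and the opening at its end, in the units of the state.
- state(): the state, without advancing time (a new reading comes with each control period).
- grab_frame(name): name is "side" or "top" or "wrist"; returns the picture (420x560x3 uint8, red, green, blue); there is no depth.
- camera_model(name): a dict with "camera_matrix" (3x3 intrinsics, pixels), "rvec" (rotation vector, rad) and "tvec" (3), from world to camera coordinates, as OpenCV has them; the wrist camera has in their place "mount" (4x4, takes a point from camera to tool coordinates, whose origin is the TCP and whose axes are the flange's). Camera axes: x right, y down, z forward; pixel columns grow to the right and rows downward; lengths in m; the calibration is good to about 2 mm. The wrist camera is an equidistant fisheye: a pixel r from the principal point sees the ray r / f radians off the axis. A picture is of the moment at which its call begins: read the wrist's pose just before it. camera_model takes no time and is no camera call.
- job_done(): hands the job in, once; it reports no verdict.
Trained networks look in the newest picture that a camera, given by its name, has taken for a name from the list of things; names that differ only in an ending like _2 or _b are one class to them, and where a whole thing is asked for, a point or a joint stands for the part that bears it (a point fixed in the world has none). Each returns a list of dicts, best first, with "conf" (0 to 1); they miss things now and then, are a little off and sometimes report something else, mostly with a low value. They report only what shows in the picture. A call takes as long as a camera call. They do not tell look-alikes from the thing itself.
- find_in(camera, target): "bbox" ([left, top, right, bottom] in pixels, round what is visible of it).
- silhouettes(camera, target): "mask" (420x560 bool, what is visible of it) and "bbox" ([left, top, right, bottom] in pixels, round what is visible of it).
- landmark_of(camera, target): "pixel" ([column, row] in pixels: a listed point, or the origin of a listed thing).
The state is a dict: "time": time; "joint_pos": joint angles; "joint_vel": joint speeds; "joint_efforts": joint torques, N m; "tool_pos": TCP position; "tool_rot": TCP orientation; "contact_force": force on the tool from outside, world axes, zero at the start; "ft_torque": the same for the moment, N m; "gripper_width": opening from 0.0 (shut) to 1.0 (fully open).
Only numpy, scipy, OpenCV 4.12 (cv2) and the standard library are available. Lean on these libraries where they do the work, as an engineer would, in place of code of your own. Each camera call takes 0.05 s, during which the arm holds its last target.

## Working session

There is one attempt and no reset: what is moved stays moved. The work goes in short steps, Python scripts to look and compute and a shell command to move; the robot and the scene stay as the last step left them, time stands still between calls to the robot, and variables do not carry over. Pictures are saved under pics/ and viewed, and the job is handed in when it is done.

```bash
ls; mkdir -p pics; python3 - <<'E'
from plant import *
import cv2
print(state())
for c in ['top','side','wrist']:
    f=grab_frame(c); cv2.imwrite(f'pics/{c}0.png',f[:,:,::-1]); print(c,camera_model(c))
E
```

```text
pics
{'time': 0.0, 'joint_pos': array([ 1.02299965e+00,  5.33975071e-02,  1.61430197e+00,  3.08865310e-05,
        1.47602288e+00, -1.19019820e-01]), 'joint_vel': array([0.00133957, 0.00034518, 0.00168049, 0.00077468, 0.00077177,
       0.0015885 ]), 'joint_efforts': array([-8.74164834e-04, -3.93702078e+01, -3.70168984e+01, -3.49807378e-04,
        7.11154891e-03,  1.69663377e-07]), 'tool_pos': array([0.25949634, 0.56783843, 0.20863312]), 'tool_rot': array([-3.63014152e-04,  2.12751220e-01,  9.77105820e-01, -1.00117935e-03]), 'contact_force': array([ 0.50597695, -0.72813361,  1.00519304]), 'ft_torque': array([-0.03129551, -0.01289995,  0.01056735]), 'gripper_width': 0.9972593154266238}
top {'camera_matrix': array([[484.5908955 ,   0.        , 279.79137086],
       [  0.        , 484.5908955 , 211.6901074 ],
       [  0.        ,   0.        ,   1.        ]]), 'rvec': array([ 2.17265563, -2.1560057 ,  0.13392387]), 'tvec': array([-0.01005359,  0.55336404,  1.33364683])}
side {'camera_matrix': array([[428.12740931,   0.        , 284.50174886],
       [  0.        , 428.12740931, 212.22540147],
       [  0.        ,   0.        ,   1.        ]]), 'rvec': array([ 2.32906645, -0.798107  ,  0.27259505]), 'tvec': array([-0.42123723,  0.29078062,  1.10236012])}
wrist {'camera_matrix': array([[325.1922621 ,   0.        , 277.91285063],
       [  0.        , 325.1922621 , 215.73984571],
       [  0.        ,   0.        ,   1.        ]]), 'mount': array([[-1.47636097e-04, -9.62102625e-01, -2.72687582e-01,
         6.91876008e-02],
       [ 9.99999883e-01, -1.65047090e-05, -4.83178791e-04,
         5.39610262e-04],
       [ 4.60366954e-04, -2.72687622e-01,  9.62102515e-01,
        -1.64413300e-01],
       [ 0.00000000e+00,  0.00000000e+00,  0.00000000e+00,
         1.00000000e+00]])}
```

View pics/top0.png

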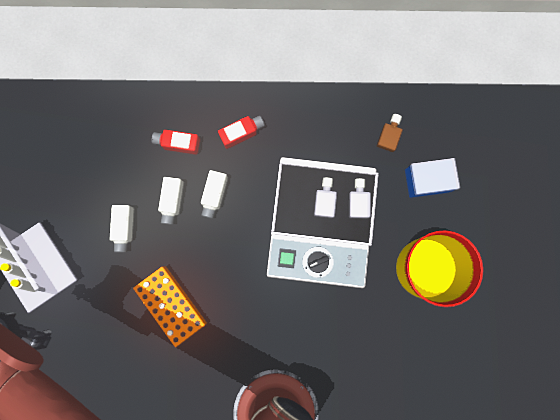

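View pics/side0.png

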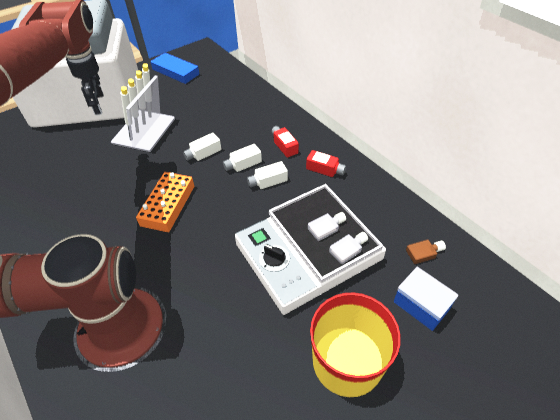

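View pics/wrist0.png

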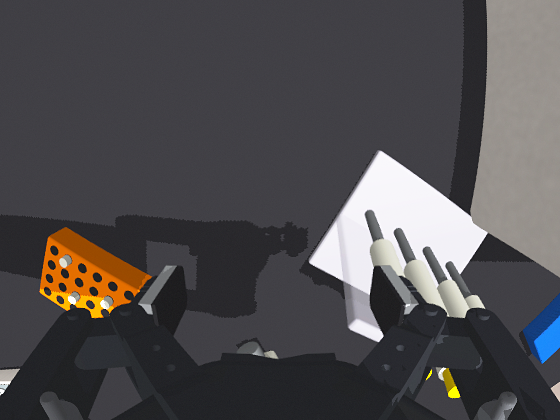

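The top view shows two flasks on the platform at about (326,198) and (360,198). Three white fallen bottles lie at (121,225), (171,198) and (214,190). Two red look-alike bottles are at (178,140) and (240,130), and a brown look-alike flask is at (391,132). The knob is at (318,262) and the bin at (440,268).

```bash
cat > h.py <<'E'
from plant import *
import numpy as np, cv2
from scipy.spatial.transform import Rotation as R
def fixed(c):
    m=camera_model(c); return m['camera_matrix'],R.from_rotvec(m['rvec']).as_matrix(),np.array(m['tvec'])
def toplane(c,px,z):
    K,r,t=fixed(c); px=np.atleast_2d(px).astype(float)
    d=(np.linalg.inv(K)@np.c_[px,np.ones(len(px))].T); d=(r.T@d).T; o=-r.T@t
    s=(z-o[2])/d[:,2]; return o+s[:,None]*d
def proj(c,P):
    K,r,t=fixed(c); q=(K@(r@np.atleast_2d(P).T+t[:,None])).T; return q[:,:2]/q[:,2:]
def tool(s=None):
    s=s or state(); q=s['tool_rot']; return np.array(s['tool_pos']),R.from_quat([q[1],q[2],q[3],q[0]])
def wray(px,pose):
    m=camera_model('wrist'); K=m['camera_matrix']; M=m['mount']; px=np.atleast_2d(px).astype(float)
    u=(px-K[:2,2])/K[0,0]; r=np.linalg.norm(u,axis=1)+1e-12
    d=np.c_[u/r[:,None]*np.sin(r)[:,None],np.cos(r)]
    p,T=pose; return p+T.apply(M[:3,3]),T.apply((M[:3,:3]@d.T).T)
def wplane(px,z,pose):
    o,d=wray(px,pose); s=(z-o[2])/d[:,2]; return o+s[:,None]*d
def wproj(P,pose):
    m=camera_model('wrist'); K=m['camera_matrix']; M=m['mount']; p,T=pose
    c=T.inv().apply(np.atleast_2d(P)-p); c=(c-M[:3,3])@M[:3,:3]
    th=np.arctan2(np.linalg.norm(c[:,:2],axis=1),c[:,2]); n=c[:,:2]/(np.linalg.norm(c[:,:2],axis=1)[:,None]+1e-12)
    return K[:2,2]+K[0,0]*th[:,None]*n
def pose_rot(approach,jaw):
    z=np.array(approach,float);z/=np.linalg.norm(z);y=np.array(jaw,float);y-=y@z*z;y/=np.linalg.norm(y)
    return R.from_matrix(np.c_[np.cross(y,z),y,z])
def down(yaw): # jaw (tool y) azimuth yaw, tool down
    return pose_rot([0,0,-1],[np.cos(yaw),np.sin(yaw),0])
def goto(P,T=None,order='pos'):
    """print units needed in tool axes (translation first as tool stands, rotation after)"""
    p,T0=tool(); d=T0.inv().apply(np.array(P)-p)/0.03
    print('shift units (axes now):',d.round(2),' mm',(d*30).round(1))
    if T is not None:
        rv=(T0.inv()*T).as_rotvec()/np.radians(5); print('turn units:',rv.round(2),' shift after turn:',(T.inv().apply(np.array(P)-p)/0.03).round(2))
def snap(c,name,crop=None,k=1):
    pose=tool(); f=grab_frame(c); 
    g=f if crop is None else f[crop[1]:crop[3],crop[0]:crop[2]]
    g=cv2.resize(g,None,fx=k,fy=k,interpolation=cv2.INTER_CUBIC); cv2.imwrite(f'pics/{name}.png',g[:,:,::-1]); return f,pose
E
python3 - <<'E'
from h import *
snap('top','top_crop',(90,110,390,310),2.6)
snap('side','side_crop',(170,110,450,310),2.8)
for t in ['flask0','bottle0','bin','lock','tube_rack','tip_box']:
    print(t,[(round(d['conf'],2),np.round(d['bbox']).tolist()) for d in find_in('top',t)])
for t in ['platform','lock_grip','flask0','bottle0','bin']:
  for c in ['top','side']:
    print(t,c,[(round(d['conf'],2),np.round(d['pixel'],1).tolist()) for d in landmark_of(c,t)])
E
```

```text
flask0 [(0.87, [312.0, 179.0, 334.0, 218.0]), (0.73, [347.0, 177.0, 369.0, 220.0]), (0.6, [379.0, 113.0, 399.0, 153.0])]
bottle0 [(0.93, [203.0, 172.0, 229.0, 215.0]), (0.91, [160.0, 177.0, 182.0, 226.0]), (0.77, [152.0, 130.0, 197.0, 151.0]), (0.64, [218.0, 113.0, 267.0, 150.0]), (0.6, [110.0, 204.0, 134.0, 253.0]), (0.31, [405.0, 160.0, 457.0, 197.0])]
bin [(0.9, [398.0, 231.0, 482.0, 307.0]), (0.19, [344.0, 180.0, 371.0, 216.0])]
lock [(0.82, [312.0, 252.0, 329.0, 275.0])]
tube_rack [(0.62, [135.0, 266.0, 208.0, 346.0]), (0.45, [203.0, 172.0, 229.0, 217.0])]
tip_box [(0.79, [403.0, 158.0, 457.0, 195.0])]
platform top [(0.97, [322.8, 205.0])]
platform side [(0.8, [324.3, 229.7])]
lock_grip top [(0.73, [316.8, 260.9])]
lock_grip side [(0.59, [273.0, 248.2])]
flask0 top [(0.94, [391.1, 140.5]), (0.9, [355.5, 203.9]), (0.82, [323.3, 207.1])]
flask0 side [(0.96, [416.6, 256.5]), (0.81, [324.4, 231.1]), (0.66, [346.6, 252.6])]
bottle0 top [(0.93, [223.1, 176.2]), (0.92, [195.7, 145.7]), (0.79, [174.0, 177.2]), (0.67, [123.7, 204.1]), (0.56, [219.3, 138.8])]
bottle0 side [(0.93, [215.2, 141.5]), (0.85, [290.6, 151.3]), (0.8, [284.4, 167.6]), (0.77, [309.1, 158.0]), (0.66, [257.6, 150.1])]
bin top [(0.87, [425.6, 267.7]), (0.44, [322.0, 204.3])]
bin side [(0.64, [348.3, 359.5])]
```

View pics/top_crop.png

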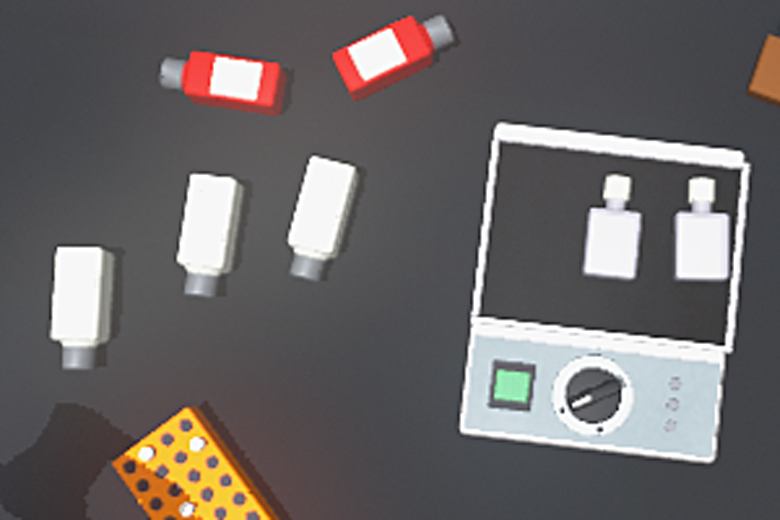

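View pics/side_crop.png

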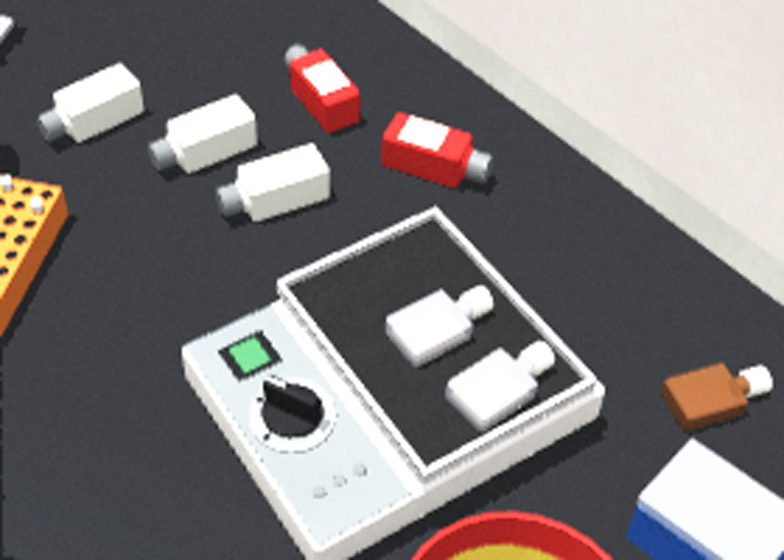

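```bash
python3 - <<'E'
from h import *
f=lambda a: np.array(a)/2.6+[90,110]
rim=toplane('top',f([(497,130),(748,160),(728,350),(473,321)]),.09)
print('rim',rim.round(3)); c=rim.mean(0); print('centre',c.round(3))
xa=(rim[0]+rim[1]-rim[2]-rim[3])[:2]; ya=(rim[0]+rim[3]-rim[1]-rim[2])[:2]; print('az x',np.degrees(np.arctan2(xa[1],xa[0])), np.degrees(np.arctan2(ya[1],ya[0]))-90, 'size',np.linalg.norm(xa)/2,np.linalg.norm(ya)/2)
print('platform lm',toplane('top',[322.8,205],.08).round(3),toplane('side',[324.3,229.7],.08).round(3))
print('knob',toplane('top',[316.8,260.9],.085).round(3),toplane('side',[273,248.2],.085).round(3))
kb=toplane('top',f([(568,407),(625,378)]),.094); d=kb[1]-kb[0]; print('bar',kb.round(3),np.degrees(np.arctan2(d[1],d[0])),np.linalg.norm(d))
for n,q in dict(fA=[(587,206),(639,212),(634,279),(584,274)],fB=[(676,210),(727,214),(726,280),(675,278)]).items():
    P=toplane('top',f(q),.106); print(n,P.mean(0).round(3)); 
    e=(P[0]+P[1]-P[2]-P[3])[:2]; print(np.degrees(np.arctan2(e[1],e[0])), np.linalg.norm(e)/2)
for n,q in dict(b1=[(54,247),(103,247),(99,341),(51,340)],b2=[(191,174),(237,178),(228,271),(180,266)],b3=[(310,155),(355,167),(336,257),(290,246)]).items():
    P=toplane('top',f(q),.05); e=(P[2]+P[3]-P[0]-P[1])[:2]/2; 
    print(n,'foot',((P[0]+P[1])/2).round(3),'shoulder',((P[2]+P[3])/2).round(3),'az',np.degrees(np.arctan2(e[1],e[0])).round(1),np.linalg.norm(e).round(3), np.linalg.norm(P[1]-P[0]).round(3))
print('bin rim',toplane('top',[[407,268],[482,268],[444,231],[444,306]],.16).round(3), toplane('side',[[311,333],[400,333]],.16).round(3))
E
```

```text
rim [[ 0.689 -0.008  0.09 ]
 [ 0.659 -0.272  0.09 ]
 [ 0.46  -0.248  0.09 ]
 [ 0.488  0.015  0.09 ]]
centre [ 0.574 -0.128  0.09 ]
az x -6.730139794931056 -6.245684857401258 size 0.20177573253132905 0.26506994653920546
platform lm [[ 0.567 -0.123  0.08 ]] [[ 0.571 -0.132  0.08 ]]
knob [[ 0.415 -0.106  0.085]] [[ 0.419 -0.098  0.085]]
bar [[ 0.4   -0.083  0.094]
 [ 0.43  -0.141  0.094]] -62.853736489521424 0.065667369178722
fA [ 0.568 -0.126  0.106]
-3.56684318298093 0.07019357249907487
fB [ 0.566 -0.219  0.106]
-1.5308097238629539 0.06954336337351291
b1 foot [0.566 0.438 0.05 ] shoulder [0.467 0.437 0.05 ] az -179.5 0.1 0.052
b2 foot [0.645 0.296 0.05 ] shoulder [0.544 0.303 0.05 ] az 175.8 0.101 0.05
b3 foot [0.662 0.169 0.05 ] shoulder [0.564 0.188 0.05 ] az 169.3 0.1 0.05
bin rim [[ 0.398 -0.327  0.16 ]
 [ 0.399 -0.517  0.16 ]
 [ 0.492 -0.424  0.16 ]
 [ 0.304 -0.418  0.16 ]] [[ 0.322 -0.369  0.16 ]
 [ 0.471 -0.485  0.16 ]]
```

```bash
python3 - <<'E'
from h import *
goto([.415,-.110,.18],down(np.radians(27)))
E
```

```text
shift units (axes now): [-14.11 -18.42   1.  ]  mm [-423.2 -552.5   29.9]
turn units: [ 0.   -0.    7.69]  shift after turn: [-22.5   -5.66   1.  ]
```

```bash
python3 -m crank '[{"angular":[0,0,0],"delta_pos":[-0.74,-0.97,0],"gripper":0.6},{"angular":[0,0,0],"delta_pos":[-0.74,-0.97,0],"gripper":0.6},{"angular":[0,0,0],"delta_pos":[-0.74,-0.97,0],"gripper":0.6},{"angular":[0,0,0],"delta_pos":[-0.74,-0.97,0],"gripper":0.6},{"angular":[0,0,0],"delta_pos":[-0.74,-0.97,0],"gripper":0.6},{"angular":[0,0,0],"delta_pos":[-0.74,-0.97,0],"gripper":0.6},{"angular":[0,0,0],"delta_pos":[-0.74,-0.97,0],"gripper":0.6},{"angular":[0,0,0],"delta_pos":[-0.74,-0.97,0],"gripper":0.6},{"angular":[0,0,0],"delta_pos":[-0.74,-0.97,0],"gripper":0.6},{"angular":[0,0,0],"delta_pos":[-0.74,-0.97,0],"gripper":0.6},{"angular":[0,0,0],"delta_pos":[-0.74,-0.97,0],"gripper":0.6},{"angular":[0,0,0],"delta_pos":[-0.74,-0.97,0],"gripper":0.6}]'
python3 -m crank '[{"angular":[0,0,0],"delta_pos":[-0.74,-0.97,0],"gripper":0.6},{"angular":[0,0,0],"delta_pos":[-0.74,-0.97,0],"gripper":0.6},{"angular":[0,0,0],"delta_pos":[-0.74,-0.97,0],"gripper":0.6},{"angular":[0,0,0],"delta_pos":[-0.74,-0.97,0],"gripper":0.6},{"angular":[0,0,1],"delta_pos":[0,0,0.2],"gripper":0.6},{"angular":[0,0,1],"delta_pos":[0,0,0.2],"gripper":0.6},{"angular":[0,0,1],"delta_pos":[0,0,0.2],"gripper":0.6},{"angular":[0,0,1],"delta_pos":[0,0,0.2],"gripper":0.6},{"angular":[0,0,1],"delta_pos":[0,0,0.2],"gripper":0.6},{"angular":[0,0,1],"delta_pos":[0,0,0],"gripper":0.6},{"angular":[0,0,1],"delta_pos":[0,0,0],"gripper":0.6},{"angular":[0,0,0.7],"delta_pos":[0,0,0],"gripper":0.6}]'
python3 - <<'E'
from h import *
_,pose=snap('wrist','wknob'); print(pose[0])
print([(d['conf'],d['pixel']) for d in landmark_of('wrist','lock_grip')], wproj([.415,-.11,.085],pose))
for d in landmark_of('wrist','lock_grip'): print(wplane(d['pixel'],.085,pose))
goto([.415,-.110,.087],down(np.radians(27)))
E
```

```text
time: 2.55
tool_pos: [0.3571, 0.1389, 0.2101]
tool_rot: [0.0, 0.213, 0.977, 0.0]
contact_force: [1.7, -0.5, 1.0]
gripper_width: 0.599
time: 4.05
tool_pos: [0.3893, -0.0027, 0.18]
tool_rot: [0.0, 0.524, 0.852, 0.0]
contact_force: [-0.3, 0.4, -0.1]
gripper_width: 0.6
[ 0.38931503 -0.00274394  0.18003094]
[(0.95, [248.4, 330.5])] [[250.85222323 320.14271513]]
[[ 0.41804551 -0.12242038  0.085     ]]
shift units (axes now): [-3.57 -0.86  3.1 ]  mm [-107.2  -25.8   93. ]
turn units: [ 0.  0. -0.]  shift after turn: [-3.57 -0.86  3.1 ]
```

View pics/wknob.png

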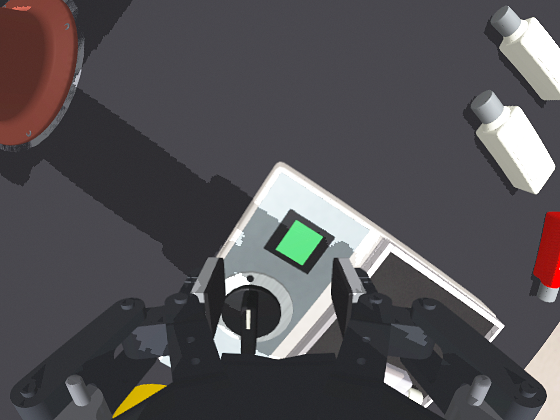

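The wrist view shows the knob's bar at about (250,320), upright in the picture and so square to the jaws. I'll move over it.

```bash
python3 -m crank '[{"angular":[0,0,0],"delta_pos":[-0.9,-0.21,0],"gripper":0.6},{"angular":[0,0,0],"delta_pos":[-0.9,-0.21,0],"gripper":0.6},{"angular":[0,0,0],"delta_pos":[-0.9,-0.22,0.3],"gripper":0.6},{"angular":[0,0,0],"delta_pos":[-0.87,-0.22,0.5],"gripper":0.6},{"angular":[0,0,0],"delta_pos":[0,0,0.6],"gripper":0.6},{"angular":[0,0,0],"delta_pos":[0,0,0],"gripper":0.6}]'
python3 - <<'E'
from h import *
_,pose=snap('wrist','wknob2'); print(pose[0])
snap('top','tknob2',(260,140,400,310),3.4)
P=np.array([.415,-.11,.096]); b=np.array([np.cos(np.radians(-63)),np.sin(np.radians(-63)),0])*.028
print(wproj([P,P+b,P-b],pose))
goto([.415,-.110,.087],down(np.radians(27)))
E
```

```text
time: 4.95
tool_pos: [0.4134, -0.1088, 0.1358]
tool_rot: [-0.002, 0.523, 0.852, -0.0]
contact_force: [-0.5, 0.1, -0.1]
gripper_width: 0.603
[ 0.41335726 -0.108833    0.13576004]
[[279.0698554  235.28651952]
 [279.05676173 273.29035085]
 [279.07208332 193.96237754]]
shift units (axes now): [-0.03 -0.    1.69]  mm [-1.  -0.1 50.8]
turn units: [-0. -0.  0.]  shift after turn: [-0.03 -0.    1.69]
```

View pics/wknob2.png

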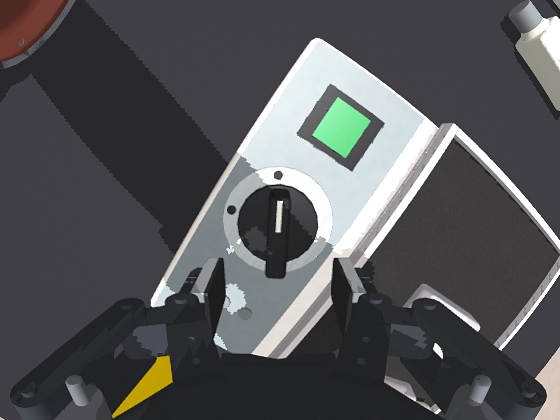

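View pics/tknob2.png

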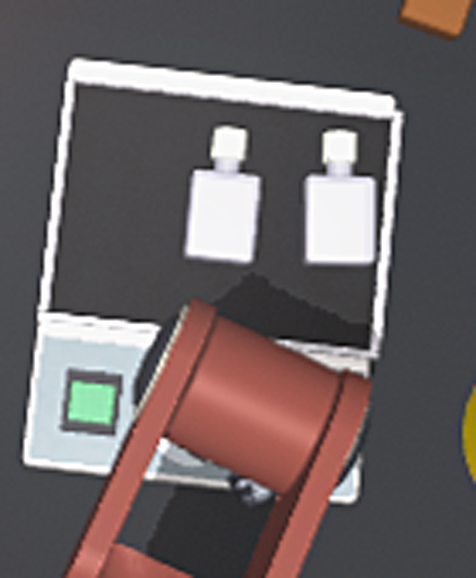

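```bash
python3 -m crank '[{"angular":[0,0,0],"delta_pos":[0,0,0.6],"gripper":0.6},{"angular":[0,0,0],"delta_pos":[0,0,0.6],"gripper":0.6},{"angular":[0,0,0],"delta_pos":[0,0,0.4],"gripper":0.4},{"angular":[0,0,0],"delta_pos":[0,0,0],"gripper":0},{"angular":[0,0,0],"delta_pos":[0,0,0],"gripper":0},{"angular":[0,0,0],"delta_pos":[0,0,0],"gripper":0},{"angular":[0,0,0],"delta_pos":[0,0,0],"gripper":0},{"angular":[0,0,0],"delta_pos":[0,0,0],"gripper":0}]'
```

```text
time: 6.05
tool_pos: [0.415, -0.11, 0.0902]
tool_rot: [0.0, 0.523, 0.852, 0.0]
contact_force: [-0.1, -0.2, -0.7]
gripper_width: 0.002
```

```bash
python3 - <<'E'
from h import *
_,pose=snap('wrist','wknob3'); print(pose[0],state()['gripper_width'])
snap('side','sknob3',(200,180,340,290),4)
E
```

```text
[ 0.41502504 -0.11000893  0.09024037] -0.00011475305888780983
```

View pics/wknob3.png

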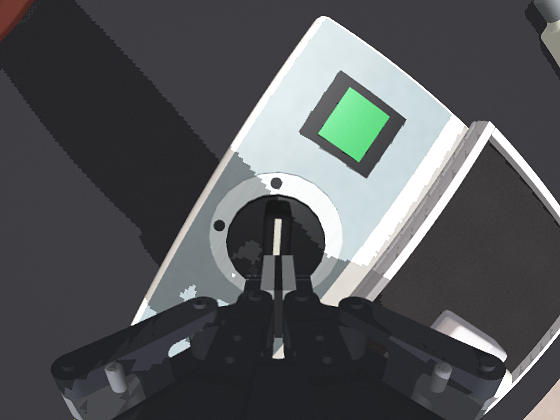

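View pics/sknob3.png

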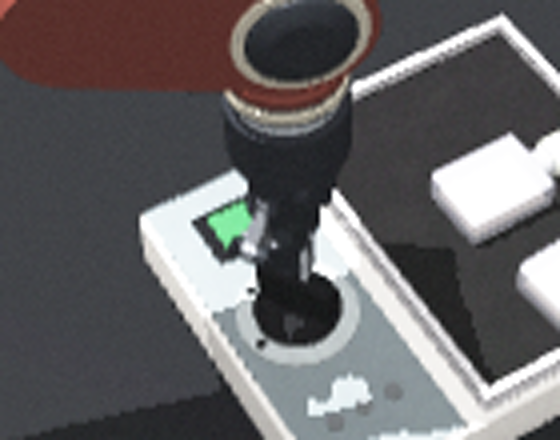

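```bash
python3 - <<'E'
from h import *
pose=tool(); p,T=pose
for k in [-.02,0,.017,.03]: print('tcp+',k,wproj(p+T.apply([0,0,k]),pose).round(1))
for z in [.06,.07,.08,.09]: 
  b=np.array([np.cos(np.radians(-63)),np.sin(np.radians(-63)),0])*.028; P=np.array([.415,-.11,z])
  print(z,wproj([P,P+b,P-b],pose).round(0).tolist())
E
python3 - <<'E'
import cv2
f=cv2.imread('pics/wknob3.png')[150:320,190:360]; cv2.imwrite('pics/wk3c.png',cv2.resize(f,None,fx=3.5,fy=3.5,interpolation=cv2.INTER_CUBIC))
E
```

```text
tcp+ -0.02 [[277.4 271.7]]
tcp+ 0 [[277.5 255.9]]
tcp+ 0.017 [[277.5 244.8]]
tcp+ 0.03 [[277.5 237.5]]
0.06 [[278.0, 238.0], [278.0, 277.0], [278.0, 194.0]]
0.07 [[278.0, 243.0], [278.0, 284.0], [278.0, 198.0]]
0.08 [[278.0, 249.0], [278.0, 292.0], [278.0, 202.0]]
0.09 [[278.0, 256.0], [278.0, 300.0], [278.0, 206.0]]
```

View pics/wk3c.png

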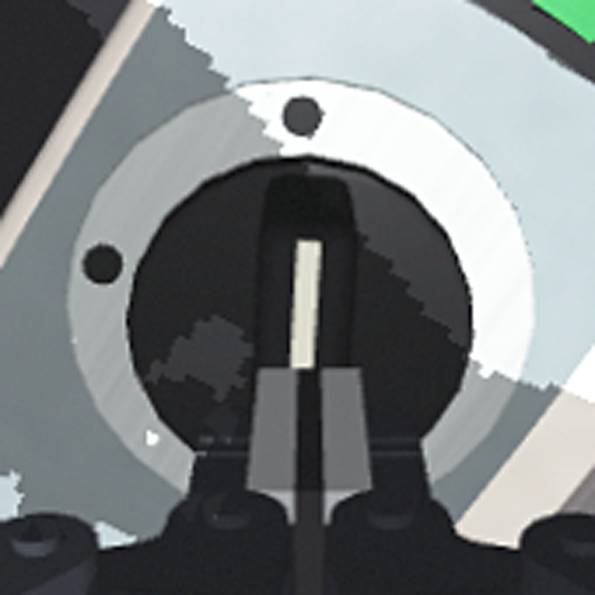

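```bash
python3 - <<'E'
from h import *
from scipy.optimize import least_squares
poses=[((np.array([.3893,-.0027,.18])),R.from_quat([.524,.852,0,0])),((np.array([.41336,-.10883,.13576])),R.from_quat([.523,.852,0,-.002])),tool()]
px=[(249.5,309.5),(280,200),(278.5,218.5)]
fun=lambda X:np.concatenate([wproj(X,p)[0]-q for p,q in zip(poses,px)])
r=least_squares(fun,[.41,-.1,.09]); print('stripe far end',r.x,r.fun)
px2=[(250,283),(280,186),(278,200)]
r=least_squares(lambda X:np.concatenate([wproj(X,p)[0]-q for p,q in zip(poses,px2)]),[.41,-.1,.09]); print('bar far end',r.x,r.fun)
E
for n in wknob wknob2; do python3 -c "
import cv2
f=cv2.imread('pics/$n.png')[160:370,180:350]; cv2.imwrite('pics/${n}_c.png',cv2.resize(f,None,fx=2.8,fy=2.8,interpolation=cv2.INTER_CUBIC))"; done
```

```text
stripe far end [ 0.40364286 -0.08622873  0.10679433] [-0.98488698 -0.26531042  0.14401844  0.22439561  0.43248824 -0.02445258]
bar far end [ 0.40373136 -0.08783624  0.05692436] [ 1.97213758  0.87921667 -1.03140653  1.49441226 -0.39076131 -1.76979282]
```

View pics/wknob_c.png

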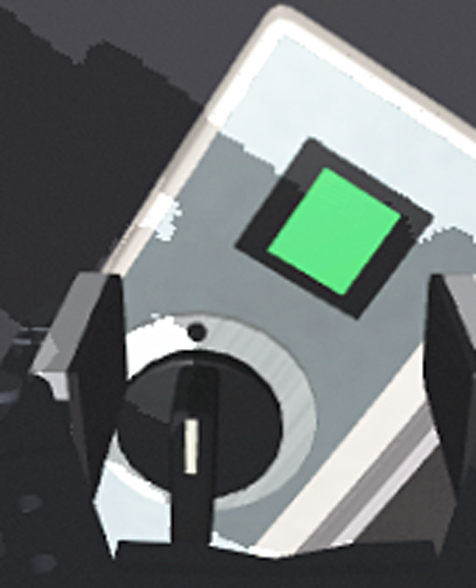

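View pics/wknob2_c.png

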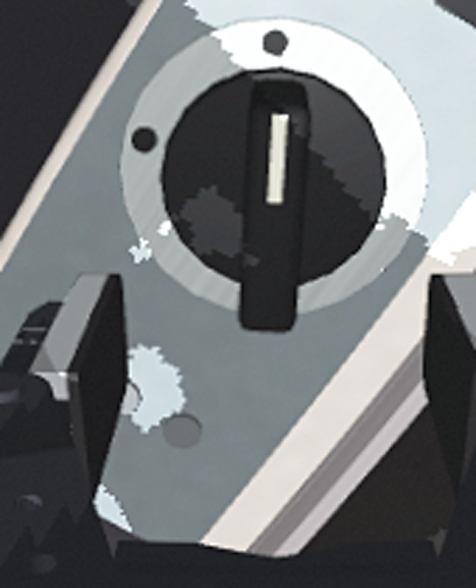

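```bash
python3 - <<'E'
from h import *
p2=((np.array([.41336,-.10883,.13576])),R.from_quat([.523,.852,0,-.002]))
p1=((np.array([.3893,-.0027,.18])),R.from_quat([.524,.852,0,0]))
for z in [.095,.1,.105,.11]:
  P=wplane([(279,199),(276,278),(279,200.5),(277.5,232)],z,p2); print(z,P[:,:2].round(3).tolist(),'len',np.linalg.norm(P[1]-P[0]).round(3),'mid',P[:2].mean(0).round(3))
# disc / ring centre at deck
print(wplane([(180+275/2.8,160+178/2.8)],.07,p2),wplane([(180+275/2.8,160+167/2.8)],.061,p2))
print(wplane([(180+200/2.8,160+424/2.8)],.07,p1))
E
```

```text
0.095 [[0.404, -0.088], [0.428, -0.14], [0.404, -0.089], [0.413, -0.109]] len 0.057 mid [ 0.416 -0.114  0.095]
0.1 [[0.403, -0.087], [0.427, -0.137], [0.404, -0.088], [0.412, -0.107]] len 0.055 mid [ 0.415 -0.112  0.1  ]
0.105 [[0.403, -0.086], [0.426, -0.135], [0.403, -0.087], [0.412, -0.106]] len 0.054 mid [ 0.414 -0.111  0.105]
0.11 [[0.402, -0.085], [0.424, -0.133], [0.403, -0.086], [0.411, -0.104]] len 0.053 mid [ 0.413 -0.109  0.11 ]
[[ 0.41440496 -0.11010086  0.07      ]] [[ 0.41421757 -0.10974982  0.061     ]]
[[ 0.41433419 -0.10979372  0.07      ]]
```

```bash
python3 - <<'E'
from h import *
pose=tool(); p,T=pose
for k in [-.03,-.02,-.01,0,.01,.017]: print('k',k,wproj(p+T.apply([[.011,0.007,k],[.011,-.007,k],[.011,.002,k]]),pose).round(1).tolist())
b=np.array([np.cos(np.radians(-63)),np.sin(np.radians(-63)),0])
n=np.array([-b[1],b[0],0])
for z in [.09,.095,.1]: print(z,wproj(np.array([.415,-.11,z])-.028*b+np.array([[1],[-1]])*.007*n,pose).round(1).tolist())
s=state();print(s['joint_efforts'],s['contact_force'],s['gripper_width'])
E
```

```text
k -0.03 [[292.9, 259.3], [261.8, 259.3], [281.8, 259.3]]
k -0.02 [[292.0, 250.9], [262.8, 251.0], [281.6, 251.0]]
k -0.01 [[291.2, 243.6], [263.6, 243.6], [281.4, 243.6]]
k 0 [[290.5, 237.0], [264.4, 237.0], [281.2, 237.0]]
k 0.01 [[289.8, 231.1], [265.1, 231.1], [281.0, 231.1]]
k 0.017 [[289.4, 227.3], [265.5, 227.3], [280.9, 227.3]]
0.09 [[290.9, 206.4], [264.1, 206.4]]
0.095 [[291.3, 208.8], [263.7, 208.8]]
0.1 [[291.7, 211.3], [263.3, 211.4]]
[-2.54602885e-03 -2.03450972e+01 -3.50309336e+01 -3.48435660e-04
 -1.73324333e-03  2.79578165e-05] [0.076125   0.12475645 0.07975658] -0.0011006307388780215
```

```bash
python3 - <<'E'
from h import *
f,_=snap('side','sknob4',(240,215,320,275),9)
p,T=tool()
for k in [-.03,0,.017]: print(k,((proj('side',p+T.apply([0,0,k]))-[240,215])*9).round(0))
b=np.array([np.cos(np.radians(-63)),np.sin(np.radians(-63)),0])*.028
for z in [.065,.098]: print(z,((proj('side',np.array([.415,-.11,z])+[b,-b])-[240,215])*9).round(0).tolist())
g=f[215:275,240:320].astype(float); g=255*(g/255)**.45; cv2.imwrite('pics/sknob4.png',cv2.resize(g,None,fx=9,fy=9,interpolation=cv2.INTER_CUBIC).clip(0,255)[:,:,::-1])
E
```

```text
-0.03 [[307. 263.]]
0 [[310. 323.]]
0.017 [[312. 356.]]
0.065 [[398.0, 404.0], [230.0, 338.0]]
0.098 [[396.0, 340.0], [225.0, 274.0]][ WARN:0@0.770] global loadsave.cpp:1063 imwrite_ Unsupported depth image for selected encoder is fallbacked to CV_8U.
```

View pics/sknob4.png

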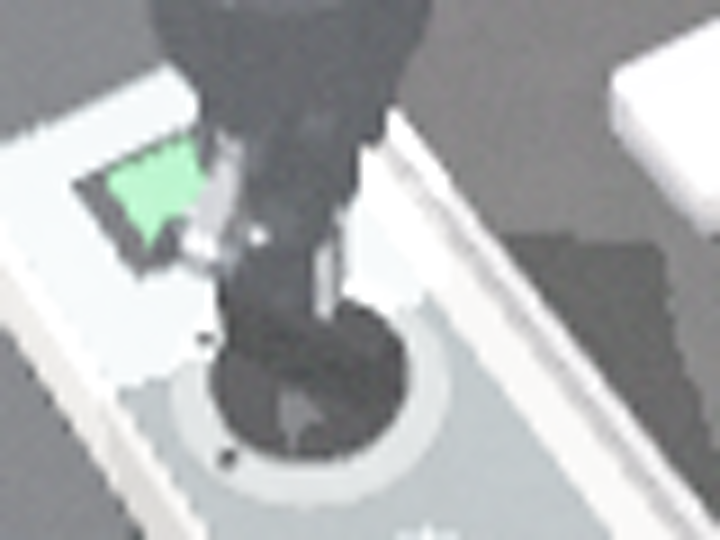

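```bash
python3 -m crank '[{"angular":[0,0,-1],"delta_pos":[0,0,0],"gripper":0},{"angular":[0,0,-1],"delta_pos":[0,0,0],"gripper":0},{"angular":[0,0,-1],"delta_pos":[0,0,0],"gripper":0},{"angular":[0,0,0],"delta_pos":[0,0,0],"gripper":0}]'
python3 - <<'E'
from h import *
s=state(); print(s['ft_torque'],s['contact_force'],s['gripper_width'])
f,_=snap('wrist','wknob5',(170,140,370,320),3.5)
E
```

```text
time: 6.7
tool_pos: [0.4148, -0.1099, 0.0899]
tool_rot: [0.0, 0.408, 0.913, -0.0]
contact_force: [0.5, 0.4, 0.7]
gripper_width: -0.004
[ 0.00867556 -0.00970287  0.02328062] [0.47828033 0.38141708 0.70548033] -0.0037092669687994423
```

View pics/wknob5.png

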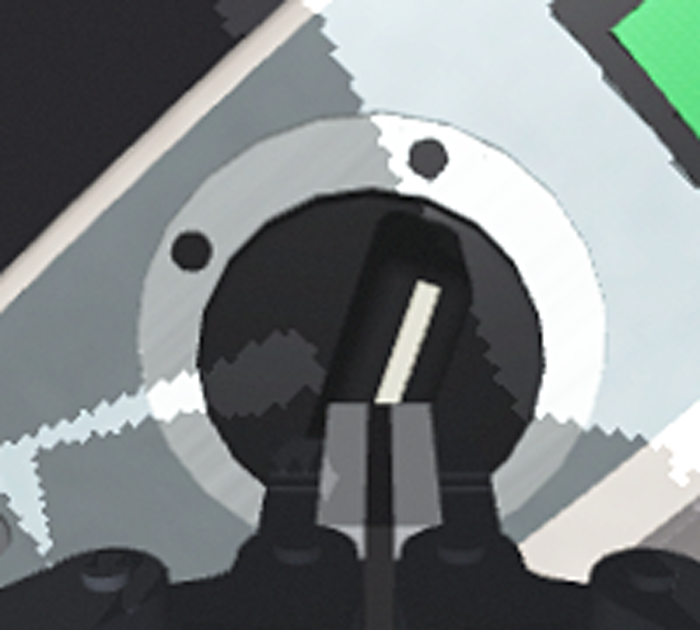

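The bar stayed put while the shut fingers turned, so the fingertips closed above it. I'll open, turn back, and go lower while watching the force.

```bash
python3 -m crank '[{"angular":[0,0,1],"delta_pos":[0,0,0],"gripper":0.4},{"angular":[0,0,1],"delta_pos":[0,0,0],"gripper":0.4},{"angular":[0,0,1],"delta_pos":[0,0,0],"gripper":0.4},{"angular":[0,0,0],"delta_pos":[0,0,0],"gripper":0.4},{"angular":[0,0,0],"delta_pos":[0,0,0.15],"gripper":0.4},{"angular":[0,0,0],"delta_pos":[0,0,0],"gripper":0.4}]'
python3 - <<'E'
from h import *
s=state(); print(s['ft_torque'],s['contact_force'],s['gripper_width'])
f,_=snap('wrist','wknob6',(170,140,390,320),3.5)
E
```

```text
time: 7.5
tool_pos: [0.4144, -0.1097, 0.0848]
tool_rot: [-0.001, 0.523, 0.852, -0.0]
contact_force: [-0.4, -0.0, 0.3]
gripper_width: 0.399
[-0.00990383 -0.00215965 -0.02377036] [-0.3694263  -0.03196129  0.31451764] 0.39850216825330825
```

View pics/wknob6.png

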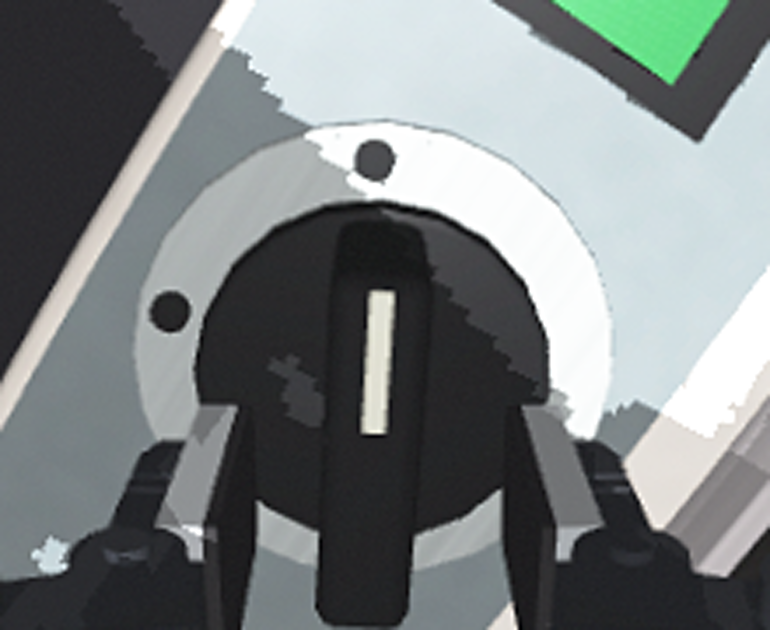

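Both the wrist-view geometry and the missed grip put the fingertips about 20 mm behind the reported TCP. So I'll descend in steps, checking force.

```bash
python3 -m crank '[{"angular":[0,0,0],"delta_pos":[0,0,0.3],"gripper":0.4},{"angular":[0,0,0],"delta_pos":[0,0,0.2],"gripper":0.4},{"angular":[0,0,0],"delta_pos":[0,0,0],"gripper":0.4}]'
python3 - <<'E'
from h import *
s=state(); print(s['ft_torque'],s['contact_force'],s['gripper_width'])
f,_=snap('wrist','wknob7',(170,140,390,320),3.5)
E
```

```text
time: 7.92
tool_pos: [0.4141, -0.1096, 0.0693]
tool_rot: [-0.001, 0.523, 0.852, -0.0]
contact_force: [0.6, -0.4, -0.2]
gripper_width: 0.4
[ 0.01060256 -0.03319391 -0.00874749] [ 0.61722901 -0.39425102 -0.22502283] 0.3998880278903526
```

View pics/wknob7.png

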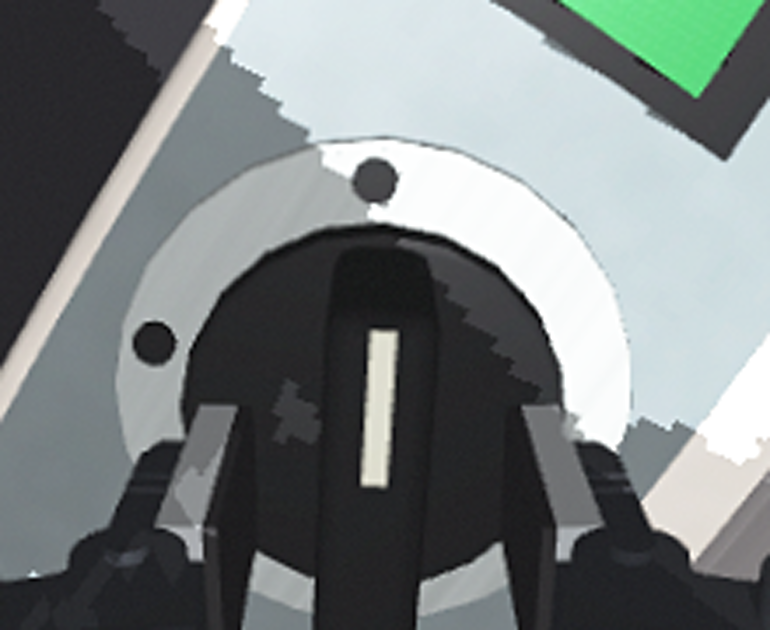

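```bash
python3 -m crank '[{"angular":[0,0,0],"delta_pos":[0,0,0.25],"gripper":0.4},{"angular":[0,0,0],"delta_pos":[0,0,0.25],"gripper":0.4},{"angular":[0,0,0],"delta_pos":[0,0,0],"gripper":0.4}]'
python3 -m crank '[{"angular":[0,0,0],"delta_pos":[0,0,0],"gripper":0},{"angular":[0,0,0],"delta_pos":[0,0,0],"gripper":0},{"angular":[0,0,0],"delta_pos":[0,0,0],"gripper":0},{"angular":[0,0,0],"delta_pos":[0,0,0],"gripper":0}]'
python3 - <<'E'
from h import *
s=state(); print(s['ft_torque'],s['contact_force'],s['gripper_width'])
f,_=snap('wrist','wknob8',(170,140,390,320),3.5)
E
```

```text
time: 8.35
tool_pos: [0.4141, -0.1096, 0.0544]
tool_rot: [-0.001, 0.523, 0.852, -0.0]
contact_force: [-0.2, -0.4, 0.3]
gripper_width: 0.4
time: 8.85
tool_pos: [0.4137, -0.1108, 0.0556]
tool_rot: [-0.001, 0.523, 0.852, -0.002]
contact_force: [-4.9, -3.7, 2.1]
gripper_width: 0.156
[-0.48878857  0.8095887  -0.06930484] [-4.85871602 -3.73236289  2.11220886] 0.15559964489513456
```

View pics/wknob8.png

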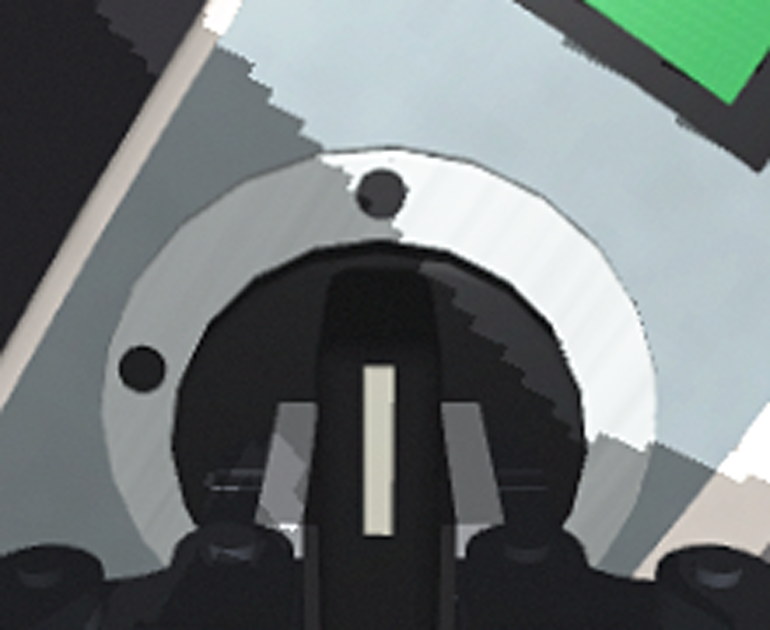

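Gripped: the opening reads 0.156, about 13 mm, which matches the 14 mm bar. Turning anticlockwise.

```bash
python3 -m crank '[{"angular":[0,0,-1],"delta_pos":[0,0,0],"gripper":0},{"angular":[0,0,-1],"delta_pos":[0,0,0],"gripper":0},{"angular":[0,0,-1],"delta_pos":[0,0,0],"gripper":0},{"angular":[0,0,-1],"delta_pos":[0,0,0],"gripper":0},{"angular":[0,0,-1],"delta_pos":[0,0,0],"gripper":0},{"angular":[0,0,-1],"delta_pos":[0,0,0],"gripper":0}]'
python3 -c "
from h import *
s=state(); print(s['ft_torque'],s['contact_force'],s['gripper_width'])"
python3 -m crank '[{"angular":[0,0,-1],"delta_pos":[0,0,0],"gripper":0},{"angular":[0,0,-1],"delta_pos":[0,0,0],"gripper":0},{"angular":[0,0,-1],"delta_pos":[0,0,0],"gripper":0},{"angular":[0,0,-1],"delta_pos":[0,0,0],"gripper":0},{"angular":[0,0,-1],"delta_pos":[0,0,0],"gripper":0},{"angular":[0,0,-1],"delta_pos":[0,0,0],"gripper":0},{"angular":[0,0,-1],"delta_pos":[0,0,0],"gripper":0},{"angular":[0,0,-1],"delta_pos":[0,0,0],"gripper":0},{"angular":[0,0,-1],"delta_pos":[0,0,0],"gripper":0},{"angular":[0,0,-0.8],"delta_pos":[0,0,0],"gripper":0},{"angular":[0,0,0],"delta_pos":[0,0,0],"gripper":0}]'
python3 - <<'E'
from h import *
s=state(); print(s['ft_torque'],s['contact_force'],s['gripper_width'],s['joint_pos'])
f,_=snap('wrist','wknob9',(170,140,390,320),3.5)
E
```

```text
time: 9.65
tool_pos: [0.4137, -0.1108, 0.0555]
tool_rot: [-0.001, 0.283, 0.959, -0.001]
contact_force: [-5.9, -3.5, 1.9]
gripper_width: 0.151
[-0.50196302  0.79008956 -0.09363552] [-5.88165607 -3.45170623  1.86936671] 0.15057023251581686
time: 11.02
tool_pos: [0.4137, -0.1108, 0.0556]
tool_rot: [-0.002, -0.137, 0.991, -0.0]
contact_force: [-5.4, -3.1, 1.9]
gripper_width: 0.155
[-0.53513482  0.86296382 -1.12929923] [-5.44107988 -3.14317105  1.93312647] 0.15491290492614287 [-0.43395163 -0.29133016  2.19543291 -0.00263887  1.23959487 -2.27894577]
```

View pics/wknob9.png

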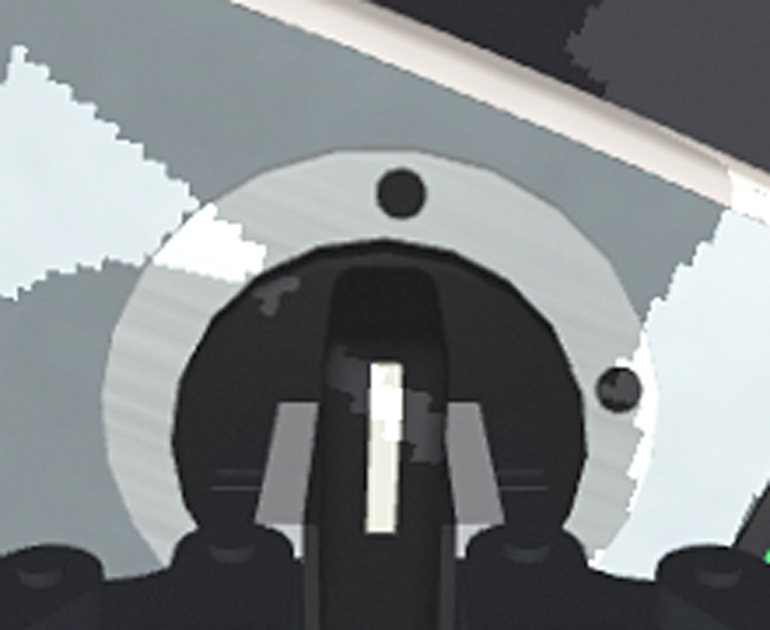

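Unlocked: the knob turned 79° and rests on the stop with −1.1 N m. Release and lift, then find the flasks again.

```bash
python3 -m crank '[{"angular":[0,0,0],"delta_pos":[0,0,0],"gripper":0.4},{"angular":[0,0,0],"delta_pos":[0,0,0],"gripper":0.4},{"angular":[0,0,0],"delta_pos":[0,0,-0.5],"gripper":0.4},{"angular":[0,0,0],"delta_pos":[0,0,-1],"gripper":0.4},{"angular":[0,0,0],"delta_pos":[0,0,-1],"gripper":0.8},{"angular":[0,0,1],"delta_pos":[0,0,-1],"gripper":0.8},{"angular":[0,0,1],"delta_pos":[0,0,-1],"gripper":0.8},{"angular":[0,0,1],"delta_pos":[0,0,0],"gripper":0.8},{"angular":[0,0,1],"delta_pos":[0,0,0],"gripper":0.8},{"angular":[0,0,0],"delta_pos":[0,0,0],"gripper":0.8}]'
python3 - <<'E'
from h import *
f,pose=snap('wrist','w10'); snap('top','t10',(260,140,400,310),3.4)
for c in ['wrist','top']:
  print(c,[(round(d['conf'],2),np.round(d['pixel'],1).tolist(),(wplane(d['pixel'],.08,pose) if c=='wrist' else toplane(c,d['pixel'],.08)).round(3).tolist()) for d in landmark_of(c,'flask0')])
goto([.568,-.126,.16],down(np.radians(86.4)))
E
```

```text
time: 12.32
tool_pos: [0.4152, -0.1099, 0.1916]
tool_rot: [0.001, 0.035, 0.999, -0.0]
contact_force: [-0.1, 0.5, -0.8]
gripper_width: 0.797
wrist [(0.6, [268.1, 349.7], [[0.572, -0.131, 0.08]]), (0.55, [185.5, 347.8], [[0.568, -0.222, 0.08]])]
top [(0.81, [392.9, 139.4], [[0.752, -0.318, 0.08]]), (0.7, [325.3, 204.0], [[0.57, -0.129, 0.08]]), (0.6, [355.0, 205.8], [[0.566, -0.21, 0.08]])]
shift units (axes now): [-5.13 -0.18  1.02]  mm [-153.9   -5.4   30.7]
turn units: [-0.    0.   -0.08]  shift after turn: [-5.13 -0.22  1.02]
```

View pics/w10.png

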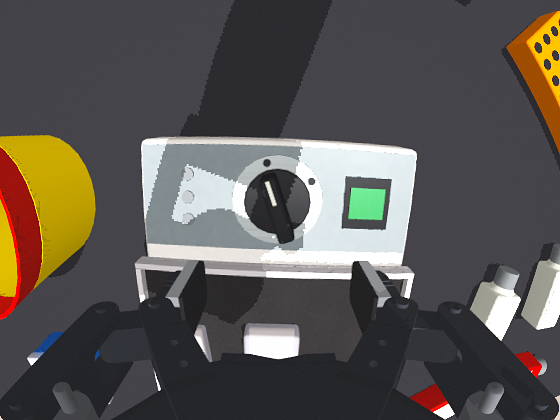

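View pics/t10.png

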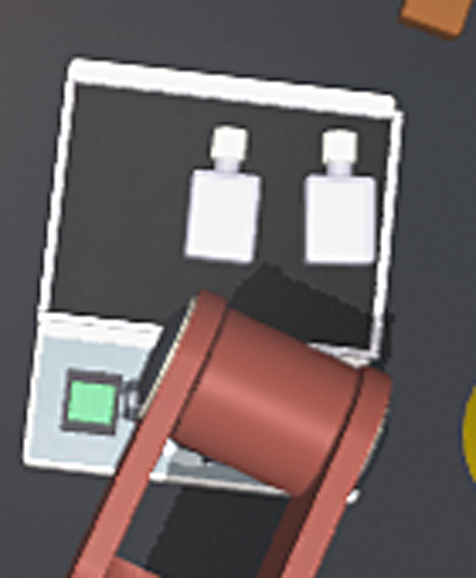

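```bash
python3 -m crank '[{"angular":[0,0,0],"delta_pos":[-0.86,-0.03,0.17],"gripper":0.8},{"angular":[0,0,0],"delta_pos":[-0.86,-0.03,0.17],"gripper":0.8},{"angular":[0,0,0],"delta_pos":[-0.86,-0.03,0.17],"gripper":0.8},{"angular":[0,0,0],"delta_pos":[-0.86,-0.03,0.17],"gripper":0.8},{"angular":[0,0,0],"delta_pos":[-0.86,-0.03,0.17],"gripper":0.8},{"angular":[0,0,0],"delta_pos":[-0.84,-0.03,0.17],"gripper":0.8},{"angular":[0,0,0],"delta_pos":[0,0,0.7],"gripper":0.8},{"angular":[0,0,0],"delta_pos":[0,0,0],"gripper":0.8}]'
python3 - <<'E'
from h import *
f,pose=snap('wrist','w11'); print(pose[0])
E
```

```text
time: 13.52
tool_pos: [0.5657, -0.1254, 0.1353]
tool_rot: [-0.003, 0.035, 0.999, 0.001]
contact_force: [-0.4, 0.4, -0.2]
gripper_width: 0.8
[ 0.56568561 -0.12538749  0.13534676]
```

View pics/w11.png

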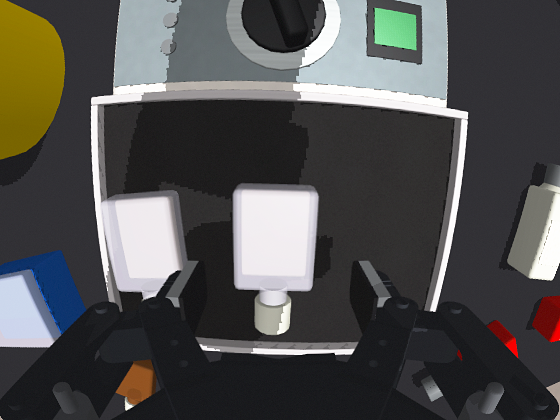

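```bash
python3 -m crank '[{"angular":[0,0,0],"delta_pos":[0,0,1],"gripper":0.8},{"angular":[0,0,0],"delta_pos":[0,0,1],"gripper":0.8},{"angular":[0,0,0],"delta_pos":[0,0,0],"gripper":0.8}]'
python3 - <<'E'
from h import *
f,pose=snap('wrist','w12'); print(pose[0]); snap('side','s12',(260,150,420,280),4.5)
E
```

```text
time: 13.95
tool_pos: [0.5656, -0.1254, 0.0764]
tool_rot: [-0.003, 0.036, 0.999, 0.001]
contact_force: [-0.2, 0.8, 0.3]
gripper_width: 0.804
[ 0.56557966 -0.12543279  0.0764001 ]
```

View pics/w12.png

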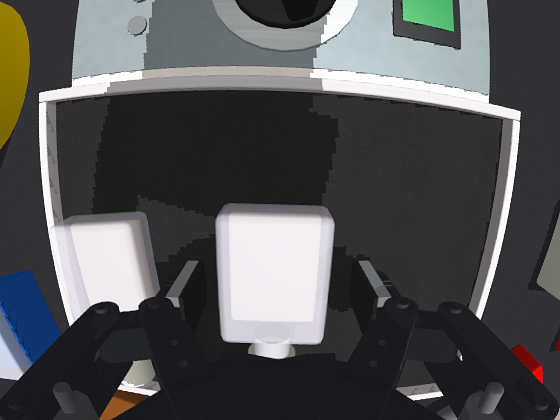

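View pics/s12.png

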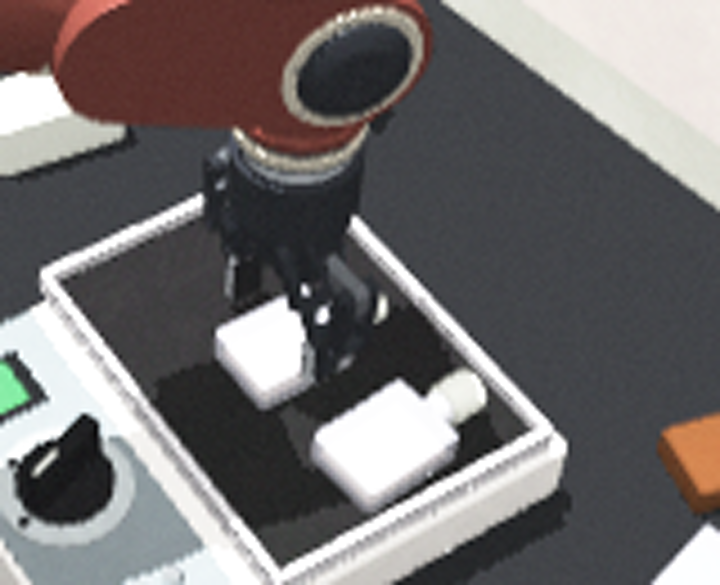

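```bash
python3 -m crank '[{"angular":[0,0,0],"delta_pos":[0,0,0.5],"gripper":0.8},{"angular":[0,0,0],"delta_pos":[0,0,0.1],"gripper":0.8},{"angular":[0,0,0],"delta_pos":[0,0,0],"gripper":0.3},{"angular":[0,0,0],"delta_pos":[0,0,0],"gripper":0.3},{"angular":[0,0,0],"delta_pos":[0,0,0],"gripper":0.3},{"angular":[0,0,0],"delta_pos":[0,0,0],"gripper":0.3}]'
python3 - <<'E'
from h import *
f,pose=snap('wrist','w13'); print(pose[0],state()['gripper_width'])
goto([.398,-.422,.26])
E
```

```text
time: 14.8
tool_pos: [0.5684, -0.1262, 0.0609]
tool_rot: [0.0, 0.035, 0.999, -0.0]
contact_force: [0.4, 0.4, 0.6]
gripper_width: 0.622
[ 0.56835595 -0.12624396  0.06093256] 0.6162241912890147
shift units (axes now): [  4.96 -10.24  -6.64]  mm [ 148.9 -307.1 -199.1]
```

View pics/w13.png

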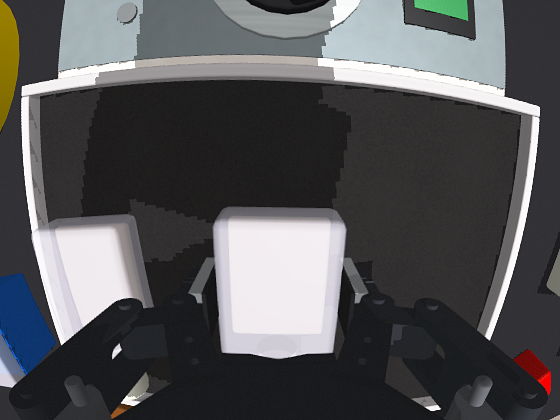

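```bash
python3 -m crank '[{"angular":[0,0,0],"delta_pos":[0,0,-0.5],"gripper":0.3},{"angular":[0,0,0],"delta_pos":[0,0,-1],"gripper":0.3},{"angular":[0,0,0],"delta_pos":[0,0,-1],"gripper":0.3},{"angular":[0,0,0],"delta_pos":[0,0,-1],"gripper":0.3},{"angular":[0,0,0],"delta_pos":[0,0,-1],"gripper":0.3},{"angular":[0,0,0],"delta_pos":[0,0,-0.8],"gripper":0.3}]'
python3 -m crank '[{"angular":[0,0,0],"delta_pos":[0.5,-0.93,0],"gripper":0.3},{"angular":[0,0,0],"delta_pos":[0.5,-0.93,0],"gripper":0.3},{"angular":[0,0,0],"delta_pos":[0.5,-0.93,0],"gripper":0.3},{"angular":[0,0,0],"delta_pos":[0.5,-0.93,0],"gripper":0.3},{"angular":[0,0,0],"delta_pos":[0.5,-0.93,0],"gripper":0.3},{"angular":[0,0,0],"delta_pos":[0.5,-0.93,0],"gripper":0.3},{"angular":[0,0,0],"delta_pos":[0.5,-0.93,0],"gripper":0.3},{"angular":[0,0,0],"delta_pos":[0.5,-0.93,0],"gripper":0.3},{"angular":[0,0,0],"delta_pos":[0.5,-0.93,0],"gripper":0.3},{"angular":[0,0,0],"delta_pos":[0.5,-0.93,0],"gripper":0.3},{"angular":[0,0,0],"delta_pos":[0.5,-0.93,0],"gripper":0.3},{"angular":[0,0,0],"delta_pos":[0,0,0],"gripper":0.3}]'
python3 - <<'E'
from h import *
f,pose=snap('wrist','w14'); print(pose[0],state()['gripper_width'])
snap('side','s14')
E
```

```text
time: 15.6
tool_pos: [0.5685, -0.1263, 0.2224]
tool_rot: [0.001, 0.035, 0.999, -0.0]
contact_force: [0.3, -0.4, -0.8]
gripper_width: 0.616
time: 17.1
tool_pos: [0.3809, -0.422, 0.2207]
tool_rot: [0.0, 0.037, 0.999, -0.0]
contact_force: [0.2, -0.3, -1.2]
gripper_width: 0.621
[ 0.38088071 -0.42201695  0.22065671] 0.6144741361890732
```

View pics/w14.png

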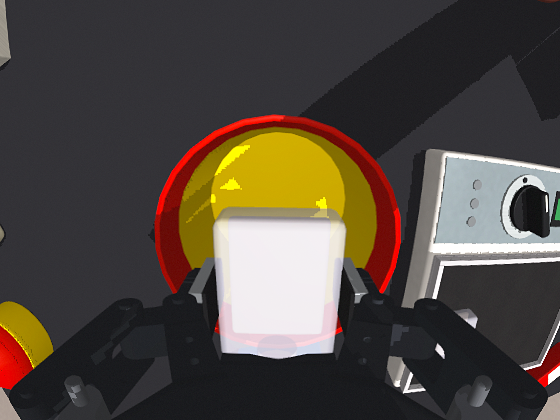

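View pics/s14.png

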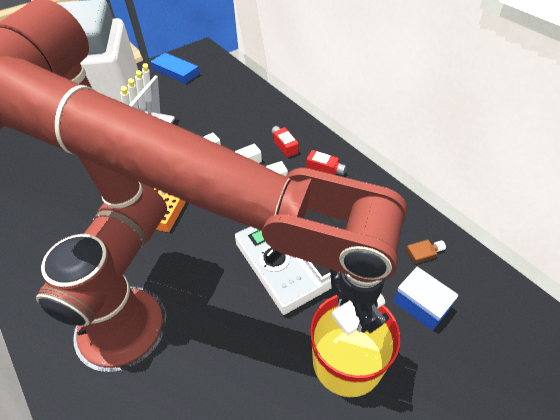

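```bash
python3 -m crank '[{"angular":[0,0,0],"delta_pos":[0,0,1],"gripper":0.3},{"angular":[0,0,0],"delta_pos":[0,0,1],"gripper":0.3},{"angular":[0,0,0],"delta_pos":[0,0,1],"gripper":0.3},{"angular":[0,0,0],"delta_pos":[0,0,0],"gripper":0.3},{"angular":[0,0,0],"delta_pos":[0,0,0],"gripper":0.8},{"angular":[0,0,0],"delta_pos":[0,0,0],"gripper":0.8},{"angular":[0,0,0],"delta_pos":[0,0,0],"gripper":0.8},{"angular":[0,0,0],"delta_pos":[0,0,-1],"gripper":0.8},{"angular":[0,0,0],"delta_pos":[0,0,-1],"gripper":0.8},{"angular":[0,0,0],"delta_pos":[0,0,-1],"gripper":0.8},{"angular":[0,0,0],"delta_pos":[0,0,-0.3],"gripper":0.8}]'
python3 - <<'E'
from h import *
f,pose=snap('wrist','w15'); print(pose[0],state()['gripper_width'])
snap('top','t15',(260,140,500,320),3)
print([(round(d['conf'],2),np.round(d['pixel'],1).tolist(),toplane('top',d['pixel'],.08).round(3).tolist()) for d in landmark_of('top','flask0')])
E
```

```text
time: 18.58
tool_pos: [0.3827, -0.4218, 0.2321]
tool_rot: [0.002, 0.036, 0.999, -0.002]
contact_force: [-0.2, 0.8, 0.1]
gripper_width: 0.797
[ 0.38267121 -0.42183343  0.23212417] 0.7987430756426385
[(0.88, [355.2, 204.8], [[0.568, -0.211, 0.08]]), (0.88, [389.5, 138.1], [[0.756, -0.308, 0.08]]), (0.85, [428.8, 269.7], [[0.394, -0.407, 0.08]])]
```

View pics/w15.png

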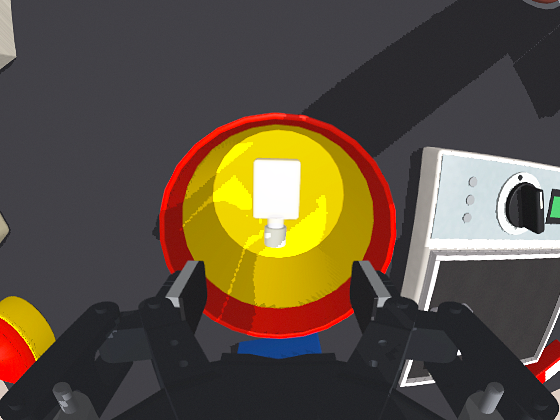

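View pics/t15.png

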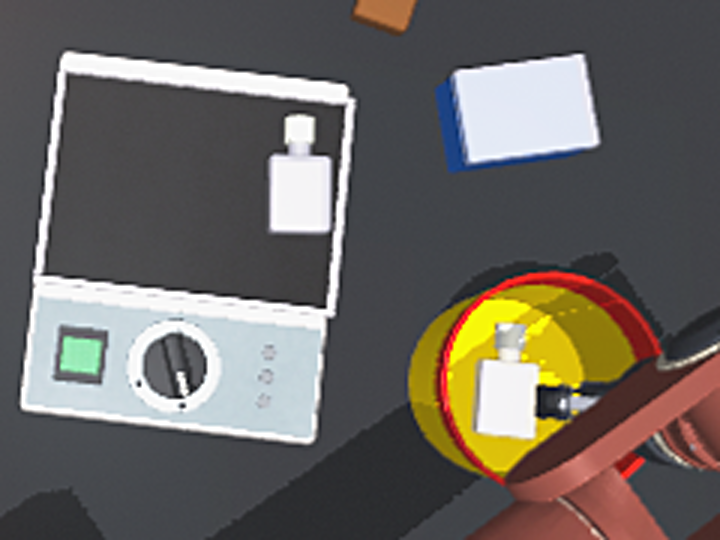

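Flask A lies in the bin. Next is flask B, at about (355,205) in the top view.

```bash
python3 - <<'E'
from h import *
P=toplane('top',np.array([(270,155),(331,158),(329,233),(269,233)])/3+[260,140],.106); print(P.mean(0).round(4)); e=(P[0]+P[1]-P[2]-P[3])[:2];print(np.degrees(np.arctan2(e[1],e[0])))
goto([.567,-.219,.232],down(np.radians(88)))
E
```

```text
[ 0.5649 -0.2194  0.106 ]
-1.8004549392868268
shift units (axes now): [-5.68  7.14 -0.12]  mm [-170.4  214.3   -3.5]
turn units: [-0.    0.   -0.41]  shift after turn: [-5.93  6.93 -0.12]
```

```bash
python3 -m crank '[{"angular":[0,0,0],"delta_pos":[-0.71,0.89,0],"gripper":0.8},{"angular":[0,0,0],"delta_pos":[-0.71,0.89,0],"gripper":0.8},{"angular":[0,0,0],"delta_pos":[-0.71,0.89,0],"gripper":0.8},{"angular":[0,0,0],"delta_pos":[-0.71,0.89,0],"gripper":0.8},{"angular":[0,0,0],"delta_pos":[-0.71,0.89,0],"gripper":0.8},{"angular":[0,0,0],"delta_pos":[-0.71,0.89,0],"gripper":0.8},{"angular":[0,0,0],"delta_pos":[-0.71,0.89,0],"gripper":0.8},{"angular":[0,0,-0.4],"delta_pos":[-0.71,0.89,0],"gripper":0.8},{"angular":[0,0,0],"delta_pos":[0,0,1],"gripper":0.8},{"angular":[0,0,0],"delta_pos":[0,0,1],"gripper":0.8},{"angular":[0,0,0],"delta_pos":[0,0,1],"gripper":0.8},{"angular":[0,0,0],"delta_pos":[0,0,0],"gripper":0.8}]'
python3 -m crank '[{"angular":[0,0,0],"delta_pos":[0,0,0.9],"gripper":0.8},{"angular":[0,0,0],"delta_pos":[0,0,0.8],"gripper":0.8},{"angular":[0,0,0],"delta_pos":[0,0,0],"gripper":0.8}]'
python3 - <<'E'
from h import *
f,pose=snap('wrist','w16'); print(pose[0],state()['gripper_width'],state()['contact_force'])
E
```

```text
time: 20.23
tool_pos: [0.564, -0.218, 0.1335]
tool_rot: [-0.004, 0.018, 1.0, 0.002]
contact_force: [-0.7, -0.0, 0.5]
gripper_width: 0.801
time: 20.6
tool_pos: [0.5657, -0.219, 0.0861]
tool_rot: [-0.002, 0.018, 1.0, 0.001]
contact_force: [0.7, 0.5, -0.8]
gripper_width: 0.803
[ 0.565684   -0.21904059  0.08614875] 0.8000842341866812 [ 0.91448355 -0.54386823  1.18839362]
```

View pics/w16.png

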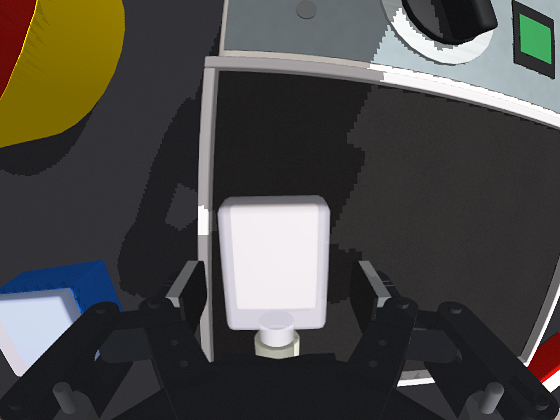

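```bash
python3 -m crank '[{"angular":[0,0,0],"delta_pos":[0,0,0.3],"gripper":0.8},{"angular":[0,0,0],"delta_pos":[0,0,0.3],"gripper":0.8},{"angular":[0,0,0],"delta_pos":[0,0,0],"gripper":0.8},{"angular":[0,0,0],"delta_pos":[0,0,0],"gripper":0.3},{"angular":[0,0,0],"delta_pos":[0,0,0],"gripper":0.3},{"angular":[0,0,0],"delta_pos":[0,0,0],"gripper":0.3},{"angular":[0,0,0],"delta_pos":[0,0,0],"gripper":0.3}]'
python3 - <<'E'
from h import *
f,pose=snap('wrist','w17'); print(pose[0],state()['gripper_width'],state()['contact_force'])
E
```

```text
time: 21.52
tool_pos: [0.5674, -0.2199, 0.0704]
tool_rot: [0.0, 0.018, 1.0, -0.0]
contact_force: [0.5, -0.3, 2.8]
gripper_width: 0.613
[ 0.56739184 -0.21986032  0.07037539] 0.6144115996636734 [ 0.36210527 -1.15853531  2.80340376]
```

View pics/w17.png

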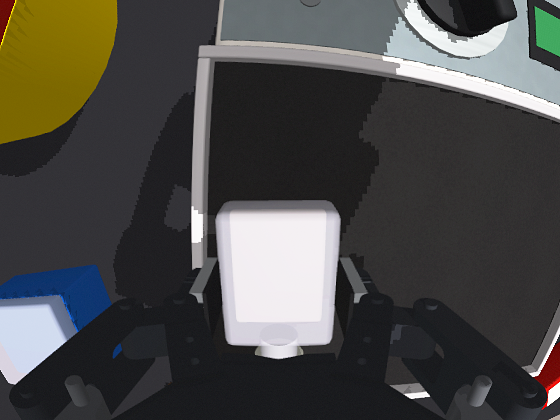

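```bash
python3 -m crank '[{"angular":[0,0,0],"delta_pos":[0,0,-0.4],"gripper":0.3},{"angular":[0,0,0],"delta_pos":[0,0,-0.8],"gripper":0.3},{"angular":[0,0,0],"delta_pos":[0,0,-1],"gripper":0.3},{"angular":[0,0,0],"delta_pos":[0,0,-1],"gripper":0.3},{"angular":[0,0,0],"delta_pos":[0,0,-1],"gripper":0.3},{"angular":[0,0,0],"delta_pos":[0,0,-0.9],"gripper":0.3},{"angular":[0,0,0],"delta_pos":[0,0,0],"gripper":0.3}]'
python3 - <<'E'
from h import *
f,pose=snap('wrist','w18'); print(pose[0],state()['gripper_width'],state()['contact_force'])
goto([.386,-.422,.22])
E
```

```text
time: 22.45
tool_pos: [0.5683, -0.2203, 0.2261]
tool_rot: [0.002, 0.018, 1.0, -0.001]
contact_force: [-0.6, -0.2, -1.7]
gripper_width: 0.609
[ 0.56825791 -0.22031241  0.22606717] 0.6128064834520403 [-0.24834179  0.27129896 -0.99987743]
shift units (axes now): [ 5.8  -6.95  0.12]  mm [ 173.9 -208.6    3.6]
```

View pics/w18.png

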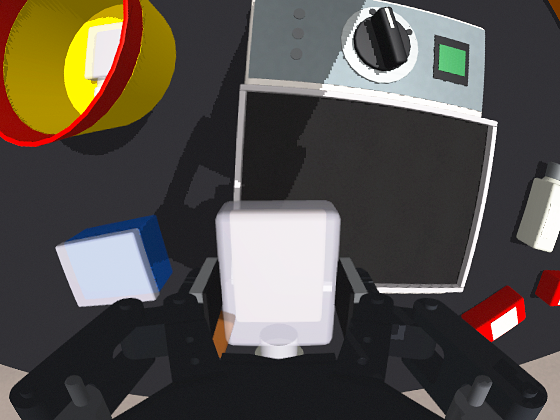

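```bash
python3 -m crank '[{"angular":[0,0,0],"delta_pos":[0.83,-0.99,0],"gripper":0.3},{"angular":[0,0,0],"delta_pos":[0.83,-0.99,0],"gripper":0.3},{"angular":[0,0,0],"delta_pos":[0.83,-0.99,0],"gripper":0.3},{"angular":[0,0,0],"delta_pos":[0.83,-0.99,0],"gripper":0.3},{"angular":[0,0,0],"delta_pos":[0.83,-0.99,0],"gripper":0.3},{"angular":[0,0,0],"delta_pos":[0.83,-0.99,0],"gripper":0.3},{"angular":[0,0,0],"delta_pos":[0.83,-0.99,0],"gripper":0.3},{"angular":[0,0,0],"delta_pos":[0,0,0],"gripper":0.3},{"angular":[0,0,0],"delta_pos":[0,0,0],"gripper":0.3}]'
python3 - <<'E'
from h import *
f,pose=snap('wrist','w19'); print(pose[0],state()['gripper_width'],state()['contact_force'])
E
```

```text
time: 23.62
tool_pos: [0.3851, -0.4203, 0.2212]
tool_rot: [-0.001, 0.018, 1.0, 0.001]
contact_force: [0.5, -0.1, -0.5]
gripper_width: 0.616
[ 0.3850993  -0.42025653  0.22116151] 0.6114027465237983 [ 0.08242163 -0.3014976  -1.47211429]
```

View pics/w19.png

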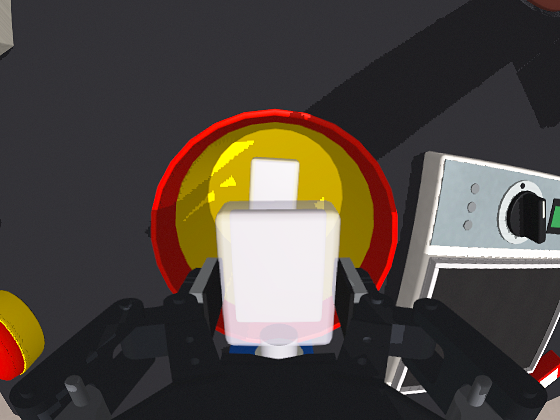

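```bash
python3 -m crank '[{"angular":[0,0,0],"delta_pos":[0,0,1],"gripper":0.3},{"angular":[0,0,0],"delta_pos":[0,0,1],"gripper":0.3},{"angular":[0,0,0],"delta_pos":[0,0,1],"gripper":0.3},{"angular":[0,0,0],"delta_pos":[0,0,0],"gripper":0.3},{"angular":[0,0,0],"delta_pos":[0,0,0],"gripper":0.8},{"angular":[0,0,0],"delta_pos":[0,0,0],"gripper":0.8},{"angular":[0,0,0],"delta_pos":[0,0,0],"gripper":0.8},{"angular":[0,0,0],"delta_pos":[0,0,-1],"gripper":0.8},{"angular":[0,0,0],"delta_pos":[0,0,-1],"gripper":0.8},{"angular":[0,0,0],"delta_pos":[0,0,-1],"gripper":0.8},{"angular":[0,0,0],"delta_pos":[0,0,-0.8],"gripper":0.8},{"angular":[0,0,0],"delta_pos":[0,0,0],"gripper":0.8}]'
python3 - <<'E'
from h import *
f,pose=snap('wrist','w20'); print(pose[0],state()['gripper_width'],state()['joint_pos'])
snap('top','t20',(100,90,400,310),2.6)
E
```

```text
time: 25.18
tool_pos: [0.3862, -0.4225, 0.2502]
tool_rot: [0.002, 0.018, 1.0, -0.002]
contact_force: [0.7, 0.1, 0.1]
gripper_width: 0.8
[ 0.38618432 -0.42245703  0.25020598] 0.798076128414425 [-9.60213993e-01 -9.64546429e-02  1.69648575e+00  2.15123663e-05
  1.53886661e+00 -2.49486921e+00]
```

View pics/w20.png

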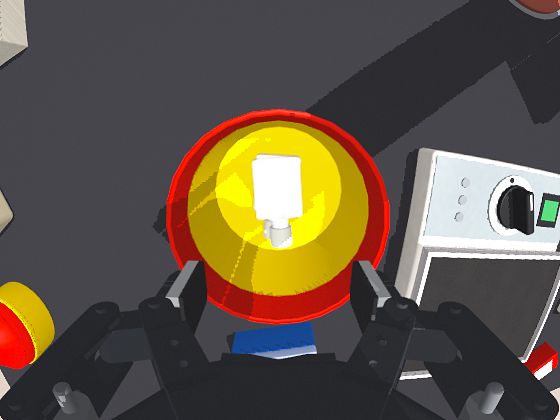

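View pics/t20.png

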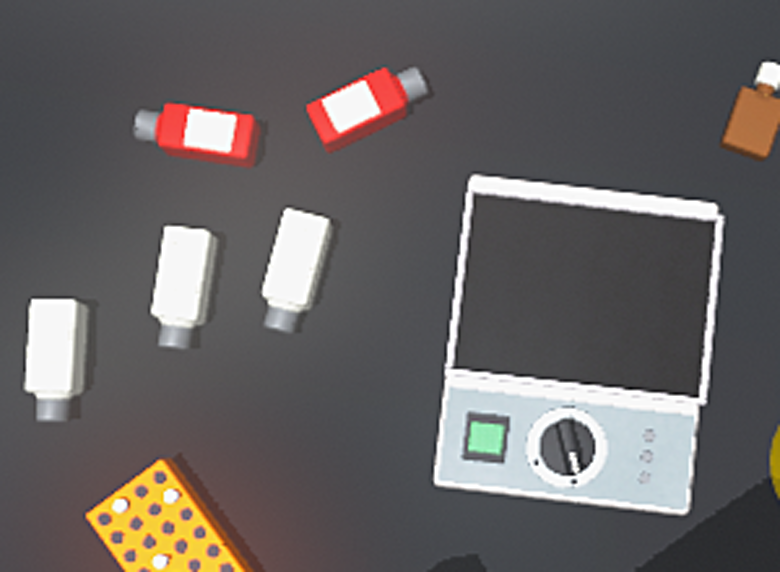

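Both flasks are in the bin, the knob is still unlocked, and the platform is clear. Bottle candidates in the top view are white at (121,225), (171,198) and (214,190), and red at (178,140) and (240,130). The white ones fit the description and the red are look-alikes, as the crop above shows. I'll start with the one nearest the shaker, at (214,190).

```bash
cat >> h.py <<'E'
KG=-.041
def pick(foot,az_u,d=.072,z=.032,t=30,back=0.):
    u=np.array([np.cos(np.radians(az_u)),np.sin(np.radians(az_u)),0]); up=np.array([0,0,1.])
    a=-up*np.cos(np.radians(t))-u*np.sin(np.radians(t)); G=np.array([foot[0],foot[1],0])+d*u+[0,0,z]
    jaw=np.cross(-u,up)*-1   # left of out
    return G-back*a-KG*a, pose_rot(a,jaw)
E
python3 - <<'E'
from h import *
P,T=pick([.662,.169],169.3,back=.10); print(P,T.as_matrix().round(2))
p,T0=tool()
goto([P[0],P[1],.25]); goto(P,T)
E
```

```text
[0.5622648  0.18784516 0.0830955 ] [[-0.85  0.19  0.49]
 [ 0.16  0.98 -0.09]
 [-0.5   0.   -0.87]]
shift units (axes now): [-5.16 20.5  -0.12]  mm [-154.9  614.9   -3.5]
shift units (axes now): [-5.16 20.5   5.45]  mm [-154.9  614.9  163.4]
turn units: [ 0.45 -5.99  1.69]  shift after turn: [ 0.96 21.04  5.73]
```

```bash
python3 -m crank '[{"angular":[0,0,0],"delta_pos":[-0.25,0.98,0],"gripper":0.8},{"angular":[0,0,0],"delta_pos":[-0.25,0.98,0],"gripper":0.8},{"angular":[0,0,0],"delta_pos":[-0.25,0.98,0],"gripper":0.8},{"angular":[0,0,0],"delta_pos":[-0.25,0.98,0],"gripper":0.8},{"angular":[0,0,0],"delta_pos":[-0.25,0.98,0],"gripper":0.8},{"angular":[0,0,0],"delta_pos":[-0.25,0.98,0],"gripper":0.8},{"angular":[0,0,0],"delta_pos":[-0.25,0.98,0],"gripper":0.8},{"angular":[0,0,0],"delta_pos":[-0.25,0.98,0],"gripper":0.8},{"angular":[0,0,0],"delta_pos":[-0.25,0.98,0],"gripper":0.8},{"angular":[0,0,0],"delta_pos":[-0.25,0.98,0],"gripper":0.8},{"angular":[0,0,0],"delta_pos":[-0.25,0.98,0],"gripper":0.8},{"angular":[0,0,0],"delta_pos":[-0.25,0.98,0],"gripper":0.8}]'
python3 -m crank '[{"angular":[0,0,0],"delta_pos":[-0.24,0.98,0],"gripper":0.8},{"angular":[0,0,0],"delta_pos":[-0.24,0.98,0],"gripper":0.8},{"angular":[0,0,0],"delta_pos":[-0.24,0.98,0],"gripper":0.8},{"angular":[0.07,-1,0.28],"delta_pos":[0,0,0],"gripper":0.8},{"angular":[0.07,-1,0.28],"delta_pos":[0,0,0],"gripper":0.8},{"angular":[0.07,-1,0.28],"delta_pos":[0,0,0],"gripper":0.8},{"angular":[0.07,-1,0.28],"delta_pos":[0,0,0],"gripper":0.8},{"angular":[0.07,-1,0.28],"delta_pos":[0,0,0],"gripper":0.8},{"angular":[0.07,-1,0.28],"delta_pos":[0,0,0],"gripper":0.8},{"angular":[0,0,0],"delta_pos":[0,0,0],"gripper":0.8}]'
python3 - <<'E'
from h import *
P,T=pick([.662,.169],169.3,back=.10); goto(P,T)
s=state(); print(s['joint_pos'].round(2)); snap('wrist','w21')
E
```

```text
time: 26.78
tool_pos: [0.4874, -0.0706, 0.2447]
tool_rot: [-0.001, 0.018, 1.0, 0.0]
contact_force: [0.5, 0.1, -0.5]
gripper_width: 0.802
time: 28.02
tool_pos: [0.511, 0.0159, 0.2437]
tool_rot: [0.256, 0.089, 0.962, -0.023]
contact_force: [-0.7, -0.5, -0.7]
gripper_width: 0.8
shift units (axes now): [2.12 5.94 4.97]  mm [ 63.7 178.1 149. ]
turn units: [ 0.03 -0.04  0.01]  shift after turn: [2.14 5.95 4.94]
[-0.09 -0.64  2.18 -0.05  1.09 -1.46]
```

View pics/w21.png

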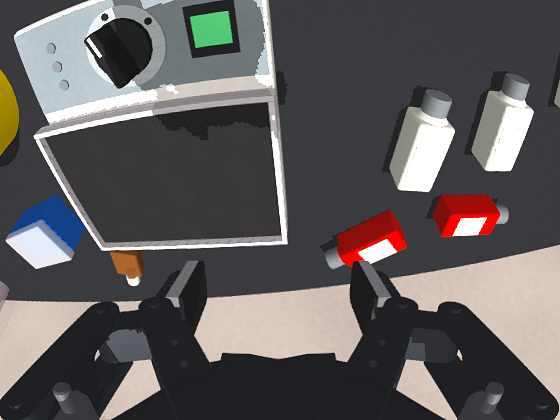

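```bash
python3 -m crank '[{"angular":[0,0,0],"delta_pos":[0,0.99,0],"gripper":0.8},{"angular":[0,0,0],"delta_pos":[0,0.99,0],"gripper":0.8},{"angular":[0,0,0],"delta_pos":[0,0.99,0],"gripper":0.8},{"angular":[0,0,0],"delta_pos":[0,0.99,0],"gripper":0.8},{"angular":[0,0,0],"delta_pos":[0,0.99,0],"gripper":0.8},{"angular":[0,0,0],"delta_pos":[0,0.99,0],"gripper":0.8},{"angular":[0,0,0],"delta_pos":[0.42,0,1],"gripper":0.8},{"angular":[0,0,0],"delta_pos":[0.42,0,1],"gripper":0.8},{"angular":[0,0,0],"delta_pos":[0.42,0,1],"gripper":0.8},{"angular":[0,0,0],"delta_pos":[0.43,0,1],"gripper":0.8},{"angular":[0,0,0],"delta_pos":[0.43,0,1],"gripper":0.8},{"angular":[0,0,0],"delta_pos":[0,0,0],"gripper":0.8}]'
python3 - <<'E'
from h import *
P,T=pick([.662,.169],169.3,back=.0); goto(P,T)
s=state(); print(s['joint_pos'].round(2)); f,pose=snap('wrist','w22')
u=np.array([np.cos(np.radians(169.3)),np.sin(np.radians(169.3)),0]);F=np.array([.662,.169,.05]);n=np.array([-u[1],u[0],0])*.025
print(wproj([F+n,F-n,F+.1*u+n,F+.1*u-n],pose).round())
E
```

```text
time: 29.58
tool_pos: [0.5635, 0.1864, 0.0812]
tool_rot: [0.254, 0.09, 0.963, -0.025]
contact_force: [-0.2, -0.4, 0.4]
gripper_width: 0.802
shift units (axes now): [-0.01  0.04  3.25]  mm [-0.3  1.3 97.6]
turn units: [-0.01 -0.08  0.02]  shift after turn: [0.01 0.04 3.25]
[ 0.32 -0.16  2.11 -0.35  0.76 -0.86]
[[249. 297.]
 [308. 297.]
 [239. 214.]
 [320. 215.]]
```

View pics/w22.png

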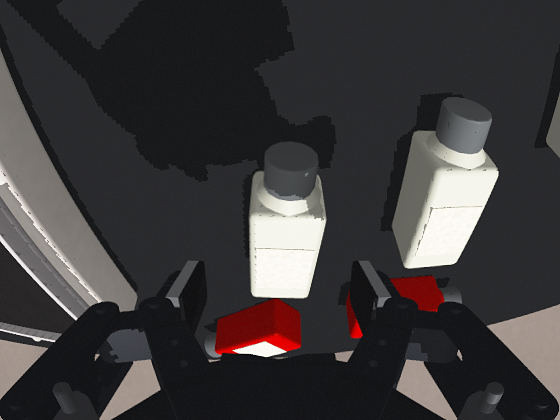

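```bash
python3 -m crank '[{"angular":[0,0,0],"delta_pos":[0,0.04,0.8],"gripper":0.8},{"angular":[0,0,0],"delta_pos":[0,0,0.8],"gripper":0.8},{"angular":[0,0,0],"delta_pos":[0,0,0.6],"gripper":0.8},{"angular":[0,0,0],"delta_pos":[0,0,0],"gripper":0.8}]'
python3 - <<'E'
from h import *
s=state(); print(s['contact_force']); f,pose=snap('wrist','w23'); snap('side','s23',(200,110,360,230),4.5)
E
```

```text
time: 30.12
tool_pos: [0.5991, 0.1826, 0.0292]
tool_rot: [0.258, 0.09, 0.962, -0.023]
contact_force: [-0.5, 0.2, 0.6]
gripper_width: 0.802
[-0.54871308  0.15805123  0.57976303]
```

View pics/w23.png

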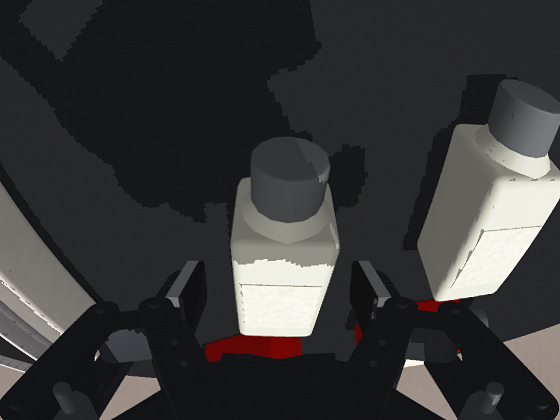

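View pics/s23.png

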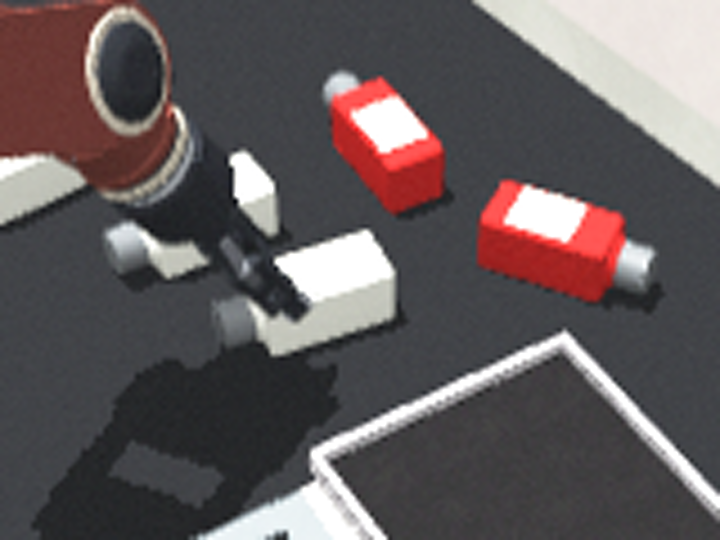

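```bash
python3 -m crank '[{"angular":[0,0,0],"delta_pos":[0,0.08,0.5],"gripper":0.8},{"angular":[0,0,0],"delta_pos":[0,0,0.4],"gripper":0.8},{"angular":[0,0,0],"delta_pos":[0,0,0],"gripper":0.8}]'
python3 - <<'E'
from h import *
s=state(); print(s['contact_force']); f,pose=snap('wrist','w24'); snap('side','s24',(200,110,360,230),4.5)
E
```

```text
time: 30.6
tool_pos: [0.6117, 0.1824, 0.0048]
tool_rot: [0.258, 0.09, 0.962, -0.023]
contact_force: [0.6, 0.5, 0.4]
gripper_width: 0.8
[0.59024892 0.47020107 0.4081892 ]
```

View pics/s24.png

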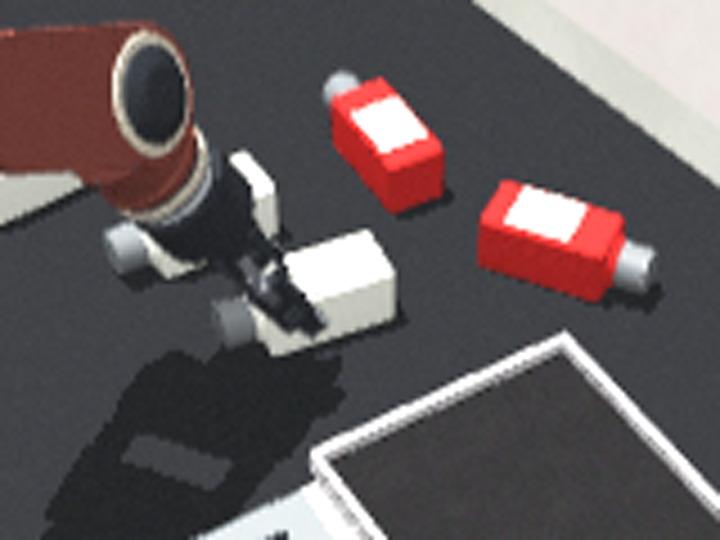

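```bash
python3 -m crank '[{"angular":[0,0,0],"delta_pos":[0,0,0.2],"gripper":0.8},{"angular":[0,0,0],"delta_pos":[0,0,0],"gripper":0.2},{"angular":[0,0,0],"delta_pos":[0,0,0],"gripper":0.2},{"angular":[0,0,0],"delta_pos":[0,0,0],"gripper":0.2},{"angular":[0,0,0],"delta_pos":[0,0,0],"gripper":0.2},{"angular":[0,0,0],"delta_pos":[0,0,0],"gripper":0.2}]'
python3 - <<'E'
from h import *
s=state(); print(s['contact_force'],s['ft_torque']); f,pose=snap('wrist','w25')
E
```

```text
time: 31.45
tool_pos: [0.615, 0.1821, 0.0002]
tool_rot: [0.258, 0.09, 0.962, -0.023]
contact_force: [-0.1, -0.3, 2.6]
gripper_width: 0.584
[-0.10257525 -0.33053664  2.56341749] [-0.01901295  0.24327267 -0.05285538]
```

View pics/w25.png

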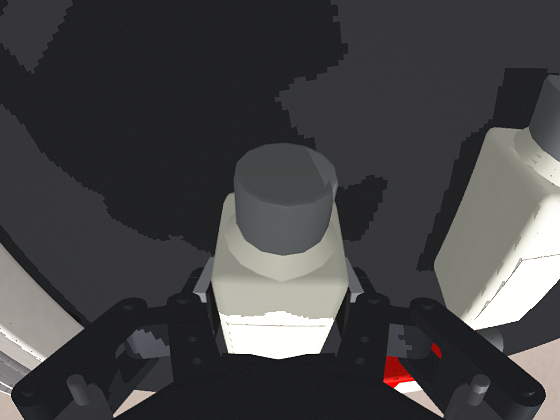

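Gripped (0.584, about 50 mm). Lifting straight up.

```bash
python3 -m crank '[{"angular":[0,0,0],"delta_pos":[-0.25,0,-0.43],"gripper":0.2},{"angular":[0,0,0],"delta_pos":[-0.5,0,-0.87],"gripper":0.2},{"angular":[0,0,0],"delta_pos":[-0.5,0,-0.87],"gripper":0.2},{"angular":[0,0,0],"delta_pos":[-0.5,0,-0.87],"gripper":0.2},{"angular":[0,0,0],"delta_pos":[-0.5,0,-0.87],"gripper":0.2},{"angular":[0,0,0],"delta_pos":[-0.5,0,-0.87],"gripper":0.2},{"angular":[0,0,0],"delta_pos":[-0.5,0,-0.87],"gripper":0.2},{"angular":[0,0,0],"delta_pos":[-0.5,0,-0.87],"gripper":0.2},{"angular":[0,0,0],"delta_pos":[-0.5,0,-0.87],"gripper":0.2},{"angular":[0,0,0],"delta_pos":[0,0,0],"gripper":0.2}]'
python3 - <<'E'
from h import *
s=state(); print(s['contact_force'],s['ft_torque'],s['joint_pos'].round(2)); f,pose=snap('wrist','w26')
E
```

```text
time: 32.75
tool_pos: [0.6153, 0.1819, 0.2599]
tool_rot: [0.261, 0.09, 0.961, -0.022]
contact_force: [-0.2, 0.7, -1.3]
gripper_width: 0.583
[-0.22843019  0.74629963 -1.27632617] [0.06798157 0.4274522  0.00562587] [ 0.28 -0.23  1.87 -0.26  1.04 -1.03]
```

View pics/w26.png

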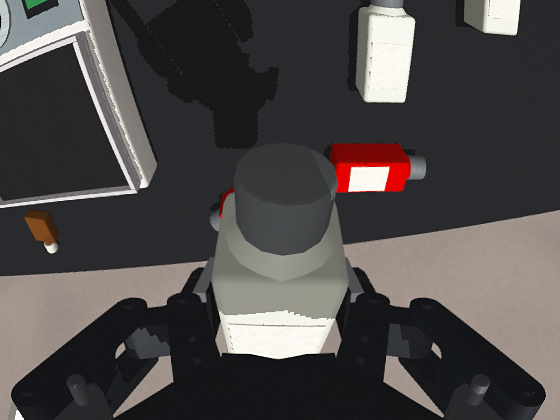

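Bottle held without slip. Now the half turn about the tool axis: +36 units in z, taken in three calls.

```bash
for i in 1; do :; done; python3 -m crank '[{"angular":[0,0,1],"delta_pos":[0,0,0],"gripper":0.2},{"angular":[0,0,1],"delta_pos":[0,0,0],"gripper":0.2},{"angular":[0,0,1],"delta_pos":[0,0,0],"gripper":0.2},{"angular":[0,0,1],"delta_pos":[0,0,0],"gripper":0.2},{"angular":[0,0,1],"delta_pos":[0,0,0],"gripper":0.2},{"angular":[0,0,1],"delta_pos":[0,0,0],"gripper":0.2},{"angular":[0,0,1],"delta_pos":[0,0,0],"gripper":0.2},{"angular":[0,0,1],"delta_pos":[0,0,0],"gripper":0.2},{"angular":[0,0,1],"delta_pos":[0,0,0],"gripper":0.2},{"angular":[0,0,1],"delta_pos":[0,0,0],"gripper":0.2},{"angular":[0,0,1],"delta_pos":[0,0,0],"gripper":0.2},{"angular":[0,0,1],"delta_pos":[0,0,0],"gripper":0.2}]'
python3 -m crank '[{"angular":[0,0,1],"delta_pos":[0,0,0],"gripper":0.2},{"angular":[0,0,1],"delta_pos":[0,0,0],"gripper":0.2},{"angular":[0,0,1],"delta_pos":[0,0,0],"gripper":0.2},{"angular":[0,0,1],"delta_pos":[0,0,0],"gripper":0.2},{"angular":[0,0,1],"delta_pos":[0,0,0],"gripper":0.2},{"angular":[0,0,1],"delta_pos":[0,0,0],"gripper":0.2},{"angular":[0,0,1],"delta_pos":[0,0,0],"gripper":0.2},{"angular":[0,0,1],"delta_pos":[0,0,0],"gripper":0.2},{"angular":[0,0,1],"delta_pos":[0,0,0],"gripper":0.2},{"angular":[0,0,1],"delta_pos":[0,0,0],"gripper":0.2},{"angular":[0,0,1],"delta_pos":[0,0,0],"gripper":0.2},{"angular":[0,0,1],"delta_pos":[0,0,0],"gripper":0.2}]'
cat >> h.py <<'E'
def place(xp,yp,zG,p=60,C=(.574,-.128),yaw=-6.5,az_out=None):
    ex=np.array([np.cos(np.radians(yaw)),np.sin(np.radians(yaw)),0]); ey=np.array([-ex[1],ex[0],0]); up=np.array([0,0,1.])
    az=yaw if az_out is None else az_out; out=np.array([np.cos(np.radians(az)),np.sin(np.radians(az)),0])
    a=-up*np.cos(np.radians(p))+out*np.sin(np.radians(p)); G=np.array([C[0],C[1],0])+xp*ex+yp*ey+[0,0,zG]
    jaw=np.cross(out,up)  # right of out, so tool x = up-out
    return G-KG*a, pose_rot(a,jaw)
E
python3 - <<'E'
from h import *
s=state(); print(s['joint_pos'].round(2),s['gripper_width'])
P,T=place(0,-.085,.30); print(P,T.as_matrix().round(2)); goto(P,T)
E
```

```text
time: 34.3
tool_pos: [0.6126, 0.1812, 0.252]
tool_rot: [0.233, 0.56, 0.788, 0.108]
contact_force: [0.1, 0.3, -1.9]
gripper_width: 0.582
time: 35.8
tool_pos: [0.6127, 0.1812, 0.252]
tool_rot: [0.148, 0.879, 0.402, 0.21]
contact_force: [-0.2, -0.1, -1.4]
gripper_width: 0.581
[ 0.28 -0.23  1.87 -0.26  1.04  1.07] 0.5808852016173981
[ 0.59965652 -0.21647312  0.2795    ] [[ 0.5  -0.11  0.86]
 [-0.06 -0.99 -0.1 ]
 [ 0.87 -0.   -0.5 ]]
shift units (axes now): [-10.22   8.5    0.2 ]  mm [-306.6  254.9    6. ]
turn units: [-2.61  5.76 11.08]  shift after turn: [ 1.33 13.22  0.47]
```

```bash
python3 -m crank '[{"angular":[-0.22,0.48,0.92],"delta_pos":[0,0,0],"gripper":0.2},{"angular":[-0.22,0.48,0.92],"delta_pos":[0,0,0],"gripper":0.2},{"angular":[-0.22,0.48,0.92],"delta_pos":[0,0,0],"gripper":0.2},{"angular":[-0.22,0.48,0.92],"delta_pos":[0,0,0],"gripper":0.2},{"angular":[-0.22,0.48,0.92],"delta_pos":[0,0,0],"gripper":0.2},{"angular":[-0.22,0.48,0.92],"delta_pos":[0,0,0],"gripper":0.2},{"angular":[-0.22,0.48,0.92],"delta_pos":[0,0,0],"gripper":0.2},{"angular":[-0.22,0.48,0.92],"delta_pos":[0,0,0],"gripper":0.2},{"angular":[-0.22,0.48,0.92],"delta_pos":[0,0,0],"gripper":0.2},{"angular":[-0.22,0.48,0.92],"delta_pos":[0,0,0],"gripper":0.2},{"angular":[-0.22,0.48,0.92],"delta_pos":[0,0,0],"gripper":0.2},{"angular":[-0.22,0.48,0.92],"delta_pos":[0,0,0],"gripper":0.2}]'
python3 - <<'E'
from h import *
s=state(); print(s['joint_pos'].round(2),s['gripper_width'])
P,T=place(0,-.085,.30); goto(P,T); snap('side','s27')
E
```

```text
time: 37.3
tool_pos: [0.6127, 0.1809, 0.2518]
tool_rot: [0.029, 0.864, -0.048, 0.5]
contact_force: [0.5, -0.2, -2.3]
gripper_width: 0.585
[ 0.36 -0.41  2.2  -0.9   0.53  2.64] 0.5845807794689629
shift units (axes now): [ 1.29 13.21  0.47]  mm [ 38.6 396.4  14.1]
turn units: [ 0.   -0.04  0.04]  shift after turn: [ 1.33 13.21  0.46]
```

View pics/s27.png

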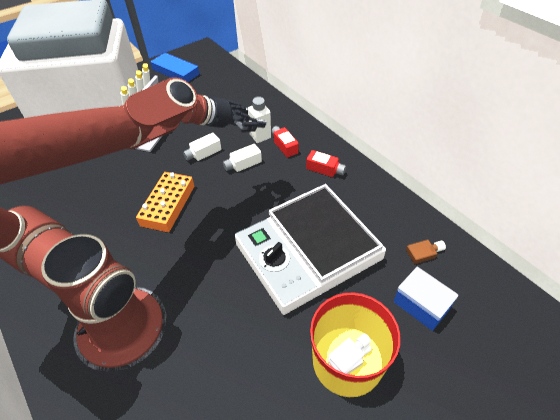

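```bash
python3 -m crank '[{"angular":[0,0,0],"delta_pos":[0.1,0.95,0.03],"gripper":0.2},{"angular":[0,0,0],"delta_pos":[0.1,0.95,0.03],"gripper":0.2},{"angular":[0,0,0],"delta_pos":[0.1,0.95,0.03],"gripper":0.2},{"angular":[0,0,0],"delta_pos":[0.1,0.95,0.03],"gripper":0.2},{"angular":[0,0,0],"delta_pos":[0.1,0.95,0.03],"gripper":0.2},{"angular":[0,0,0],"delta_pos":[0.1,0.95,0.03],"gripper":0.2},{"angular":[0,0,0],"delta_pos":[0.1,0.95,0.03],"gripper":0.2},{"angular":[0,0,0],"delta_pos":[0.1,0.95,0.03],"gripper":0.2},{"angular":[0,0,0],"delta_pos":[0.1,0.95,0.03],"gripper":0.2},{"angular":[0,0,0],"delta_pos":[0.1,0.95,0.03],"gripper":0.2},{"angular":[0,0,0],"delta_pos":[0.1,0.95,0.03],"gripper":0.2},{"angular":[0,0,0],"delta_pos":[0.1,0.95,0.03],"gripper":0.2}]'
python3 -m crank '[{"angular":[0,0,0],"delta_pos":[0.1,0.92,0.03],"gripper":0.2},{"angular":[0,0,0],"delta_pos":[0.1,0.92,0.03],"gripper":0.2},{"angular":[0,0,0],"delta_pos":[0,0,0],"gripper":0.2},{"angular":[0,0,0],"delta_pos":[0,0,0],"gripper":0.2}]'
python3 - <<'E'
from h import *
s=state(); print(s['joint_pos'].round(2),s['gripper_width'])
P,T=place(0,-.085,.30); goto(P,T); snap('side','s28',(260,60,480,260),3.3); snap('wrist','w28'); snap('top','t28',(260,120,420,290),3.5)
E
```

```text
time: 38.85
tool_pos: [0.6028, -0.1619, 0.2805]
tool_rot: [0.029, 0.864, -0.046, 0.501]
contact_force: [0.1, 0.2, -1.7]
gripper_width: 0.584
time: 39.35
tool_pos: [0.6016, -0.216, 0.2856]
tool_rot: [0.029, 0.864, -0.046, 0.501]
contact_force: [0.1, 1.2, -1.3]
gripper_width: 0.587
[-0.69 -0.51  2.22  0.88  0.67  0.5 ] 0.5872973036628525
shift units (axes now): [-0.21  0.02  0.05]  mm [-6.2  0.7  1.4]
turn units: [-0.03 -0.05  0.05]  shift after turn: [-0.21  0.02  0.05]
```

View pics/s28.png

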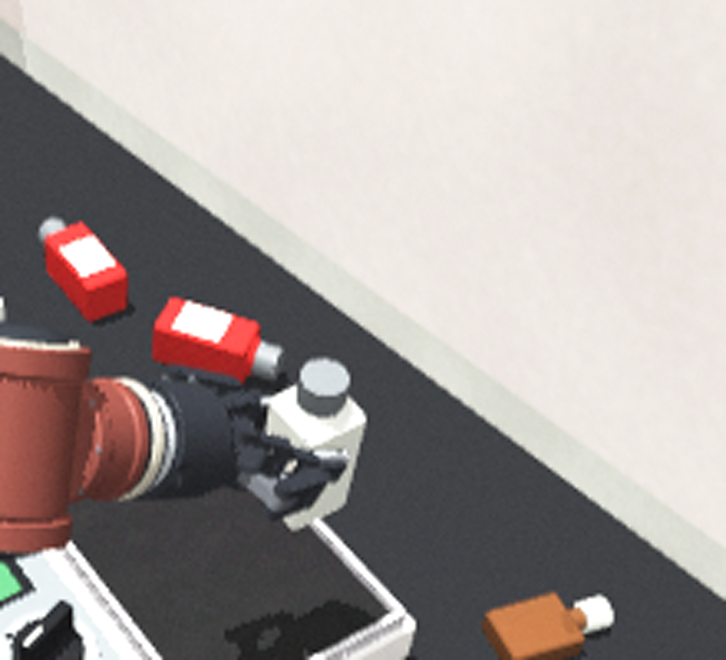

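View pics/t28.png

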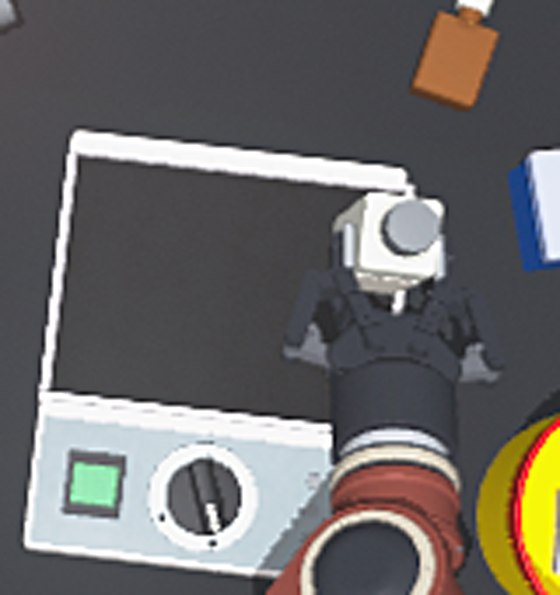

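View pics/w28.png

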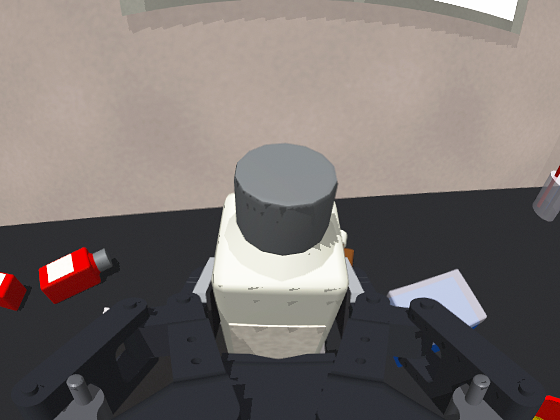

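```bash
python3 - <<'E'
from h import *
f=grab_frame('top')
for z in [.355,.365,.375]:print(z,toplane('top',[377.7,184.6],z).round(3))
# side: cap centre top and foot corner lowest
c=np.array([325,378])/3.3+[260,60]; print('cap side',c,toplane('side',c,.365).round(3))
ex=np.array([np.cos(np.radians(-6.5)),np.sin(np.radians(-6.5))]);ey=np.array([-ex[1],ex[0]])
print('desired',np.array([.574,-.128])-.085*ey)
ft=np.array([300,526])/3.3+[260,60]
for z in [.21,.22,.23,.24]: print(z,toplane('side',ft,z).round(3))
E
```

```text
0.355 [[ 0.576 -0.215  0.355]]
0.365 [[ 0.575 -0.213  0.365]]
0.375 [[ 0.573 -0.211  0.375]]
cap side [358.48484848 174.54545455] [[ 0.571 -0.22   0.365]]
desired [ 0.56437773 -0.21245361]
0.21 [[ 0.571 -0.22   0.21 ]]
0.22 [[ 0.565 -0.225  0.22 ]]
0.23 [[ 0.558 -0.23   0.23 ]]
0.24 [[ 0.552 -0.236  0.24 ]]
```

```bash
python3 -m crank '[{"angular":[0,0,0],"delta_pos":[-0.83,0,0.48],"gripper":0.2},{"angular":[0,0,0],"delta_pos":[-0.83,0,0.48],"gripper":0.2},{"angular":[0,0,0],"delta_pos":[-0.83,0,0.48],"gripper":0.2},{"angular":[0,0,0],"delta_pos":[-0.83,0,0.48],"gripper":0.2},{"angular":[0,0,0],"delta_pos":[-0.65,0,0.37],"gripper":0.2},{"angular":[0,0,0],"delta_pos":[0,0,0],"gripper":0.2}]'
python3 - <<'E'
from h import *
s=state(); print(s['contact_force'],s['gripper_width']); snap('side','s29',(260,100,440,260),4)
E
```

```text
time: 40.3
tool_pos: [0.6018, -0.2158, 0.1469]
tool_rot: [0.028, 0.864, -0.047, 0.5]
contact_force: [-0.0, 0.4, -1.8]
gripper_width: 0.583
[-1.01441777e-03  4.19419571e-01 -1.83051338e+00] 0.5825564229736695
```

View pics/s29.png

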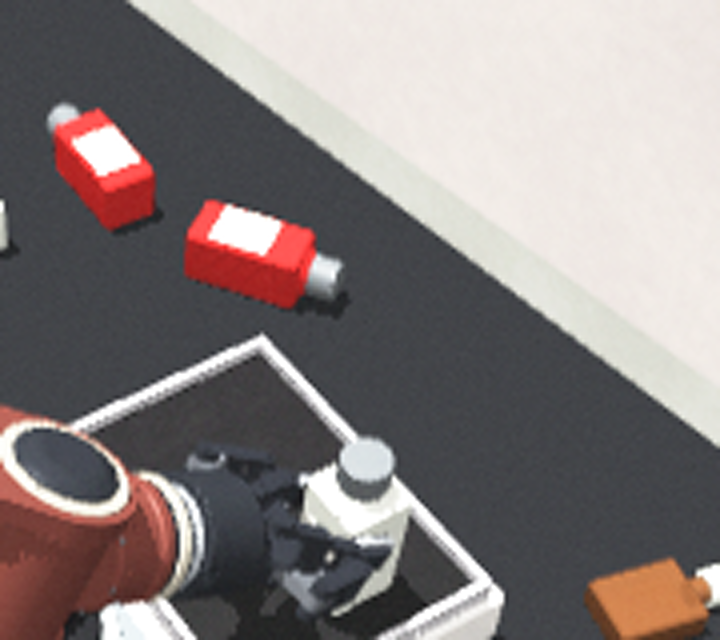

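Well clear of the rim; I'll lower in small steps until the force shows contact.

```bash
python3 -m crank '[{"angular":[0,0,0],"delta_pos":[-0.17,0,0.1],"gripper":0.2},{"angular":[0,0,0],"delta_pos":[0,0,0],"gripper":0.2}]'
python3 -m crank '[{"angular":[0,0,0],"delta_pos":[-0.09,0,0.05],"gripper":0.2},{"angular":[0,0,0],"delta_pos":[0,0,0],"gripper":0.2}]'
python3 -m crank '[{"angular":[0,0,0],"delta_pos":[-0.06,0,0.035],"gripper":0.2},{"angular":[0,0,0],"delta_pos":[0,0,0],"gripper":0.2}]'
```

```text
time: 40.6
tool_pos: [0.6032, -0.2174, 0.1448]
tool_rot: [0.03, 0.863, -0.046, 0.502]
contact_force: [0.1, 0.1, -1.5]
gripper_width: 0.582
time: 40.85
tool_pos: [0.6028, -0.2173, 0.1408]
tool_rot: [0.029, 0.863, -0.047, 0.502]
contact_force: [-0.2, 0.2, -1.6]
gripper_width: 0.586
time: 41.1
tool_pos: [0.6028, -0.2173, 0.1385]
tool_rot: [0.029, 0.863, -0.047, 0.502]
contact_force: [0.4, -0.9, -1.9]
gripper_width: 0.586
```

```bash
python3 -m crank '[{"angular":[0,0,0],"delta_pos":[-0.09,0,0.05],"gripper":0.2},{"angular":[0,0,0],"delta_pos":[0,0,0],"gripper":0.2}]'
python3 -m crank '[{"angular":[0,0,0],"delta_pos":[-0.06,0,0.035],"gripper":0.2},{"angular":[0,0,0],"delta_pos":[0,0,0],"gripper":0.2}]'
python3 -m crank '[{"angular":[0,0,0],"delta_pos":[-0.06,0,0.035],"gripper":0.2},{"angular":[0,0,0],"delta_pos":[0,0,0],"gripper":0.2}]'
python3 - <<'E'
from h import *
snap('side','s30',(300,160,400,250),7)
E
```

```text
time: 41.35
tool_pos: [0.6026, -0.2172, 0.1351]
tool_rot: [0.029, 0.863, -0.047, 0.502]
contact_force: [-0.1, -0.5, -2.0]
gripper_width: 0.587
time: 41.6
tool_pos: [0.6027, -0.2172, 0.1333]
tool_rot: [0.029, 0.863, -0.047, 0.502]
contact_force: [-0.4, 0.4, -2.2]
gripper_width: 0.581
time: 41.85
tool_pos: [0.6037, -0.2176, 0.1331]
tool_rot: [0.029, 0.863, -0.046, 0.503]
contact_force: [-2.0, 2.2, 3.7]
gripper_width: 0.583
```

View pics/s30.png

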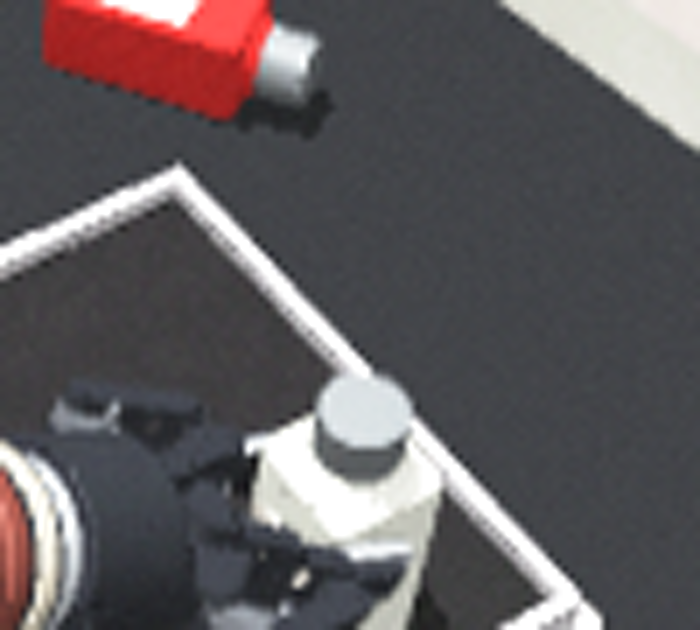

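Contact: the vertical force rose by about 6 N at TCP z 0.133, where I expected it. Release and back off along the tool axis.

```bash
python3 -m crank '[{"angular":[0,0,0],"delta_pos":[0,0,0],"gripper":0.7},{"angular":[0,0,0],"delta_pos":[0,0,0],"gripper":0.75},{"angular":[0,0,0],"delta_pos":[0,0,0],"gripper":0.75},{"angular":[0,0,0],"delta_pos":[0,0,-0.4],"gripper":0.75},{"angular":[0,0,0],"delta_pos":[0,0,-1],"gripper":0.75},{"angular":[0,0,0],"delta_pos":[0,0,-1],"gripper":0.75},{"angular":[0,0,0],"delta_pos":[0,0,-1],"gripper":0.75},{"angular":[0,0,0],"delta_pos":[0.8,0,-1],"gripper":0.75},{"angular":[0,0,0],"delta_pos":[1,0,-1],"gripper":0.75},{"angular":[0,0,0],"delta_pos":[1,0,-1],"gripper":0.75},{"angular":[0,0,0],"delta_pos":[0,0,0],"gripper":0.75}]'
python3 - <<'E'
from h import *
s=state(); print(s['joint_pos'].round(2)); snap('side','s31',(200,100,440,280),3.2); snap('top','t31',(100,110,400,310),2.6); snap('wrist','w31')
E
```

```text
time: 43.28
tool_pos: [0.4785, -0.2041, 0.3053]
tool_rot: [0.032, 0.862, -0.045, 0.504]
contact_force: [0.4, -0.3, 0.2]
gripper_width: 0.749
[-0.94 -0.96  2.42  0.86  1.    0.51]
```

View pics/s31.png

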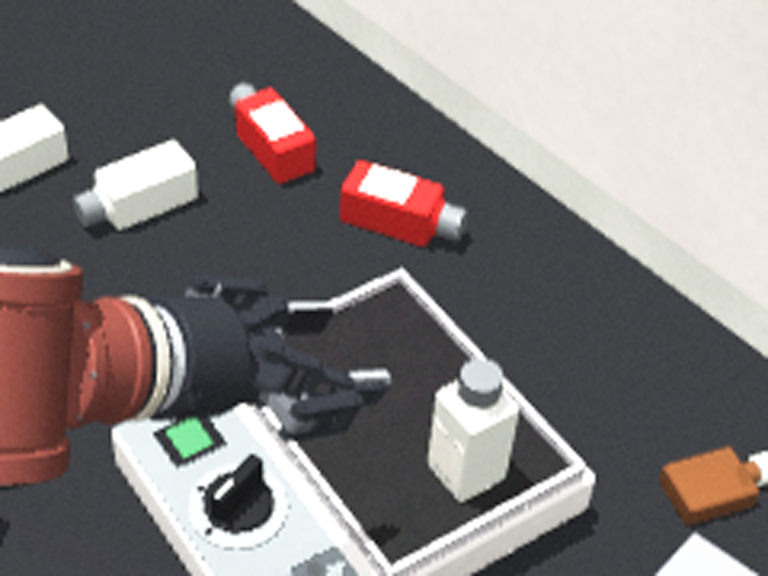

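View pics/t31.png

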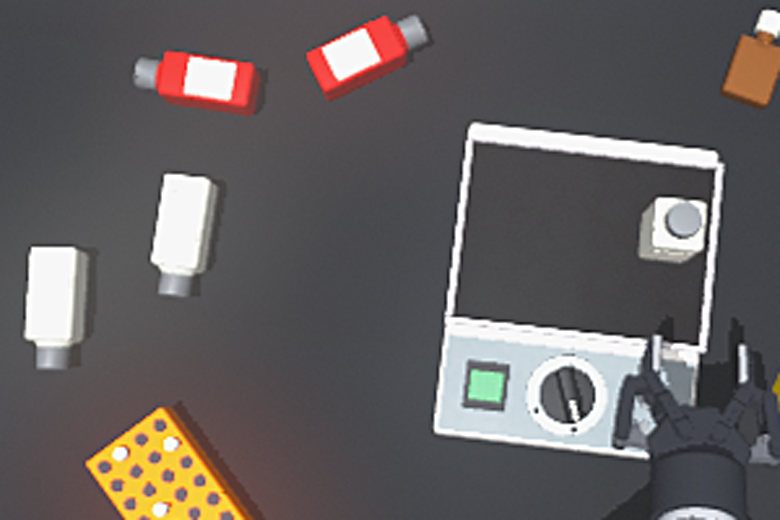

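Bottle 1 stands upright on the platform. Next is the bottle at (171,198); I turn the wrist back first.

```bash
python3 -m crank '[{"angular":[0,0,-1],"delta_pos":[0,0,0],"gripper":0.8},{"angular":[0,0,-1],"delta_pos":[0,0,0],"gripper":0.8},{"angular":[0,0,-1],"delta_pos":[0,0,0],"gripper":0.8},{"angular":[0,0,-1],"delta_pos":[0,0,0],"gripper":0.8},{"angular":[0,0,-1],"delta_pos":[0,0,0],"gripper":0.8},{"angular":[0,0,-1],"delta_pos":[0,0,0],"gripper":0.8},{"angular":[0,0,-1],"delta_pos":[0,0,0],"gripper":0.8},{"angular":[0,0,-1],"delta_pos":[0,0,0],"gripper":0.8},{"angular":[0,0,-1],"delta_pos":[0,0,0],"gripper":0.8},{"angular":[0,0,-1],"delta_pos":[0,0,0],"gripper":0.8},{"angular":[0,0,-1],"delta_pos":[0,0,0],"gripper":0.8},{"angular":[0,0,-1],"delta_pos":[0,0,0],"gripper":0.8}]'
python3 - <<'E'
from h import *
f=lambda a: np.array(a)/2.6+[100,110]
for n,q in dict(b1=[(29,246),(83,248),(80,342),(27,340)],b2=[(164,174),(214,178),(203,272),(153,266)]).items():
    P=toplane('top',f(q),.05); e=(P[2]+P[3]-P[0]-P[1])[:2]/2
    print(n,'foot',((P[0]+P[1])/2).round(3),'az',np.degrees(np.arctan2(e[1],e[0])).round(1),np.linalg.norm(e).round(3))
s=state(); print(s['joint_pos'].round(2))
P,T=pick([.645,.296],175.8,back=.10); goto([P[0],P[1],.28],T)
E
```

```text
time: 44.92
tool_pos: [0.4783, -0.2024, 0.2963]
tool_rot: [0.275, 0.771, 0.392, 0.419]
contact_force: [-0.2, 0.0, 0.2]
gripper_width: 0.797
b1 foot [0.567 0.434 0.05 ] az -178.9 0.1
b2 foot [0.645 0.295 0.05 ] az 175.2 0.101
[-0.94 -0.95  2.43  0.86  1.   -0.54]
shift units (axes now): [14.6  -8.72  0.56]  mm [ 437.9 -261.6   16.7]
turn units: [  6.13   3.97 -23.6 ]  shift after turn: [-0.54 16.98  0.94]
```

```bash
python3 -m crank '[{"angular":[0.255,0.165,-0.98],"delta_pos":[0,0,0],"gripper":0.8},{"angular":[0.255,0.165,-0.98],"delta_pos":[0,0,0],"gripper":0.8},{"angular":[0.255,0.165,-0.98],"delta_pos":[0,0,0],"gripper":0.8},{"angular":[0.255,0.165,-0.98],"delta_pos":[0,0,0],"gripper":0.8},{"angular":[0.255,0.165,-0.98],"delta_pos":[0,0,0],"gripper":0.8},{"angular":[0.255,0.165,-0.98],"delta_pos":[0,0,0],"gripper":0.8},{"angular":[0.255,0.165,-0.98],"delta_pos":[0,0,0],"gripper":0.8},{"angular":[0.255,0.165,-0.98],"delta_pos":[0,0,0],"gripper":0.8},{"angular":[0.255,0.165,-0.98],"delta_pos":[0,0,0],"gripper":0.8},{"angular":[0.255,0.165,-0.98],"delta_pos":[0,0,0],"gripper":0.8},{"angular":[0.255,0.165,-0.98],"delta_pos":[0,0,0],"gripper":0.8},{"angular":[0.255,0.165,-0.98],"delta_pos":[0,0,0],"gripper":0.8}]'
python3 -m crank '[{"angular":[0.255,0.165,-0.98],"delta_pos":[0,0,0],"gripper":0.8},{"angular":[0.255,0.165,-0.98],"delta_pos":[0,0,0],"gripper":0.8},{"angular":[0.255,0.165,-0.98],"delta_pos":[0,0,0],"gripper":0.8},{"angular":[0.255,0.165,-0.98],"delta_pos":[0,0,0],"gripper":0.8},{"angular":[0.255,0.165,-0.98],"delta_pos":[0,0,0],"gripper":0.8},{"angular":[0.255,0.165,-0.98],"delta_pos":[0,0,0],"gripper":0.8},{"angular":[0.255,0.165,-0.98],"delta_pos":[0,0,0],"gripper":0.8},{"angular":[0.255,0.165,-0.98],"delta_pos":[0,0,0],"gripper":0.8},{"angular":[0.255,0.165,-0.98],"delta_pos":[0,0,0],"gripper":0.8},{"angular":[0.255,0.165,-0.98],"delta_pos":[0,0,0],"gripper":0.8},{"angular":[0.255,0.165,-0.98],"delta_pos":[0,0,0],"gripper":0.8},{"angular":[0.255,0.165,-0.98],"delta_pos":[0,0,0],"gripper":0.8}]'
python3 - <<'E'
from h import *
s=state(); print(s['joint_pos'].round(2))
P,T=pick([.645,.296],175.5,back=.10); goto([P[0],P[1],.28],T); goto(P)
E
```

```text
time: 46.42
tool_pos: [0.4782, -0.2024, 0.2965]
tool_rot: [0.31, 0.471, 0.79, 0.24]
contact_force: [-0.3, 0.7, 0.2]
gripper_width: 0.802
time: 47.92
tool_pos: [0.4781, -0.2023, 0.2964]
tool_rot: [0.259, 0.038, 0.965, -0.008]
contact_force: [0.4, 1.1, 0.4]
gripper_width: 0.802
[-0.73 -0.61  2.07  0.33  1.26 -2.25]
shift units (axes now): [-0.44 16.99  0.98]  mm [-13.2 509.8  29.5]
turn units: [ 0.06 -0.   -0.02]  shift after turn: [-0.47 17.    0.9 ]
shift units (axes now): [ 2.84 16.96  6.67]  mm [ 85.2 508.8 200.1]
```

```bash
python3 -m crank '[{"angular":[0,0,0],"delta_pos":[0,1,0],"gripper":0.8},{"angular":[0,0,0],"delta_pos":[0,1,0],"gripper":0.8},{"angular":[0,0,0],"delta_pos":[0,1,0],"gripper":0.8},{"angular":[0,0,0],"delta_pos":[0,1,0],"gripper":0.8},{"angular":[0,0,0],"delta_pos":[0,1,0],"gripper":0.8},{"angular":[0,0,0],"delta_pos":[0,1,0],"gripper":0.8},{"angular":[0,0,0],"delta_pos":[0,1,0],"gripper":0.8},{"angular":[0,0,0],"delta_pos":[0,1,0],"gripper":0.8},{"angular":[0,0,0],"delta_pos":[0,1,0],"gripper":0.8},{"angular":[0,0,0],"delta_pos":[0,1,0],"gripper":0.8},{"angular":[0,0,0],"delta_pos":[0,1,0],"gripper":0.8},{"angular":[0,0,0],"delta_pos":[0,1,0],"gripper":0.8}]'
python3 -m crank '[{"angular":[0,0,0],"delta_pos":[0,1,0],"gripper":0.8},{"angular":[0,0,0],"delta_pos":[0,1,0],"gripper":0.8},{"angular":[0,0,0],"delta_pos":[0,1,0],"gripper":0.8},{"angular":[0,0,0],"delta_pos":[0,1,0],"gripper":0.8},{"angular":[0,0,0],"delta_pos":[0,0.96,0],"gripper":0.8},{"angular":[0,0,0],"delta_pos":[0.41,0,0.95],"gripper":0.8},{"angular":[0,0,0],"delta_pos":[0.41,0,0.95],"gripper":0.8},{"angular":[0,0,0],"delta_pos":[0.41,0,0.95],"gripper":0.8},{"angular":[0,0,0],"delta_pos":[0.41,0,0.95],"gripper":0.8},{"angular":[0,0,0],"delta_pos":[0.41,0,0.95],"gripper":0.8},{"angular":[0,0,0],"delta_pos":[0.41,0,0.95],"gripper":0.8},{"angular":[0,0,0],"delta_pos":[0,0,0],"gripper":0.8}]'
python3 - <<'E'
from h import *
s=state(); print(s['joint_pos'].round(2))
P,T=pick([.645,.2955],175.5); goto(P,T); f,pose=snap('wrist','w32')
az=np.radians(175.5);u=np.array([np.cos(az),np.sin(az),0]);F=np.array([.645,.2955,.05]);n=np.array([-u[1],u[0],0])*.025
print(wproj([F+n,F-n,F+.1*u+n,F+.1*u-n],pose).round())
E
```

```text
time: 49.42
tool_pos: [0.5066, 0.1572, 0.2978]
tool_rot: [0.258, 0.039, 0.965, -0.009]
contact_force: [-0.7, -0.5, -0.4]
gripper_width: 0.802
time: 50.92
tool_pos: [0.5383, 0.3015, 0.1101]
tool_rot: [0.256, 0.039, 0.966, -0.011]
contact_force: [-0.8, -0.9, -0.5]
gripper_width: 0.799
[ 0.53 -0.12  2.02 -0.39  0.84 -0.76]
shift units (axes now): [0.27 0.09 4.2 ]  mm [  8.2   2.7 126.1]
turn units: [-0.03 -0.06 -0.01]  shift after turn: [0.3  0.08 4.2 ]
[[253. 274.]
 [307. 274.]
 [245. 192.]
 [317. 192.]]
```

View pics/w32.png

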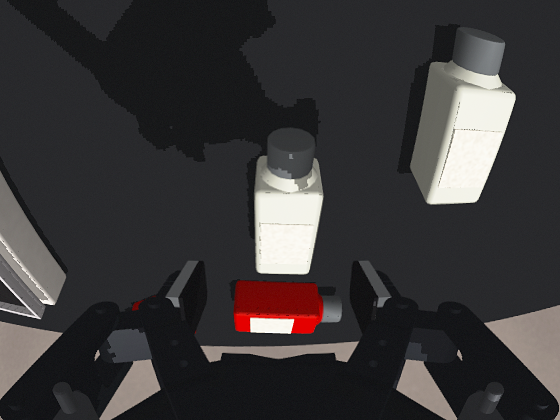

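```bash
python3 -m crank '[{"angular":[0,0,0],"delta_pos":[0.13,0.06,0.9],"gripper":0.8},{"angular":[0,0,0],"delta_pos":[0.14,0.06,0.9],"gripper":0.8},{"angular":[0,0,0],"delta_pos":[0,0,0.9],"gripper":0.8},{"angular":[0,0,0],"delta_pos":[0,0,0.7],"gripper":0.8},{"angular":[0,0,0],"delta_pos":[0,0,0.3],"gripper":0.8},{"angular":[0,0,0],"delta_pos":[0,0,0],"gripper":0.8}]'
python3 - <<'E'
from h import *
P,T=pick([.645,.2955],175.5); goto(P,T); f,pose=snap('wrist','w33')
E
```

```text
time: 51.72
tool_pos: [0.591, 0.3034, 0.0173]
tool_rot: [0.261, 0.04, 0.965, -0.008]
contact_force: [-0.8, 0.1, 0.1]
gripper_width: 0.801
shift units (axes now): [ 0.26 -0.13  0.65]  mm [ 7.9 -3.8 19.4]
turn units: [ 0.03  0.05 -0.05]  shift after turn: [ 0.26 -0.12  0.65]
```

View pics/w33.png

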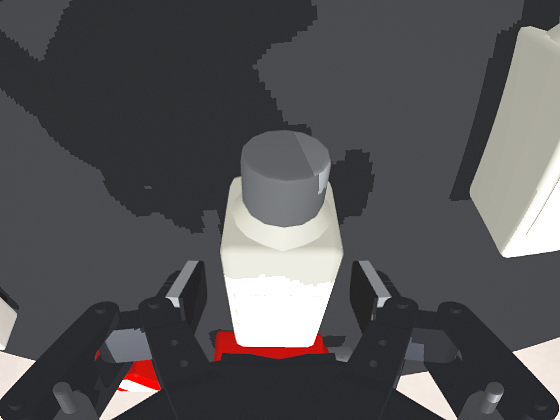

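```bash
python3 -m crank '[{"angular":[0,0,0],"delta_pos":[0.12,0,0.35],"gripper":0.8},{"angular":[0,0,0],"delta_pos":[0.1,0,0.2],"gripper":0.8},{"angular":[0,0,0],"delta_pos":[0,0,0],"gripper":0.8},{"angular":[0,0,0],"delta_pos":[0,0,0],"gripper":0.2},{"angular":[0,0,0],"delta_pos":[0,0,0],"gripper":0.2},{"angular":[0,0,0],"delta_pos":[0,0,0],"gripper":0.2},{"angular":[0,0,0],"delta_pos":[0,0,0],"gripper":0.2},{"angular":[0,0,0],"delta_pos":[0,0,0],"gripper":0.2}]'
python3 -m crank '[{"angular":[0,0,0],"delta_pos":[-0.25,0,-0.43],"gripper":0.2},{"angular":[0,0,0],"delta_pos":[-0.5,0,-0.87],"gripper":0.2},{"angular":[0,0,0],"delta_pos":[-0.5,0,-0.87],"gripper":0.2},{"angular":[0,0,0],"delta_pos":[-0.5,0,-0.87],"gripper":0.2},{"angular":[0,0,0],"delta_pos":[-0.5,0,-0.87],"gripper":0.2},{"angular":[0,0,0],"delta_pos":[-0.5,0,-0.87],"gripper":0.2},{"angular":[0,0,0],"delta_pos":[-0.5,0,-0.87],"gripper":0.2},{"angular":[0,0,0],"delta_pos":[-0.5,0,-0.87],"gripper":0.2},{"angular":[0,0,0],"delta_pos":[-0.5,0,-0.87],"gripper":0.2},{"angular":[0,0,0],"delta_pos":[-0.5,0,-0.87],"gripper":0.2},{"angular":[0,0,0],"delta_pos":[0,0,0],"gripper":0.2}]'
python3 - <<'E'
from h import *
s=state(); print(s['contact_force'],s['ft_torque'],s['joint_pos'].round(2)); f,pose=snap('wrist','w34')
E
```

```text
time: 52.78
tool_pos: [0.5934, 0.3033, -0.0004]
tool_rot: [0.261, 0.039, 0.965, -0.008]
contact_force: [-3.6, 0.7, 4.4]
gripper_width: 0.581
time: 54.15
tool_pos: [0.5926, 0.3024, 0.2892]
tool_rot: [0.263, 0.04, 0.964, -0.007]
contact_force: [0.3, 0.2, -1.9]
gripper_width: 0.579
[ 0.27203583  0.15134119 -1.92277657] [0.03529671 0.48036578 0.02081793] [ 0.48 -0.17  1.77 -0.3   1.1  -0.93]
```

View pics/w34.png

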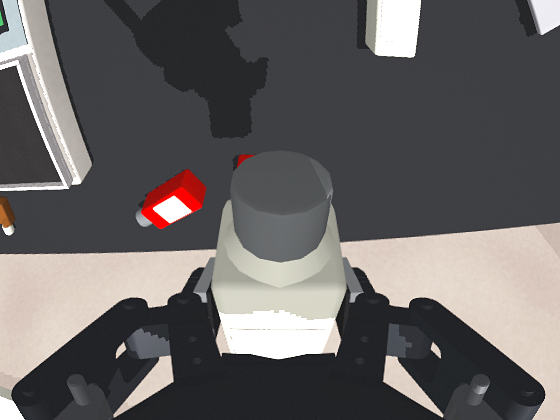

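```bash
python3 - <<'E'
from h import *
P,T=place(-.004,0,.31); goto(P,T)
E
```

```text
shift units (axes now): [ -1.5  -14.37   0.65]  mm [ -44.9 -431.    19.5]
turn units: [  9.18   0.48 -34.58]  shift after turn: [ 1.15 14.31  1.75]
```

```bash
python3 -m crank '[{"angular":[0,0,0],"delta_pos":[-0.12,-0.99,0.05],"gripper":0.2},{"angular":[0,0,0],"delta_pos":[-0.12,-0.99,0.05],"gripper":0.2},{"angular":[0,0,0],"delta_pos":[-0.12,-0.99,0.05],"gripper":0.2},{"angular":[0,0,0],"delta_pos":[-0.12,-0.99,0.05],"gripper":0.2},{"angular":[0,0,0],"delta_pos":[-0.12,-0.99,0.05],"gripper":0.2},{"angular":[0,0,0],"delta_pos":[-0.12,-0.99,0.05],"gripper":0.2},{"angular":[0,0,0],"delta_pos":[-0.12,-0.99,0.05],"gripper":0.2},{"angular":[0,0,0],"delta_pos":[-0.12,-0.99,0.05],"gripper":0.2},{"angular":[0,0,0],"delta_pos":[-0.12,-0.99,0.05],"gripper":0.2},{"angular":[0,0,0],"delta_pos":[-0.12,-0.99,0.05],"gripper":0.2},{"angular":[0,0,1],"delta_pos":[0,0,0],"gripper":0.2},{"angular":[0,0,1],"delta_pos":[0,0,0],"gripper":0.2}]'
python3 -m crank '[{"angular":[0,0,1],"delta_pos":[0,0,0],"gripper":0.2},{"angular":[0,0,1],"delta_pos":[0,0,0],"gripper":0.2},{"angular":[0,0,1],"delta_pos":[0,0,0],"gripper":0.2},{"angular":[0,0,1],"delta_pos":[0,0,0],"gripper":0.2},{"angular":[0,0,1],"delta_pos":[0,0,0],"gripper":0.2},{"angular":[0,0,1],"delta_pos":[0,0,0],"gripper":0.2},{"angular":[0,0,1],"delta_pos":[0,0,0],"gripper":0.2},{"angular":[0,0,1],"delta_pos":[0,0,0],"gripper":0.2},{"angular":[0,0,1],"delta_pos":[0,0,0],"gripper":0.2},{"angular":[0,0,1],"delta_pos":[0,0,0],"gripper":0.2},{"angular":[0,0,1],"delta_pos":[0,0,0],"gripper":0.2},{"angular":[0,0,1],"delta_pos":[0,0,0],"gripper":0.2}]'
python3 - <<'E'
from h import *
P,T=place(-.004,0,.31); goto(P,T); print(state()['joint_pos'].round(2))
E
```

```text
time: 55.7
tool_pos: [0.6048, 0.0022, 0.2852]
tool_rot: [0.258, 0.126, 0.958, 0.014]
contact_force: [0.3, -0.1, -2.5]
gripper_width: 0.575
time: 57.2
tool_pos: [0.6048, 0.0029, 0.2852]
tool_rot: [0.216, 0.587, 0.767, 0.141]
contact_force: [0.5, 0.9, -2.2]
gripper_width: 0.577
shift units (axes now): [-4.34 -1.13  0.05]  mm [-130.2  -33.9    1.4]
turn units: [-5.97  3.76 21.62]  shift after turn: [0.39 4.45 0.38]
[-0.13 -0.39  1.95  0.03  1.06 -0.41]
```

```bash
python3 -m crank '[{"angular":[-0.26,0.163,0.94],"delta_pos":[0,0,0],"gripper":0.2},{"angular":[-0.26,0.163,0.94],"delta_pos":[0,0,0],"gripper":0.2},{"angular":[-0.26,0.163,0.94],"delta_pos":[0,0,0],"gripper":0.2},{"angular":[-0.26,0.163,0.94],"delta_pos":[0,0,0],"gripper":0.2},{"angular":[-0.26,0.163,0.94],"delta_pos":[0,0,0],"gripper":0.2},{"angular":[-0.26,0.163,0.94],"delta_pos":[0,0,0],"gripper":0.2},{"angular":[-0.26,0.163,0.94],"delta_pos":[0,0,0],"gripper":0.2},{"angular":[-0.26,0.163,0.94],"delta_pos":[0,0,0],"gripper":0.2},{"angular":[-0.26,0.163,0.94],"delta_pos":[0,0,0],"gripper":0.2},{"angular":[-0.26,0.163,0.94],"delta_pos":[0,0,0],"gripper":0.2},{"angular":[-0.26,0.163,0.94],"delta_pos":[0,0,0],"gripper":0.2},{"angular":[-0.26,0.163,0.94],"delta_pos":[0,0,0],"gripper":0.2}]'
python3 -m crank '[{"angular":[-0.26,0.163,0.94],"delta_pos":[0,0,0],"gripper":0.2},{"angular":[-0.26,0.163,0.94],"delta_pos":[0,0,0],"gripper":0.2},{"angular":[-0.26,0.163,0.94],"delta_pos":[0,0,0],"gripper":0.2},{"angular":[-0.26,0.163,0.94],"delta_pos":[0,0,0],"gripper":0.2},{"angular":[-0.26,0.163,0.94],"delta_pos":[0,0,0],"gripper":0.2},{"angular":[-0.26,0.163,0.94],"delta_pos":[0,0,0],"gripper":0.2},{"angular":[-0.26,0.163,0.94],"delta_pos":[0,0,0],"gripper":0.2},{"angular":[-0.26,0.163,0.94],"delta_pos":[0,0,0],"gripper":0.2},{"angular":[-0.26,0.163,0.94],"delta_pos":[0,0,0],"gripper":0.2},{"angular":[-0.26,0.163,0.94],"delta_pos":[0,0,0],"gripper":0.2},{"angular":[-0.26,0.163,0.94],"delta_pos":[0,0,0],"gripper":0.2},{"angular":[0,0,0],"delta_pos":[0,0,0],"gripper":0.2}]'
python3 - <<'E'
from h import *
P,T=place(-.004,0,.31); goto(P,T); s=state();print(s['joint_pos'].round(2),s['gripper_width']); snap('side','s35')
E
```

```text
time: 58.7
tool_pos: [0.6049, 0.0029, 0.2849]
tool_rot: [0.135, 0.831, 0.39, 0.373]
contact_force: [-0.5, 0.1, -2.7]
gripper_width: 0.577
time: 60.2
tool_pos: [0.6049, 0.0034, 0.2846]
tool_rot: [0.029, 0.865, -0.047, 0.499]
contact_force: [-0.4, -0.3, -2.5]
gripper_width: 0.576
shift units (axes now): [0.38 4.47 0.36]  mm [ 11.5 134.1  10.9]
turn units: [-0.01  0.01  0.05]  shift after turn: [0.4  4.47 0.37]
[-0.12 -0.66  2.3   0.02  0.45  1.55] 0.5763120037329111
```

View pics/s35.png

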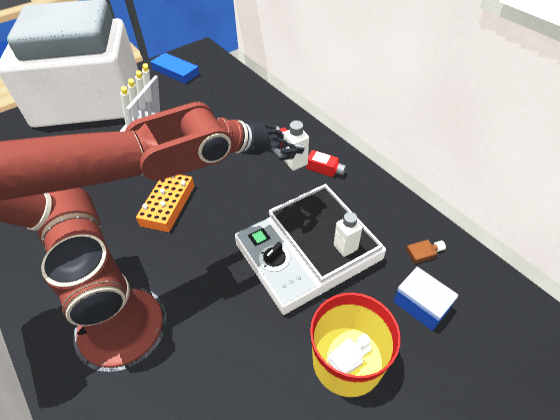

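```bash
python3 -m crank '[{"angular":[0,0,0],"delta_pos":[0.06,0.9,0.07],"gripper":0.2},{"angular":[0,0,0],"delta_pos":[0.06,0.9,0.07],"gripper":0.2},{"angular":[0,0,0],"delta_pos":[0.06,0.9,0.07],"gripper":0.2},{"angular":[0,0,0],"delta_pos":[0.06,0.9,0.07],"gripper":0.2},{"angular":[0,0,0],"delta_pos":[0.06,0.85,0.07],"gripper":0.2},{"angular":[0,0,0],"delta_pos":[0,0,0],"gripper":0.2},{"angular":[0,0,0],"delta_pos":[0,0,0],"gripper":0.2}]'
python3 - <<'E'
from h import *
P,T=place(-.004,0,.31); goto(P,T); snap('side','s36',(230,90,430,260),3.6); snap('top','t36',(260,120,420,290),3.5)
E
```

```text
time: 61.12
tool_pos: [0.6046, -0.1311, 0.291]
tool_rot: [0.029, 0.864, -0.048, 0.501]
contact_force: [-0.1, 0.6, -2.4]
gripper_width: 0.583
shift units (axes now): [-0.03  0.01  0.05]  mm [-0.9  0.4  1.4]
turn units: [-0.01 -0.05  0.03]  shift after turn: [-0.03  0.01  0.05]
```

View pics/s36.png

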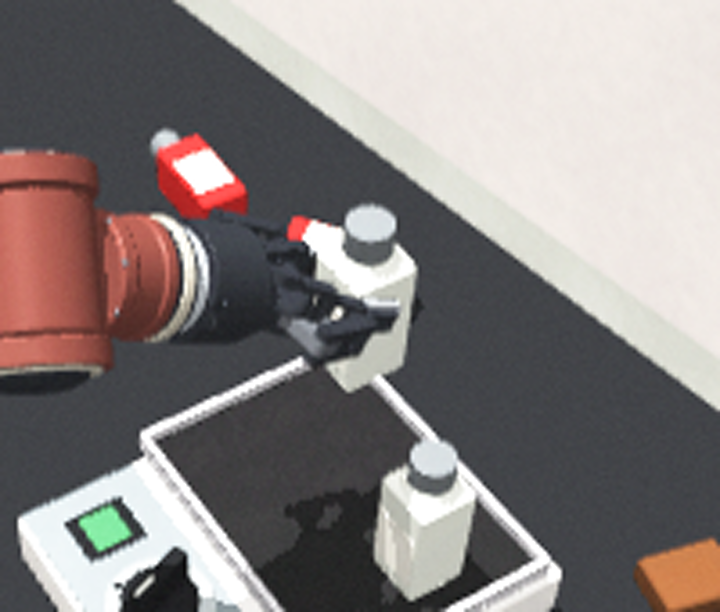

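View pics/t36.png

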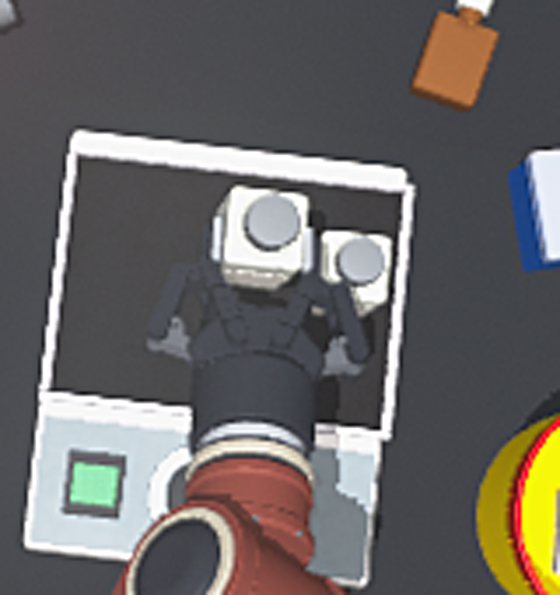

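```bash
python3 - <<'E'
from h import *
h=toplane('top',np.array([272,221])/3.5+[260,120],.372)[0]; q=toplane('top',np.array([362,258])/3.5+[260,120],.21)[0]
print('held',h.round(3),'placed',q.round(3))
ex=np.array([np.cos(np.radians(-6.5)),np.sin(np.radians(-6.5))]);ey=np.array([-ex[1],ex[0]])
for v in (h,q): d=v[:2]-[.574,-.128]; print('platform coords',(d@ex).round(3),(d@ey).round(3))
E
```

```text
held [ 0.576 -0.127  0.372] placed [ 0.579 -0.21   0.21 ]
platform coords 0.002 0.002
platform coords 0.014 -0.081
```

```bash
python3 -m crank '[{"angular":[0,0,0],"delta_pos":[0,-0.27,0],"gripper":0.2},{"angular":[0,0,0],"delta_pos":[-0.83,0,0.48],"gripper":0.2},{"angular":[0,0,0],"delta_pos":[-0.83,0,0.48],"gripper":0.2},{"angular":[0,0,0],"delta_pos":[-0.83,0,0.48],"gripper":0.2},{"angular":[0,0,0],"delta_pos":[-0.83,0,0.48],"gripper":0.2},{"angular":[0,0,0],"delta_pos":[-0.75,0,0.43],"gripper":0.2},{"angular":[0,0,0],"delta_pos":[0,0,0],"gripper":0.2},{"angular":[0,0,0],"delta_pos":[0,0,0],"gripper":0.2}]'
python3 -m crank '[{"angular":[0,0,0],"delta_pos":[-0.12,0,0.07],"gripper":0.2},{"angular":[0,0,0],"delta_pos":[0,0,0],"gripper":0.2}]'
python3 -m crank '[{"angular":[0,0,0],"delta_pos":[-0.06,0,0.035],"gripper":0.2},{"angular":[0,0,0],"delta_pos":[0,0,0],"gripper":0.2}]'
```

```text
time: 62.22
tool_pos: [0.6071, -0.1234, 0.1524]
tool_rot: [0.029, 0.863, -0.047, 0.502]
contact_force: [0.8, 0.3, -2.9]
gripper_width: 0.582
time: 62.48
tool_pos: [0.6068, -0.1238, 0.1476]
tool_rot: [0.029, 0.863, -0.048, 0.502]
contact_force: [0.3, 0.4, -2.0]
gripper_width: 0.578
time: 62.72
tool_pos: [0.6064, -0.1237, 0.1445]
tool_rot: [0.029, 0.863, -0.048, 0.501]
contact_force: [0.0, 0.1, -2.2]
gripper_width: 0.58
```

```bash
python3 -m crank '[{"angular":[0,0,0],"delta_pos":[-0.17,0,0.1],"gripper":0.2},{"angular":[0,0,0],"delta_pos":[0,0,0],"gripper":0.2}]'
python3 -m crank '[{"angular":[0,0,0],"delta_pos":[-0.06,0,0.035],"gripper":0.2},{"angular":[0,0,0],"delta_pos":[0,0,0],"gripper":0.2}]'
python3 -m crank '[{"angular":[0,0,0],"delta_pos":[-0.06,0,0.035],"gripper":0.2},{"angular":[0,0,0],"delta_pos":[0,0,0],"gripper":0.2}]'
python3 -m crank '[{"angular":[0,0,0],"delta_pos":[-0.06,0,0.035],"gripper":0.2},{"angular":[0,0,0],"delta_pos":[0,0,0],"gripper":0.2}]'
```

```text
time: 62.98
tool_pos: [0.6063, -0.1236, 0.1379]
tool_rot: [0.029, 0.864, -0.048, 0.501]
contact_force: [0.5, -0.5, -3.2]
gripper_width: 0.575
time: 63.22
tool_pos: [0.6066, -0.1237, 0.1365]
tool_rot: [0.029, 0.863, -0.048, 0.501]
contact_force: [0.7, 0.1, -1.8]
gripper_width: 0.578
time: 63.48
tool_pos: [0.6071, -0.1239, 0.1355]
tool_rot: [0.029, 0.863, -0.048, 0.502]
contact_force: [-1.1, 0.5, 1.0]
gripper_width: 0.582
time: 63.72
tool_pos: [0.6082, -0.1242, 0.1355]
tool_rot: [0.029, 0.862, -0.047, 0.503]
contact_force: [-4.4, 2.2, 6.7]
gripper_width: 0.582
```

Contact at z 0.1355. Release and back off.

```bash
python3 -m crank '[{"angular":[0,0,0],"delta_pos":[0,0,0],"gripper":0.7},{"angular":[0,0,0],"delta_pos":[0,0,0],"gripper":0.72},{"angular":[0,0,0],"delta_pos":[0,0,0],"gripper":0.72},{"angular":[0,0,0],"delta_pos":[0,0,-0.4],"gripper":0.72},{"angular":[0,0,0],"delta_pos":[0,0,-1],"gripper":0.72},{"angular":[0,0,0],"delta_pos":[0,0,-1],"gripper":0.72},{"angular":[0,0,0],"delta_pos":[0,0,-1],"gripper":0.72},{"angular":[0,0,0],"delta_pos":[0.8,0,-1],"gripper":0.72},{"angular":[0,0,0],"delta_pos":[1,0,-1],"gripper":0.72},{"angular":[0,0,0],"delta_pos":[1,0,-1],"gripper":0.72},{"angular":[0,0,0],"delta_pos":[0,0,0],"gripper":0.72}]'
python3 - <<'E'
from h import *
s=state(); print(s['joint_pos'].round(2)); snap('side','s37',(200,100,440,280),3.2); snap('top','t37',(100,110,400,310),2.6)
P,T=pick([.567,.436],-179.2,back=.10); goto([P[0],P[1],.28],T)
E
```

```text
time: 65.1
tool_pos: [0.5099, -0.1197, 0.3047]
tool_rot: [0.028, 0.864, -0.046, 0.5]
contact_force: [-0.0, -0.3, 0.6]
gripper_width: 0.718
[-0.63 -1.01  2.44  0.62  0.83  0.84]
shift units (axes now): [ -2.27 -18.18  -2.63]  mm [ -68.1 -545.5  -79. ]
turn units: [-8.97 -1.49 33.81]  shift after turn: [ 1.35 18.46 -0.06]
```

View pics/s37.png

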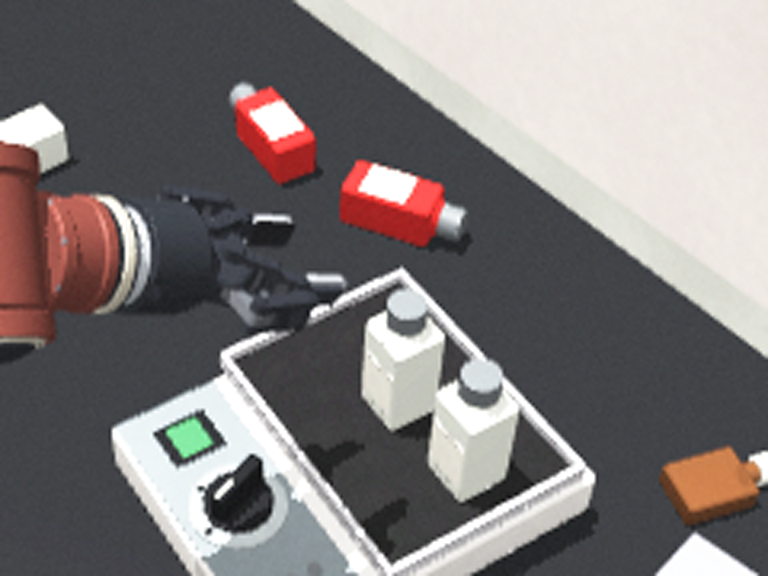

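View pics/t37.png

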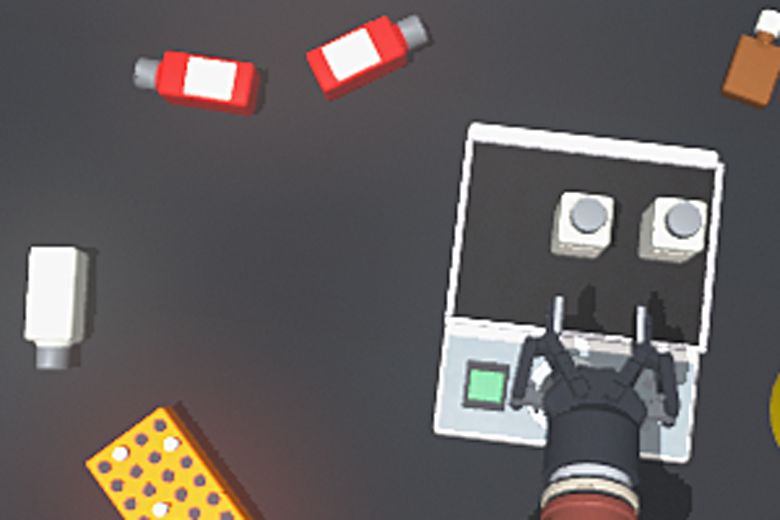

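Two bottles are standing. The third is at (121,225).

```bash
python3 -m crank '[{"angular":[0,0,0],"delta_pos":[1,0,0],"gripper":0.8},{"angular":[0,0,-1],"delta_pos":[0,0,0],"gripper":0.8},{"angular":[0,0,-1],"delta_pos":[0,0,0],"gripper":0.8},{"angular":[0,0,-1],"delta_pos":[0,0,0],"gripper":0.8},{"angular":[0,0,-1],"delta_pos":[0,0,0],"gripper":0.8},{"angular":[0,0,-1],"delta_pos":[0,0,0],"gripper":0.8},{"angular":[0,0,-1],"delta_pos":[0,0,0],"gripper":0.8},{"angular":[0,0,-1],"delta_pos":[0,0,0],"gripper":0.8},{"angular":[0,0,-1],"delta_pos":[0,0,0],"gripper":0.8},{"angular":[0,0,-1],"delta_pos":[0,0,0],"gripper":0.8},{"angular":[0,0,-1],"delta_pos":[0,0,0],"gripper":0.8},{"angular":[0,0,-1],"delta_pos":[0,0,0],"gripper":0.8}]'
python3 - <<'E'
from h import *
s=state(); print(s['joint_pos'].round(2))
P,T=pick([.567,.436],-179.2,back=.10); goto([P[0],P[1],.28],T)
E
```

```text
time: 66.7
tool_pos: [0.5237, -0.12, 0.3219]
tool_rot: [0.252, 0.79, 0.36, 0.428]
contact_force: [-1.2, 1.0, 0.5]
gripper_width: 0.799
[-0.6  -0.95  2.38  0.6   0.82 -0.09]
shift units (axes now): [ 13.08 -13.02  -2.64]  mm [ 392.3 -390.5  -79.2]
turn units: [  5.96   4.48 -25.29]  shift after turn: [ 2.16 18.51  0.37]
```

```bash
python3 -m crank '[{"angular":[0.23,0.17,-0.97],"delta_pos":[0,0,0],"gripper":0.8},{"angular":[0.23,0.17,-0.97],"delta_pos":[0,0,0],"gripper":0.8},{"angular":[0.23,0.17,-0.97],"delta_pos":[0,0,0],"gripper":0.8},{"angular":[0.23,0.17,-0.97],"delta_pos":[0,0,0],"gripper":0.8},{"angular":[0.23,0.17,-0.97],"delta_pos":[0,0,0],"gripper":0.8},{"angular":[0.23,0.17,-0.97],"delta_pos":[0,0,0],"gripper":0.8},{"angular":[0.23,0.17,-0.97],"delta_pos":[0,0,0],"gripper":0.8},{"angular":[0.23,0.17,-0.97],"delta_pos":[0,0,0],"gripper":0.8},{"angular":[0.23,0.17,-0.97],"delta_pos":[0,0,0],"gripper":0.8},{"angular":[0.23,0.17,-0.97],"delta_pos":[0,0,0],"gripper":0.8},{"angular":[0.23,0.17,-0.97],"delta_pos":[0,0,0],"gripper":0.8},{"angular":[0.23,0.17,-0.97],"delta_pos":[0,0,0],"gripper":0.8}]'
python3 -m crank '[{"angular":[0.23,0.17,-0.97],"delta_pos":[0,0,0],"gripper":0.8},{"angular":[0.23,0.17,-0.97],"delta_pos":[0,0,0],"gripper":0.8},{"angular":[0.23,0.17,-0.97],"delta_pos":[0,0,0],"gripper":0.8},{"angular":[0.23,0.17,-0.97],"delta_pos":[0,0,0],"gripper":0.8},{"angular":[0.23,0.17,-0.97],"delta_pos":[0,0,0],"gripper":0.8},{"angular":[0.23,0.17,-0.97],"delta_pos":[0,0,0],"gripper":0.8},{"angular":[0.23,0.17,-0.97],"delta_pos":[0,0,0],"gripper":0.8},{"angular":[0.23,0.17,-0.97],"delta_pos":[0,0,0],"gripper":0.8},{"angular":[0.23,0.17,-0.97],"delta_pos":[0,0,0],"gripper":0.8},{"angular":[0.23,0.17,-0.97],"delta_pos":[0,0,0],"gripper":0.8},{"angular":[0.23,0.17,-0.97],"delta_pos":[0,0,0],"gripper":0.8},{"angular":[0.23,0.17,-0.97],"delta_pos":[0,0,0],"gripper":0.8}]'
python3 -m crank '[{"angular":[0.23,0.17,-0.97],"delta_pos":[0,0,0],"gripper":0.8},{"angular":[0.23,0.17,-0.97],"delta_pos":[0,0,0],"gripper":0.8},{"angular":[0,0,0],"delta_pos":[0,1,0],"gripper":0.8},{"angular":[0,0,0],"delta_pos":[0,1,0],"gripper":0.8},{"angular":[0,0,0],"delta_pos":[0,1,0],"gripper":0.8},{"angular":[0,0,0],"delta_pos":[0,1,0],"gripper":0.8},{"angular":[0,0,0],"delta_pos":[0,1,0],"gripper":0.8},{"angular":[0,0,0],"delta_pos":[0,1,0],"gripper":0.8},{"angular":[0,0,0],"delta_pos":[0,1,0],"gripper":0.8},{"angular":[0,0,0],"delta_pos":[0,1,0],"gripper":0.8},{"angular":[0,0,0],"delta_pos":[0,1,0],"gripper":0.8},{"angular":[0,0,0],"delta_pos":[0,1,0],"gripper":0.8}]'
python3 - <<'E'
from h import *
s=state(); print(s['joint_pos'].round(2))
P,T=pick([.567,.436],-179.2,back=.10); goto(P,T)
E
```

```text
time: 68.2
tool_pos: [0.5236, -0.1199, 0.3222]
tool_rot: [0.304, 0.5, 0.764, 0.273]
contact_force: [-0.1, 0.3, 0.4]
gripper_width: 0.802
time: 69.7
tool_pos: [0.5234, -0.1199, 0.3222]
tool_rot: [0.272, 0.073, 0.959, 0.043]
contact_force: [0.0, 0.2, 0.4]
gripper_width: 0.803
time: 71.2
tool_pos: [0.5216, 0.1806, 0.3227]
tool_rot: [0.259, -0.003, 0.966, 0.001]
contact_force: [0.3, -0.4, -0.6]
gripper_width: 0.801
[ 0.27 -0.52  1.97 -0.14  1.18 -1.29]
shift units (axes now): [5.58 8.47 6.01]  mm [167.3 254.1 180.4]
turn units: [-0.04 -0.   -0.09]  shift after turn: [5.51 8.49 6.04]
```

```bash
python3 -m crank '[{"angular":[0,0,0],"delta_pos":[0,0.94,0],"gripper":0.8},{"angular":[0,0,0],"delta_pos":[0,0.94,0],"gripper":0.8},{"angular":[0,0,0],"delta_pos":[0,0.94,0],"gripper":0.8},{"angular":[0,0,0],"delta_pos":[0,0.94,0],"gripper":0.8},{"angular":[0,0,0],"delta_pos":[0,0.94,0],"gripper":0.8},{"angular":[0,0,0],"delta_pos":[0,0.94,0],"gripper":0.8},{"angular":[0,0,0],"delta_pos":[0,0.94,0],"gripper":0.8},{"angular":[0,0,0],"delta_pos":[0,0.94,0],"gripper":0.8},{"angular":[0,0,0],"delta_pos":[0,0.94,0],"gripper":0.8},{"angular":[0,0,0],"delta_pos":[0.93,0,1],"gripper":0.8},{"angular":[0,0,0],"delta_pos":[0.93,0,1],"gripper":0.8},{"angular":[0,0,0],"delta_pos":[0.93,0,1],"gripper":0.8}]'
python3 -m crank '[{"angular":[0,0,0],"delta_pos":[0.93,0,1],"gripper":0.8},{"angular":[0,0,0],"delta_pos":[0.93,0,1],"gripper":0.8},{"angular":[0,0,0],"delta_pos":[0,0,0],"gripper":0.8},{"angular":[0,0,0],"delta_pos":[0,0,0],"gripper":0.8}]'
python3 - <<'E'
from h import *
s=state(); print(s['joint_pos'].round(2))
P,T=pick([.567,.436],-179.2); goto(P,T); f,pose=snap('wrist','w38')
az=np.radians(-179.2);u=np.array([np.cos(az),np.sin(az),0]);F=np.array([.567,.436,.05]);n=np.array([-u[1],u[0],0])*.025
print(wproj([F+n,F-n,F+.1*u+n,F+.1*u-n],pose).round())
E
```

```text
time: 72.7
tool_pos: [0.4927, 0.4326, 0.2021]
tool_rot: [0.259, -0.003, 0.966, 0.0]
contact_force: [0.3, -0.0, 0.5]
gripper_width: 0.798
time: 73.2
tool_pos: [0.4768, 0.4337, 0.1271]
tool_rot: [0.261, -0.002, 0.965, 0.002]
contact_force: [-0.6, 0.6, 1.5]
gripper_width: 0.799
[ 0.79 -0.04  1.92 -0.46  0.92 -0.57]
shift units (axes now): [1.08 0.04 4.41]  mm [ 32.3   1.1 132.4]
turn units: [-0.03  0.05 -0.1 ]  shift after turn: [1.06 0.03 4.42]
[[252. 247.]
 [307. 247.]
 [243. 157.]
 [314. 157.]]
```

View pics/w38.png

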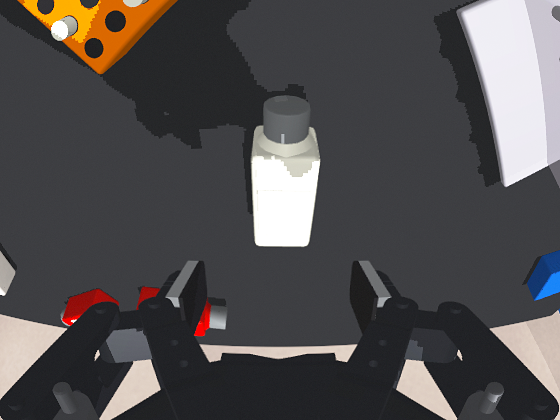

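```bash
python3 -m crank '[{"angular":[0,0,0],"delta_pos":[0.5,0.04,0.9],"gripper":0.8},{"angular":[0,0,0],"delta_pos":[0.5,0.04,0.9],"gripper":0.8},{"angular":[0,0,0],"delta_pos":[0.06,0,0.8],"gripper":0.8},{"angular":[0,0,0],"delta_pos":[0,0,0.7],"gripper":0.8},{"angular":[0,0,0],"delta_pos":[0,0,0.4],"gripper":0.8},{"angular":[0,0,0],"delta_pos":[0,0,0],"gripper":0.8},{"angular":[0,0,0],"delta_pos":[0,0,0],"gripper":0.8}]'
python3 - <<'E'
from h import *
P,T=pick([.567,.436],-179.2); goto(P,T); f,pose=snap('wrist','w39')
E
```

```text
time: 74.12
tool_pos: [0.5054, 0.4369, 0.016]
tool_rot: [0.261, -0.002, 0.965, 0.002]
contact_force: [-0.3, -0.1, -0.2]
gripper_width: 0.8
shift units (axes now): [ 0.04 -0.06  0.73]  mm [ 1.2 -1.7 21.9]
turn units: [-0.02  0.06 -0.11]  shift after turn: [ 0.04 -0.06  0.73]
```

View pics/w39.png

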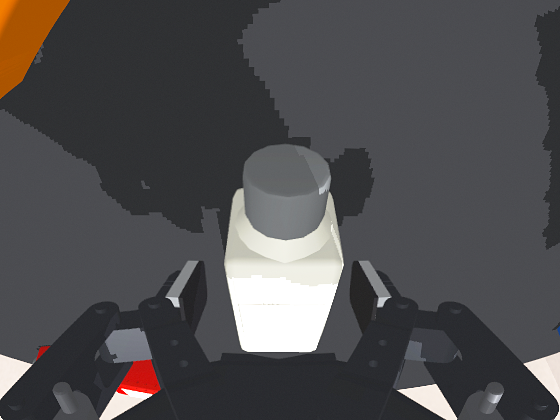

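```bash
python3 -m crank '[{"angular":[0,0,0],"delta_pos":[0,0.06,0.4],"gripper":0.8},{"angular":[0,0,0],"delta_pos":[0,0,0.24],"gripper":0.8},{"angular":[0,0,0],"delta_pos":[0,0,0],"gripper":0.8},{"angular":[0,0,0],"delta_pos":[0,0,0],"gripper":0.2},{"angular":[0,0,0],"delta_pos":[0,0,0],"gripper":0.2},{"angular":[0,0,0],"delta_pos":[0,0,0],"gripper":0.2},{"angular":[0,0,0],"delta_pos":[0,0,0],"gripper":0.2},{"angular":[0,0,0],"delta_pos":[0,0,0],"gripper":0.2}]'
python3 -m crank '[{"angular":[0,0,0],"delta_pos":[-0.25,0,-0.43],"gripper":0.2},{"angular":[0,0,0],"delta_pos":[-0.5,0,-0.87],"gripper":0.2},{"angular":[0,0,0],"delta_pos":[-0.5,0,-0.87],"gripper":0.2},{"angular":[0,0,0],"delta_pos":[-0.5,0,-0.87],"gripper":0.2},{"angular":[0,0,0],"delta_pos":[-0.5,0,-0.87],"gripper":0.2},{"angular":[0,0,0],"delta_pos":[-0.5,0,-0.87],"gripper":0.2},{"angular":[0,0,0],"delta_pos":[-0.5,0,-0.87],"gripper":0.2},{"angular":[0,0,0],"delta_pos":[-0.5,0,-0.87],"gripper":0.2},{"angular":[0,0,0],"delta_pos":[-0.5,0,-0.87],"gripper":0.2},{"angular":[0,0,0],"delta_pos":[-0.5,0,-0.87],"gripper":0.2},{"angular":[0,0,0],"delta_pos":[0,0,0],"gripper":0.2}]'
python3 - <<'E'
from h import *
s=state(); print(s['contact_force'],s['ft_torque'],s['joint_pos'].round(2)); f,pose=snap('wrist','w40')
P,T=place(0,.094,.31); goto(P,T)
E
```

```text
time: 75.18
tool_pos: [0.5144, 0.4382, -0.002]
tool_rot: [0.261, -0.002, 0.965, 0.002]
contact_force: [-2.2, 0.9, 0.3]
gripper_width: 0.578
time: 76.55
tool_pos: [0.5139, 0.4384, 0.2886]
tool_rot: [0.263, -0.002, 0.965, 0.004]
contact_force: [0.4, 0.2, -1.5]
gripper_width: 0.581
[ 0.43877093  0.20856383 -1.4528287 ] [-0.01820886  0.38321015  0.01068304] [ 0.75 -0.11  1.71 -0.38  1.16 -0.74]
shift units (axes now): [ -3.11 -15.89   1.59]  mm [ -93.3 -476.8   47.7]
turn units: [  8.98   1.52 -33.87]  shift after turn: [ 2.79 15.37  4.55]
```

View pics/w40.png

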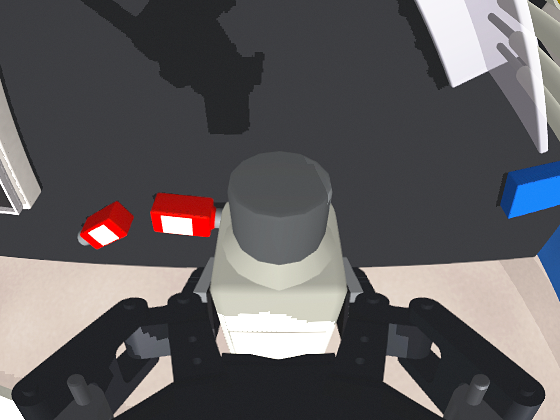

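```bash
python3 -m crank '[{"angular":[0,0,0],"delta_pos":[-0.2,-1,0.1],"gripper":0.2},{"angular":[0,0,0],"delta_pos":[-0.2,-1,0.1],"gripper":0.2},{"angular":[0,0,0],"delta_pos":[-0.2,-1,0.1],"gripper":0.2},{"angular":[0,0,0],"delta_pos":[-0.2,-1,0.1],"gripper":0.2},{"angular":[0,0,0],"delta_pos":[-0.2,-1,0.1],"gripper":0.2},{"angular":[0,0,0],"delta_pos":[-0.2,-1,0.1],"gripper":0.2},{"angular":[0,0,0],"delta_pos":[-0.2,-1,0.1],"gripper":0.2},{"angular":[0,0,0],"delta_pos":[-0.2,-1,0.1],"gripper":0.2},{"angular":[0,0,0],"delta_pos":[-0.2,-1,0.1],"gripper":0.2},{"angular":[0,0,0],"delta_pos":[-0.2,-1,0.1],"gripper":0.2},{"angular":[0,0,0],"delta_pos":[-0.2,-1,0.1],"gripper":0.2},{"angular":[0,0,0],"delta_pos":[-0.2,-1,0.1],"gripper":0.2}]'
python3 -m crank '[{"angular":[0,0,1],"delta_pos":[0,0,0],"gripper":0.2},{"angular":[0,0,1],"delta_pos":[0,0,0],"gripper":0.2},{"angular":[0,0,1],"delta_pos":[0,0,0],"gripper":0.2},{"angular":[0,0,1],"delta_pos":[0,0,0],"gripper":0.2},{"angular":[0,0,1],"delta_pos":[0,0,0],"gripper":0.2},{"angular":[0,0,1],"delta_pos":[0,0,0],"gripper":0.2},{"angular":[0,0,1],"delta_pos":[0,0,0],"gripper":0.2},{"angular":[0,0,1],"delta_pos":[0,0,0],"gripper":0.2},{"angular":[0,0,1],"delta_pos":[0,0,0],"gripper":0.2},{"angular":[0,0,1],"delta_pos":[0,0,0],"gripper":0.2},{"angular":[0,0,1],"delta_pos":[0,0,0],"gripper":0.2},{"angular":[0,0,1],"delta_pos":[0,0,0],"gripper":0.2}]'
python3 - <<'E'
from h import *
s=state(); print(s['joint_pos'].round(2),s['gripper_width'])
P,T=place(0,.094,.31); goto(P,T)
E
```

```text
time: 78.1
tool_pos: [0.5939, 0.0768, 0.2849]
tool_rot: [0.258, -0.002, 0.966, 0.001]
contact_force: [-0.5, 0.5, -0.4]
gripper_width: 0.577
time: 79.6
tool_pos: [0.5937, 0.0778, 0.2848]
tool_rot: [0.223, 0.483, 0.837, 0.131]
contact_force: [0.2, 0.4, -0.7]
gripper_width: 0.582
[ 0.01 -0.4   1.96  0.    1.07 -0.52] 0.582032948701932
shift units (axes now): [-3.78 -1.22  0.29]  mm [-113.4  -36.6    8.6]
turn units: [-6.96  2.65 24.25]  shift after turn: [0.79 3.76 1.05]
```

```bash
python3 -m crank '[{"angular":[-0.28,0.106,0.97],"delta_pos":[0,0,0],"gripper":0.2},{"angular":[-0.28,0.106,0.97],"delta_pos":[0,0,0],"gripper":0.2},{"angular":[-0.28,0.106,0.97],"delta_pos":[0,0,0],"gripper":0.2},{"angular":[-0.28,0.106,0.97],"delta_pos":[0,0,0],"gripper":0.2},{"angular":[-0.28,0.106,0.97],"delta_pos":[0,0,0],"gripper":0.2},{"angular":[-0.28,0.106,0.97],"delta_pos":[0,0,0],"gripper":0.2},{"angular":[-0.28,0.106,0.97],"delta_pos":[0,0,0],"gripper":0.2},{"angular":[-0.28,0.106,0.97],"delta_pos":[0,0,0],"gripper":0.2},{"angular":[-0.28,0.106,0.97],"delta_pos":[0,0,0],"gripper":0.2},{"angular":[-0.28,0.106,0.97],"delta_pos":[0,0,0],"gripper":0.2},{"angular":[-0.28,0.106,0.97],"delta_pos":[0,0,0],"gripper":0.2},{"angular":[-0.28,0.106,0.97],"delta_pos":[0,0,0],"gripper":0.2}]'
python3 -m crank '[{"angular":[-0.28,0.106,0.97],"delta_pos":[0,0,0],"gripper":0.2},{"angular":[-0.28,0.106,0.97],"delta_pos":[0,0,0],"gripper":0.2},{"angular":[-0.28,0.106,0.97],"delta_pos":[0,0,0],"gripper":0.2},{"angular":[-0.28,0.106,0.97],"delta_pos":[0,0,0],"gripper":0.2},{"angular":[-0.28,0.106,0.97],"delta_pos":[0,0,0],"gripper":0.2},{"angular":[-0.28,0.106,0.97],"delta_pos":[0,0,0],"gripper":0.2},{"angular":[-0.28,0.106,0.97],"delta_pos":[0,0,0],"gripper":0.2},{"angular":[-0.28,0.106,0.97],"delta_pos":[0,0,0],"gripper":0.2},{"angular":[-0.28,0.106,0.97],"delta_pos":[0,0,0],"gripper":0.2},{"angular":[-0.28,0.106,0.97],"delta_pos":[0,0,0],"gripper":0.2},{"angular":[-0.28,0.106,0.97],"delta_pos":[0,0,0],"gripper":0.2},{"angular":[-0.28,0.106,0.97],"delta_pos":[0,0,0],"gripper":0.2}]'
python3 -m crank '[{"angular":[-0.28,0.106,0.97],"delta_pos":[0,0,0],"gripper":0.2},{"angular":[0,0,0],"delta_pos":[0,0,0],"gripper":0.2}]'
python3 - <<'E'
from h import *
s=state(); print(s['joint_pos'].round(2),s['gripper_width'])
P,T=place(0,.094,.31); goto(P,T)
E
```

```text
time: 81.1
tool_pos: [0.5938, 0.0778, 0.2846]
tool_rot: [0.152, 0.783, 0.481, 0.363]
contact_force: [-0.2, -0.1, -2.1]
gripper_width: 0.577
time: 82.6
tool_pos: [0.5938, 0.0777, 0.2843]
tool_rot: [0.039, 0.868, -0.007, 0.495]
contact_force: [0.3, -0.4, -0.8]
gripper_width: 0.575
time: 82.85
tool_pos: [0.5939, 0.0782, 0.2845]
tool_rot: [0.029, 0.864, -0.047, 0.5]
contact_force: [0.5, -0.7, -1.9]
gripper_width: 0.577
[ 0.1  -0.65  2.3  -0.4   0.48  2.03] 0.5770952139100205
shift units (axes now): [0.78 3.78 1.04]  mm [ 23.3 113.3  31.3]
turn units: [-0.01 -0.03  0.04]  shift after turn: [0.79 3.77 1.05]
```

```bash
python3 -m crank '[{"angular":[0,0,0],"delta_pos":[0.16,0.95,0.25],"gripper":0.2},{"angular":[0,0,0],"delta_pos":[0.16,0.95,0.25],"gripper":0.2},{"angular":[0,0,0],"delta_pos":[0.16,0.95,0.25],"gripper":0.2},{"angular":[0,0,0],"delta_pos":[0.16,0.93,0.25],"gripper":0.2},{"angular":[0,0,0],"delta_pos":[0,0,0],"gripper":0.2},{"angular":[0,0,0],"delta_pos":[0,0,0],"gripper":0.2}]'
python3 - <<'E'
from h import *
P,T=place(0,.094,.31); goto(P,T); snap('side','s41',(230,90,430,260),3.6); snap('top','t41',(260,120,420,290),3.5)
E
```

```text
time: 83.6
tool_pos: [0.6172, -0.0387, 0.2889]
tool_rot: [0.029, 0.863, -0.048, 0.502]
contact_force: [0.5, 0.6, -1.5]
gripper_width: 0.575
shift units (axes now): [ 0.06 -0.01  0.07]  mm [ 1.8 -0.3  2.1]
turn units: [-0.01 -0.07  0.02]  shift after turn: [ 0.06 -0.01  0.07]
```

View pics/s41.png

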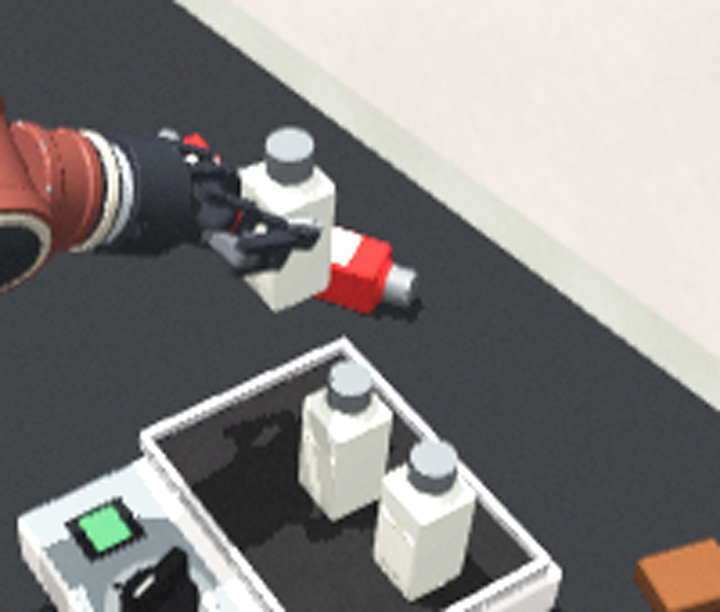

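View pics/t41.png

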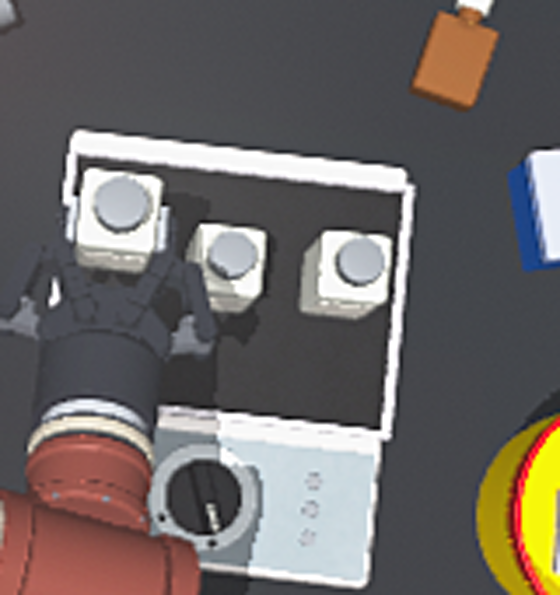

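```bash
python3 - <<'E'
from h import *
ex=np.array([np.cos(np.radians(-6.5)),np.sin(np.radians(-6.5))]);ey=np.array([-ex[1],ex[0]])
for q,z in [((124,201),.37),((233,253),.21),((362,258),.21)]:
  v=toplane('top',np.array(q)/3.5+[260,120],z)[0]; d=v[:2]-[.574,-.128]; print(v.round(3),'platform',(d@ex).round(3),(d@ey).round(3))
E
```

```text
[ 0.588 -0.037  0.37 ] platform 0.003 0.092
[ 0.582 -0.12   0.21 ] platform 0.007 0.009
[ 0.579 -0.21   0.21 ] platform 0.014 -0.081
```

```bash
python3 -m crank '[{"angular":[0,0,0],"delta_pos":[0,-0.1,0],"gripper":0.2},{"angular":[0,0,0],"delta_pos":[-0.83,0,0.48],"gripper":0.2},{"angular":[0,0,0],"delta_pos":[-0.83,0,0.48],"gripper":0.2},{"angular":[0,0,0],"delta_pos":[-0.83,0,0.48],"gripper":0.2},{"angular":[0,0,0],"delta_pos":[-0.83,0,0.48],"gripper":0.2},{"angular":[0,0,0],"delta_pos":[-0.83,0,0.48],"gripper":0.2},{"angular":[0,0,0],"delta_pos":[0,0,0],"gripper":0.2},{"angular":[0,0,0],"delta_pos":[0,0,0],"gripper":0.2}]'
python3 -m crank '[{"angular":[0,0,0],"delta_pos":[-0.12,0,0.07],"gripper":0.2},{"angular":[0,0,0],"delta_pos":[0,0,0],"gripper":0.2}]'
python3 -m crank '[{"angular":[0,0,0],"delta_pos":[-0.06,0,0.035],"gripper":0.2},{"angular":[0,0,0],"delta_pos":[0,0,0],"gripper":0.2}]'
```

```text
time: 84.7
tool_pos: [0.6199, -0.0357, 0.1481]
tool_rot: [0.029, 0.862, -0.048, 0.503]
contact_force: [-0.3, -0.5, -1.7]
gripper_width: 0.579
time: 84.95
tool_pos: [0.6201, -0.036, 0.1445]
tool_rot: [0.029, 0.862, -0.048, 0.504]
contact_force: [-0.4, 0.6, -1.9]
gripper_width: 0.577
time: 85.2
tool_pos: [0.6194, -0.036, 0.1407]
tool_rot: [0.029, 0.863, -0.048, 0.503]
contact_force: [-0.5, -0.1, -2.0]
gripper_width: 0.578
```

```bash
python3 -m crank '[{"angular":[0,0,0],"delta_pos":[-0.09,0,0.05],"gripper":0.2},{"angular":[0,0,0],"delta_pos":[0,0,0],"gripper":0.2}]'
python3 -m crank '[{"angular":[0,0,0],"delta_pos":[-0.06,0,0.035],"gripper":0.2},{"angular":[0,0,0],"delta_pos":[0,0,0],"gripper":0.2}]'
python3 -m crank '[{"angular":[0,0,0],"delta_pos":[-0.05,0,0.03],"gripper":0.2},{"angular":[0,0,0],"delta_pos":[0,0,0],"gripper":0.2}]'
python3 - <<'E'
from h import *
snap('side','s42',(230,120,400,260),4.2)
E
```

```text
time: 85.45
tool_pos: [0.6191, -0.036, 0.1369]
tool_rot: [0.028, 0.863, -0.048, 0.502]
contact_force: [1.3, -0.9, -1.3]
gripper_width: 0.58
time: 85.7
tool_pos: [0.6192, -0.036, 0.1349]
tool_rot: [0.029, 0.863, -0.048, 0.502]
contact_force: [-0.6, 0.9, -0.8]
gripper_width: 0.581
time: 85.95
tool_pos: [0.62, -0.0363, 0.1346]
tool_rot: [0.029, 0.862, -0.048, 0.503]
contact_force: [-1.9, 0.6, 2.4]
gripper_width: 0.579
```

View pics/s42.png

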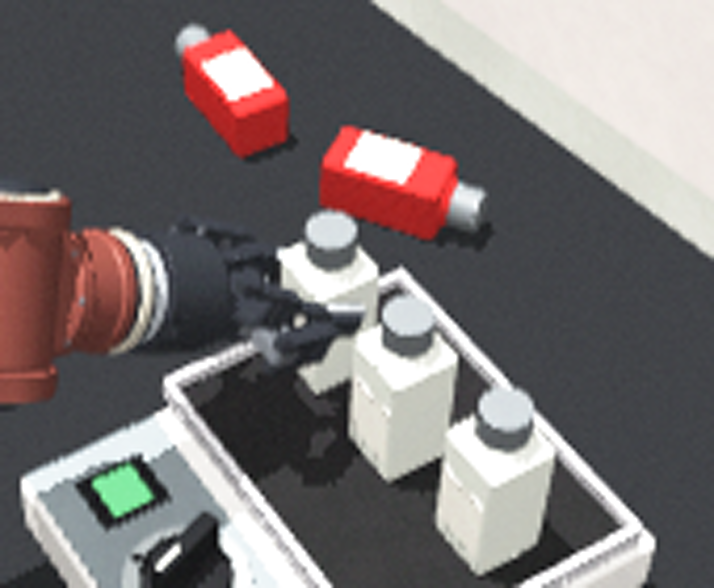

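```bash
python3 -m crank '[{"angular":[0,0,0],"delta_pos":[0,0,0],"gripper":0.7},{"angular":[0,0,0],"delta_pos":[0,0,0],"gripper":0.71},{"angular":[0,0,0],"delta_pos":[0,0,0],"gripper":0.71},{"angular":[0,0,0],"delta_pos":[0,0,-0.4],"gripper":0.71},{"angular":[0,0,0],"delta_pos":[0,0,-1],"gripper":0.71},{"angular":[0,0,0],"delta_pos":[0,0,-1],"gripper":0.71},{"angular":[0,0,0],"delta_pos":[0,0,-1],"gripper":0.71},{"angular":[0,0,0],"delta_pos":[0.6,0,-0.8],"gripper":0.71},{"angular":[0,0,0],"delta_pos":[1,0,-0.5],"gripper":0.71},{"angular":[0,0,0],"delta_pos":[1,0,-0.5],"gripper":0.71},{"angular":[0,0,0],"delta_pos":[0,0,0],"gripper":0.71}]'
python3 - <<'E'
from h import *
s=state(); print(s['joint_pos'].round(2)); snap('side','s43',(200,100,440,280),3.2); snap('top','t43',(100,110,400,310),2.6)
E
```

```text
time: 87.38
tool_pos: [0.5269, -0.0252, 0.2842]
tool_rot: [0.029, 0.861, -0.048, 0.505]
contact_force: [0.1, 0.1, 0.1]
gripper_width: 0.713
[-0.27 -1.01  2.48  0.23  0.63  1.31]
```

View pics/s43.png

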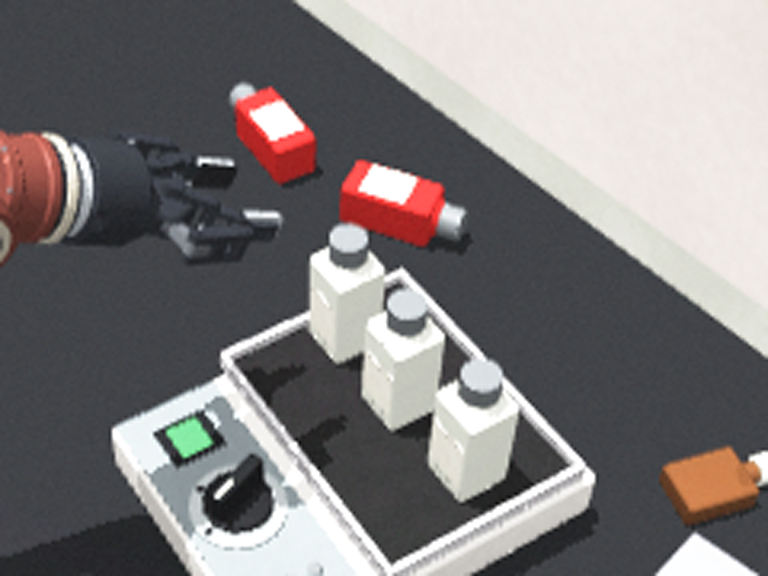

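View pics/t43.png

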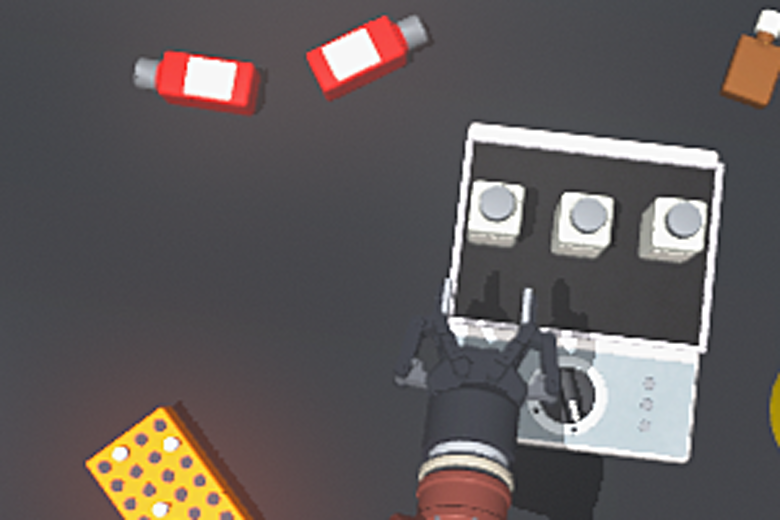

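All three bottles stand on the platform inside the rim. Now back to the knob, with the wrist camera on the robot's side.

```bash
python3 -m crank '[{"angular":[0,0,0],"delta_pos":[0.6,0,0],"gripper":0.5},{"angular":[0,0,-1],"delta_pos":[0,0,0],"gripper":0.5},{"angular":[0,0,-1],"delta_pos":[0,0,0],"gripper":0.5},{"angular":[0,0,-1],"delta_pos":[0,0,0],"gripper":0.5},{"angular":[0,0,-1],"delta_pos":[0,0,0],"gripper":0.5},{"angular":[0,0,-1],"delta_pos":[0,0,0],"gripper":0.5},{"angular":[0,0,-1],"delta_pos":[0,0,0],"gripper":0.5},{"angular":[0,0,-1],"delta_pos":[0,0,0],"gripper":0.5},{"angular":[0,0,-1],"delta_pos":[0,0,0],"gripper":0.5},{"angular":[0,0,-1],"delta_pos":[0,0,0],"gripper":0.5},{"angular":[0,0,-1],"delta_pos":[0,0,0],"gripper":0.5},{"angular":[0,0,-1],"delta_pos":[0,0,0],"gripper":0.5}]'
python3 - <<'E'
from h import *
s=state(); print(s['joint_pos'].round(2))
goto([.415,-.110,.2],down(np.radians(107)))
E
```

```text
time: 88.98
tool_pos: [0.5344, -0.0258, 0.2914]
tool_rot: [0.257, 0.789, 0.357, 0.43]
contact_force: [0.5, -0.8, -0.0]
gripper_width: 0.499
[-0.26 -0.97  2.45  0.22  0.63  0.36]
shift units (axes now): [-5.2  -1.81 -1.63]  mm [-156.   -54.3  -49. ]
turn units: [ 12.17   9.97 -26.16]  shift after turn: [ 4.63 -1.52  3.05]
```

```bash
python3 -m crank '[{"angular":[0.45,0.37,-0.97],"delta_pos":[0,0,0],"gripper":0.5},{"angular":[0.45,0.37,-0.97],"delta_pos":[0,0,0],"gripper":0.5},{"angular":[0.45,0.37,-0.97],"delta_pos":[0,0,0],"gripper":0.5},{"angular":[0.45,0.37,-0.97],"delta_pos":[0,0,0],"gripper":0.5},{"angular":[0.45,0.37,-0.97],"delta_pos":[0,0,0],"gripper":0.5},{"angular":[0.45,0.37,-0.97],"delta_pos":[0,0,0],"gripper":0.5},{"angular":[0.45,0.37,-0.97],"delta_pos":[0,0,0],"gripper":0.5},{"angular":[0.45,0.37,-0.97],"delta_pos":[0,0,0],"gripper":0.5},{"angular":[0.45,0.37,-0.97],"delta_pos":[0,0,0],"gripper":0.5},{"angular":[0.45,0.37,-0.97],"delta_pos":[0,0,0],"gripper":0.5},{"angular":[0.45,0.37,-0.97],"delta_pos":[0,0,0],"gripper":0.5},{"angular":[0.45,0.37,-0.97],"delta_pos":[0,0,0],"gripper":0.5}]'
python3 -m crank '[{"angular":[0.45,0.37,-0.97],"delta_pos":[0,0,0],"gripper":0.5},{"angular":[0.45,0.37,-0.97],"delta_pos":[0,0,0],"gripper":0.5},{"angular":[0.45,0.37,-0.97],"delta_pos":[0,0,0],"gripper":0.5},{"angular":[0.45,0.37,-0.97],"delta_pos":[0,0,0],"gripper":0.5},{"angular":[0.45,0.37,-0.97],"delta_pos":[0,0,0],"gripper":0.5},{"angular":[0.45,0.37,-0.97],"delta_pos":[0,0,0],"gripper":0.5},{"angular":[0.45,0.37,-0.97],"delta_pos":[0,0,0],"gripper":0.5},{"angular":[0.45,0.37,-0.97],"delta_pos":[0,0,0],"gripper":0.5},{"angular":[0.45,0.37,-0.97],"delta_pos":[0,0,0],"gripper":0.5},{"angular":[0.45,0.37,-0.97],"delta_pos":[0,0,0],"gripper":0.5},{"angular":[0.45,0.37,-0.97],"delta_pos":[0,0,0],"gripper":0.5},{"angular":[0.45,0.37,-0.97],"delta_pos":[0,0,0],"gripper":0.5}]'
python3 -m crank '[{"angular":[0.45,0.37,-0.97],"delta_pos":[0,0,0],"gripper":0.5},{"angular":[0.45,0.37,-0.97],"delta_pos":[0,0,0],"gripper":0.5},{"angular":[0.45,0.37,-0.97],"delta_pos":[0,0,0],"gripper":0.5},{"angular":[0,0,0],"delta_pos":[0,0,0],"gripper":0.5}]'
python3 - <<'E'
from h import *
s=state(); print(s['joint_pos'].round(2))
goto([.415,-.110,.14],down(np.radians(107)))
E
```

```text
time: 90.48
tool_pos: [0.5342, -0.0258, 0.2919]
tool_rot: [0.178, 0.461, 0.816, 0.299]
contact_force: [-0.1, -0.2, 0.3]
gripper_width: 0.501
time: 91.98
tool_pos: [0.5341, -0.0258, 0.2922]
tool_rot: [0.039, -0.023, 0.997, 0.066]
contact_force: [-0.4, 0.6, -0.1]
gripper_width: 0.499
time: 92.48
tool_pos: [0.5343, -0.0252, 0.2925]
tool_rot: [0.001, -0.149, 0.989, 0.001]
contact_force: [-0.4, 1.2, -0.7]
gripper_width: 0.497
[-0.19 -0.2   1.72  0.    1.62 -2.06]
shift units (axes now): [ 4.65 -1.54  5.07]  mm [139.4 -46.3 152. ]
turn units: [0.03 0.03 0.02]  shift after turn: [ 4.63 -1.54  5.08]
```

```bash
python3 -m crank '[{"angular":[0.03,0.03,0],"delta_pos":[0.93,-0.31,0],"gripper":0.5},{"angular":[0,0,0],"delta_pos":[0.93,-0.31,0],"gripper":0.5},{"angular":[0,0,0],"delta_pos":[0.93,-0.31,0],"gripper":0.5},{"angular":[0,0,0],"delta_pos":[0.93,-0.31,0],"gripper":0.5},{"angular":[0,0,0],"delta_pos":[0.93,-0.31,0],"gripper":0.5},{"angular":[0,0,0],"delta_pos":[0,0,1],"gripper":0.5},{"angular":[0,0,0],"delta_pos":[0,0,1],"gripper":0.5},{"angular":[0,0,0],"delta_pos":[0,0,1],"gripper":0.5},{"angular":[0,0,0],"delta_pos":[0,0,1],"gripper":0.5},{"angular":[0,0,0],"delta_pos":[0,0,1],"gripper":0.5},{"angular":[0,0,0],"delta_pos":[0,0,0],"gripper":0.5},{"angular":[0,0,0],"delta_pos":[0,0,0],"gripper":0.5}]'
python3 - <<'E'
from h import *
_,pose=snap('wrist','w44'); print(pose[0])
goto([.415,-.110,.055],down(np.radians(107)))
E
```

```text
time: 93.98
tool_pos: [0.416, -0.1119, 0.1451]
tool_rot: [0.002, -0.148, 0.989, -0.001]
contact_force: [-0.0, 0.4, 0.4]
gripper_width: 0.5
[ 0.41598193 -0.11188926  0.14510398]
shift units (axes now): [0.04 0.09 3.03]  mm [ 1.2  2.7 90.8]
turn units: [-0.04  0.05  0.01]  shift after turn: [0.03 0.08 3.03]
```

View pics/w44.png

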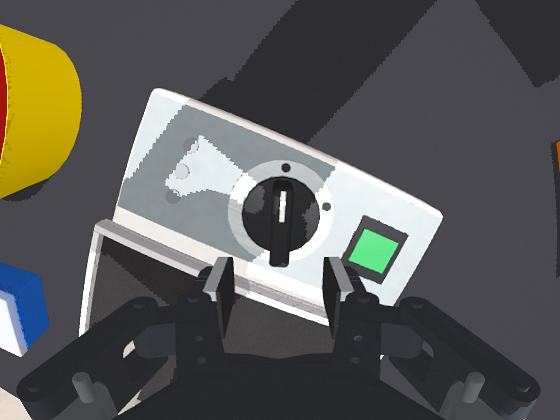

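```bash
python3 -m crank '[{"angular":[0,0,0],"delta_pos":[0.03,0.08,0.8],"gripper":0.45},{"angular":[0,0,0],"delta_pos":[0,0,0.8],"gripper":0.45},{"angular":[0,0,0],"delta_pos":[0,0,0.7],"gripper":0.45},{"angular":[0,0,0],"delta_pos":[0,0,0],"gripper":0.45},{"angular":[0,0,0],"delta_pos":[0,0,0.4],"gripper":0.45},{"angular":[0,0,0],"delta_pos":[0,0,0.2],"gripper":0.45},{"angular":[0,0,0],"delta_pos":[0,0,0],"gripper":0.45}]'
python3 - <<'E'
from h import *
_,pose=snap('wrist','w45',(170,140,390,320),3.5); print(state()['contact_force'])
goto([.415,-.110,.055],down(np.radians(107)))
E
```

```text
time: 94.9
tool_pos: [0.4143, -0.1096, 0.0572]
tool_rot: [0.001, -0.149, 0.989, -0.001]
contact_force: [-0.6, 0.7, -0.1]
gripper_width: 0.454
[ 0.40307095 -0.65403847  0.20938041]
shift units (axes now): [-0.01 -0.01  0.08]  mm [-0.3 -0.4  2.5]
turn units: [-0.03  0.03  0.02]  shift after turn: [-0.01 -0.01  0.08]
```

View pics/w45.png

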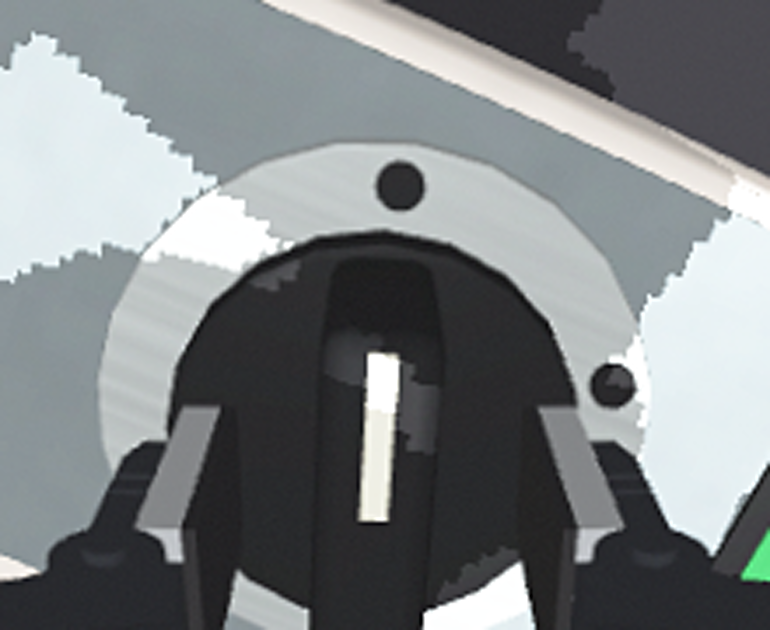

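Centred on the bar. Grip it, then turn clockwise.

```bash
python3 -m crank '[{"angular":[0,0,0],"delta_pos":[0,0,0],"gripper":0},{"angular":[0,0,0],"delta_pos":[0,0,0],"gripper":0},{"angular":[0,0,0],"delta_pos":[0,0,0],"gripper":0},{"angular":[0,0,0],"delta_pos":[0,0,0],"gripper":0},{"angular":[0,0,1],"delta_pos":[0,0,0],"gripper":0},{"angular":[0,0,1],"delta_pos":[0,0,0],"gripper":0},{"angular":[0,0,1],"delta_pos":[0,0,0],"gripper":0},{"angular":[0,0,1],"delta_pos":[0,0,0],"gripper":0},{"angular":[0,0,1],"delta_pos":[0,0,0],"gripper":0},{"angular":[0,0,1],"delta_pos":[0,0,0],"gripper":0}]'
python3 -m crank '[{"angular":[0,0,1],"delta_pos":[0,0,0],"gripper":0},{"angular":[0,0,1],"delta_pos":[0,0,0],"gripper":0},{"angular":[0,0,1],"delta_pos":[0,0,0],"gripper":0},{"angular":[0,0,1],"delta_pos":[0,0,0],"gripper":0},{"angular":[0,0,1],"delta_pos":[0,0,0],"gripper":0},{"angular":[0,0,1],"delta_pos":[0,0,0],"gripper":0},{"angular":[0,0,1],"delta_pos":[0,0,0],"gripper":0},{"angular":[0,0,1],"delta_pos":[0,0,0],"gripper":0},{"angular":[0,0,1],"delta_pos":[0,0,0],"gripper":0},{"angular":[0,0,1],"delta_pos":[0,0,0],"gripper":0},{"angular":[0,0,0],"delta_pos":[0,0,0],"gripper":0}]'
python3 - <<'E'
from h import *
_,pose=snap('wrist','w46',(170,140,390,320),3.5); s=state();print(s['contact_force'],s['ft_torque'],s['gripper_width'])
E
```

```text
time: 96.2
tool_pos: [0.4153, -0.1111, 0.058]
tool_rot: [0.003, 0.112, 0.994, -0.002]
contact_force: [0.7, -7.6, -0.1]
gripper_width: 0.15
time: 97.58
tool_pos: [0.4145, -0.1122, 0.058]
tool_rot: [0.003, 0.521, 0.853, -0.002]
contact_force: [-2.8, -10.6, 0.8]
gripper_width: 0.153
[ -1.53129695 -10.77127392   1.14661803] [-1.73879199  0.33224407 -0.10773582] 0.15576336960923817
```

View pics/w46.png

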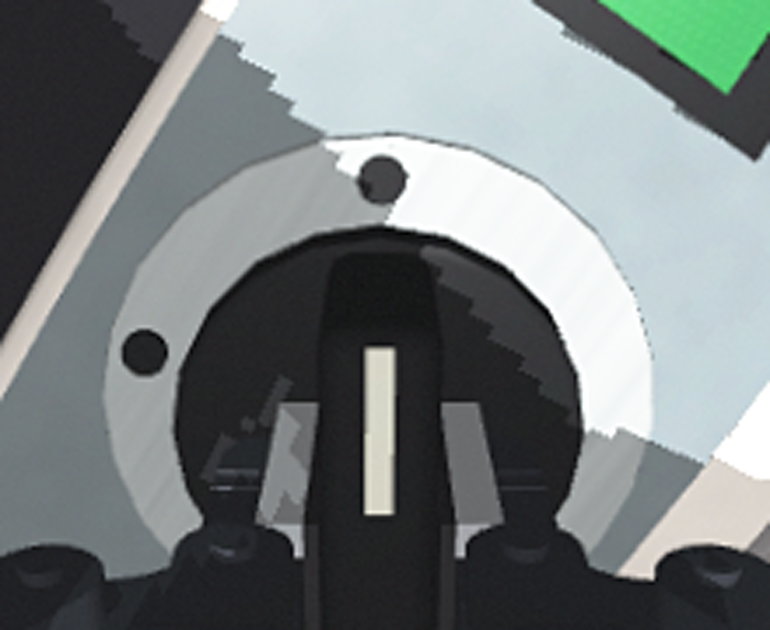

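```bash
python3 -m crank '[{"angular":[0,0,0],"delta_pos":[0,0,0],"gripper":0.4},{"angular":[0,0,0],"delta_pos":[0,0,0],"gripper":0.4},{"angular":[0,0,0],"delta_pos":[0,0,0],"gripper":0.4},{"angular":[0,0,0],"delta_pos":[0,0,-0.5],"gripper":0.4},{"angular":[0,0,0],"delta_pos":[0,0,-1],"gripper":0.4},{"angular":[0,0,0],"delta_pos":[0,0,-1],"gripper":0.4},{"angular":[0,0,0],"delta_pos":[0,0,-1],"gripper":0.4},{"angular":[0,0,0],"delta_pos":[0,0,-1],"gripper":0.4},{"angular":[0,0,0],"delta_pos":[0,0,-1],"gripper":0.4},{"angular":[0,0,0],"delta_pos":[0,0,-1],"gripper":0.4},{"angular":[0,0,0],"delta_pos":[0,0,-1],"gripper":0.4}]'
python3 -m crank '[{"angular":[0,0,0],"delta_pos":[1,0,-0.3],"gripper":0.4},{"angular":[0,0,0],"delta_pos":[1,0,0],"gripper":0.4},{"angular":[0,0,0],"delta_pos":[1,0,0],"gripper":0.4},{"angular":[0,0,0],"delta_pos":[1,0,0],"gripper":0.4},{"angular":[0,0,0],"delta_pos":[1,0,0],"gripper":0.4},{"angular":[0,0,0],"delta_pos":[1,0,0],"gripper":0.4},{"angular":[0,0,0],"delta_pos":[1,0,0],"gripper":0.4},{"angular":[0,0,0],"delta_pos":[0,0,0],"gripper":0.4},{"angular":[0,0,0],"delta_pos":[0,0,0],"gripper":0.4}]'
python3 - <<'E'
from h import *
snap('top','t47',(110,90,510,330),2); snap('side','s47'); snap('wrist','w47')
E
```

```text
time: 99.0
tool_pos: [0.4136, -0.1092, 0.2846]
tool_rot: [0.003, 0.522, 0.853, 0.0]
contact_force: [-0.2, -0.0, 0.5]
gripper_width: 0.398
time: 100.12
tool_pos: [0.3182, 0.0773, 0.2914]
tool_rot: [0.002, 0.522, 0.853, 0.0]
contact_force: [0.2, -1.1, -0.1]
gripper_width: 0.401
```

View pics/t47.png

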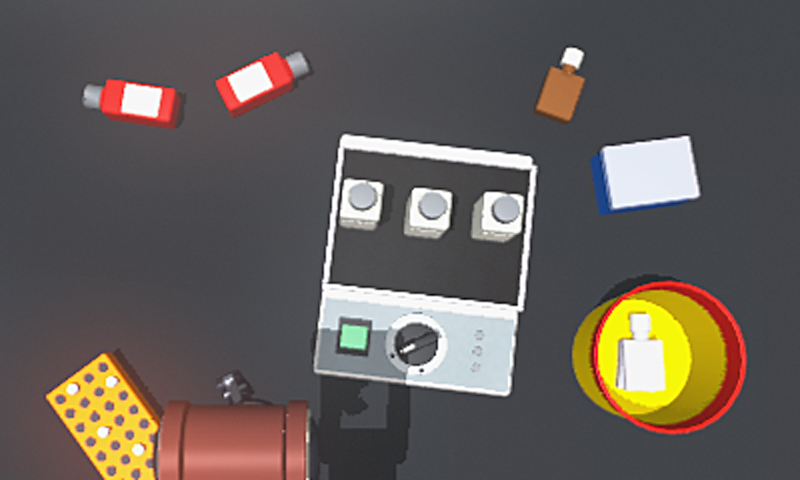

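View pics/s47.png

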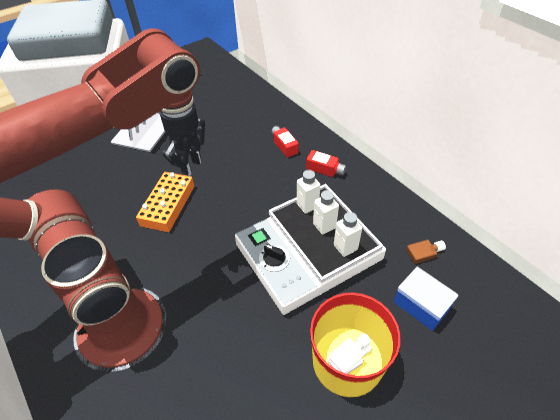

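View pics/w47.png

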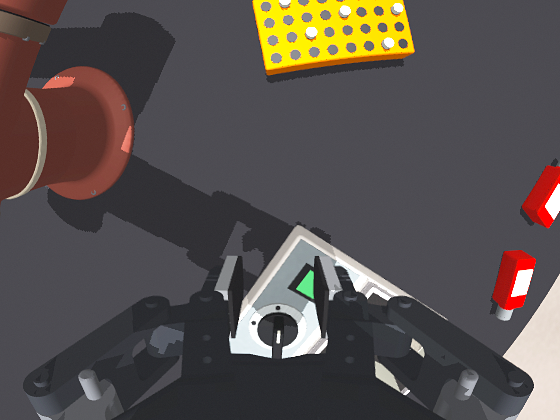

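The final views show three bottles upright inside the rim and both flasks in the bin. The knob's stripe is back at the locked mark, and the rack, tip box and look-alikes are where they started. Handing in.

```bash
python3 -c "
from plant import *
print(job_done())"
```

```text
the job is handed in; nothing more can be done
None
```

The job is finished and handed in at about 100 s of the 210 s allowed; the hand-in reported no verdict.

- **Unlock:** I turned the knob anticlockwise about 79° onto its stop before touching any flask.
- **Flasks:** both used flasks on the platform are in the yellow bin. Only two were there at the start.
- **Bottles:** all three white bottles stand upright on the platform, inside the rim.
- **Lock:** I turned the knob back clockwise. Its stripe points at the locked mark again, at the same angle as at the start.

**Last checks:** the last top and side pictures show the tube rack, tip box, red bottles and brown flask unmoved. The gripper is clear of everything.

**What disagreed:** the first grip on the knob closed above it. The pictures put the fingertips about 20 mm behind the reported TCP, not 17 mm ahead of it. I worked with that corrected offset, and the grasps and placing heights after that agreed with it. The knob's angle was judged from the pictures and the wrist torque, as there is no direct reading of it.

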